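# Open and fill the eye-drop dispenser

## Task

Ease the tightly clipped cover off the eye-drop dispenser with the wedge: work the wedge into the seam above the two pry tabs from alternating sides, a few millimetres at a time so that the cover never leans more than 7 degrees, and do not touch the cover with the gripper until both its edges have come up out of the clips. Then stand the wedge back on the desk away from the dispenser, lay the cover, ridge up, on the middle of the blue pad, and slide every dropper bottle, upright and without lifting it, through the open mouth into the lane between the rails. Finally swing the gate fully shut into its catch, leaving the other things on the desk alone.

Things in the scene. Friction and masses are not known exactly. Their poses are not given: they have to be found in the camera images.
- unit: Eye-drop dispenser, fixed to the desk: two parallel grey guide rails 26 mm high, 13 mm wide, 150 mm long (y -75 to 75 mm), outer faces at x = -32 and 32 mm, with a lane 38 mm wide between them whose floor is the desk. Origin on the desk in its middle; y runs along the lane to its open mouth, z up. A wall closes the -y end (inner face y = -67 mm). Bottles fit in only with the cover off.
- pry_near (a point): Middle of the flat top of the -x side's pry tab, 26 mm above the desk at x = -46 mm of the dispenser. The tab is a solid block from x = -32 to -60 mm, y -22 to 22 mm, level with the rail's top. The closed cover's underside is 30 mm above the desk: a seam 4 mm high opens over the tab at the cover's edge, x = -32 mm, and runs on right under the cover. The +x side has its like.
- clip (a point): Top of one of four steel spring clips on the rails (x = -25 and 25 mm, y = -66 and 66 mm of the dispenser), 39 mm above the desk. They pinch the cover's two end faces with about 3 N each and hold it by friction at any height; an edge raised by 9 mm is free: its two clips spring in 2 mm under it and carry it. Four posts 44 mm high beside the cover guide it sideways.
- cover_near (a point): Middle of the lower long edge of the cover on the dispenser's -x side (30 mm above the desk when closed). On the cover itself: 32 mm to the -x side of its middle, on its underside.
- cover_far (a point): Middle of the lower long edge of the cover on the dispenser's +x side; as cover_near, at 32 mm on the +x side.
- cover: White loose cover of about 140 g, a plate 64 mm (x) by 132 mm (y) by 8 mm thick with an upright grip ridge on top. Origin at the middle of the plate's underside, axes as the dispenser's when it sits on it.
- cover_grip (a point): Middle of the cover's grip ridge, 28 mm above the plate's underside and 10 mm under the ridge's top. The ridge is 50 mm long along the cover's x, 14 mm thick along its y (grip it across y), and stands 30 mm above the plate.
- wedge_grip (a point): Centre of the grip of the loose double-ended pry wedge, 44 mm above its flat underside, on which it stands on the desk. The grip is an upright grey block 28 mm long (wedge x), 14 mm thick (wedge y: grip it so), from 16 to 67 mm above the underside. About 120 g.
- wedge_tip (a point): Tip of the wedge, at its underside, 60 mm from the grip along wedge x; the other end is alike. Black, 120 mm long, 22 mm wide; its top is 16 mm high over the middle 30 mm and slopes evenly to 2 mm at both tips. Pushed in with its underside on a pry tab it lifts the cover's edge to its own height at that edge; this takes about 10 N.
- bottle0_mid (a point): Centre, 25 mm above its foot, of a white dropper bottle 50 mm high: round body 32 mm in diameter up to 31 mm, grey cap 20 mm in diameter above. Loose, upright, about 70 g. Two to four such bottles are present (None if absent).
- bottle1_mid (a point): Centre, 25 mm above its foot, of a white dropper bottle 50 mm high: round body 32 mm in diameter up to 31 mm, grey cap 20 mm in diameter above. Loose, upright, about 70 g. Two to four such bottles are present (None if absent).
- bottle2_mid (a point): Centre, 25 mm above its foot, of a white dropper bottle 50 mm high: round body 32 mm in diameter up to 31 mm, grey cap 20 mm in diameter above. Loose, upright, about 70 g. Two to four such bottles are present (None if absent).
- bottle3_mid (a point): Centre, 25 mm above its foot, of a white dropper bottle 50 mm high: round body 32 mm in diameter up to 31 mm, grey cap 20 mm in diameter above. Loose, upright, about 70 g. Two to four such bottles are present (None if absent).
- gate (a joint): Gate, a steel bar that swings level about an upright hinge at the lane's mouth. 0 = shut across the mouth, in its catch, pointing along the dispenser's +x; grows as it opens, counter-clockwise from above, to 2.8 rad. Starts open, stays where left (friction about 1 N at the knob). Bar 7 mm thick, 14 to 24 mm above the desk, reaching 74 mm from the hinge.
- gate_knob (a point): Middle of the upright black knob on the gate, 12 mm in diameter, from 24 to 54 mm above the desk, 52 mm from the hinge.
- gate_hinge (a point): The gate's hinge axis, at x = -25.5 mm, y = 84 mm of the dispenser, 19 mm above the desk.
- pad: Blue cloth-covered flat pad fixed to the desk, 120 mm (x) by 190 mm (y), 2 mm thick. Origin at the middle of its underside.
- jar: Bystander: glass jar with steel lid, 60 mm in diameter, 65 mm high. Origin under it.
- cup: Bystander: small steel cup, 42 mm in diameter, 45 mm high. Origin under it.
- lens_case: Bystander: flat twin lens case 30 by 60 mm, 16 mm high. Origin under it.
- penlight: Bystander: penlight 130 mm long, 13 mm thick. Origin under it.
- trial_lens: Bystander: flat lens ring 38 mm in diameter, 6 mm high. Origin under it.
- eye_shade: Bystander: black rubber eye shade, 52 mm in diameter, 28 mm high. Origin under it.
- lens_box: Bystander: wooden lens box 90 by 120 mm, 45 mm high. Origin under it.

How it is judged (in metres and radians):
On the way, in this order (a step that is already met when the one before it is completed fails the run):
1. one edge of the cover has been raised 3 mm or more by the wedge (z of any of cover_near, cover_far in the frame of unit above 0.033 m and contact force between wedge and cover above 0.2 N), for 0.1 s.
2. both edges of the cover are up out of the clips (raised 8 mm or more), the cover still on the dispenser (z of each of cover_near, cover_far in the frame of unit above 0.038 m and horizontal distance between cover and unit below 0.012 m), for 0.2 s.
3. the cover lies on the pad, let go (horizontal distance between cover and pad below 0.05 m and angle between cover's own z axis and vertical below 0.08 rad and height (world z) of cover below 0.01 m and contact force between the fingers and cover below 0.1 N), for 0.2 s.
4. every bottle stands in the lane, the gate still open (x of bottle0_mid in the frame of unit between -0.008 and 0.008 m and y of bottle0_mid in the frame of unit between -0.066 and 0.064 m and angle between each of bottle0_mid, bottle1_mid, bottle2_mid, bottle3_mid's own z axis and vertical below 0.15 rad and height (world z) of each of bottle0_mid, bottle1_mid, bottle2_mid, bottle3_mid below 0.035 m and x of bottle1_mid in the frame of unit between -0.008 and 0.008 m and y of bottle1_mid in the frame of unit between -0.066 and 0.064 m and x of bottle2_mid in the frame of unit between -0.008 and 0.008 m and y of bottle2_mid in the frame of unit between -0.066 and 0.064 m and x of bottle3_mid in the frame of unit between -0.008 and 0.008 m and y of bottle3_mid in the frame of unit between -0.066 and 0.064 m and value of joint gate above 0.5 rad), for 0.2 s.
At the end, for the whole second after the job is handed in: All bottles upright in the lane (centre within 8 mm of its middle line, behind the gate), gate shut within 0.08 rad, cover flat, ridge up, on the pad (centres within 50 mm), wedge standing on desk or pad with its grip 100 mm or more from the dispenser's middle (x of bottle0_mid in the frame of unit between -0.008 and 0.008 m and y of bottle0_mid in the frame of unit between -0.066 and 0.064 m and angle between each of bottle0_mid, bottle1_mid, bottle2_mid, bottle3_mid's own z axis and vertical below 0.15 rad and height (world z) of each of bottle0_mid, bottle1_mid, bottle2_mid, bottle3_mid below 0.035 m and x of bottle1_mid in the frame of unit between -0.008 and 0.008 m and y of bottle1_mid in the frame of unit between -0.066 and 0.064 m and x of bottle2_mid in the frame of unit between -0.008 and 0.008 m and y of bottle2_mid in the frame of unit between -0.066 and 0.064 m and x of bottle3_mid in the frame of unit between -0.008 and 0.008 m and y of bottle3_mid in the frame of unit between -0.066 and 0.064 m and value of joint gate below 0.08 rad and horizontal distance between cover and pad below 0.05 m and angle between cover's own z axis and vertical below 0.08 rad and height (world z) of cover below 0.01 m and angle between wedge_grip's own z axis and vertical below 0.1 rad and height (world z) of wedge_grip below 0.054 m and horizontal distance between wedge_grip and unit above 0.1 m); the robot touches nothing.
It fails at once if the cover leans more than 8 degrees while it is still in the clips ((horizontal distance between cover and unit below 0.03 m and z of any of cover_near, cover_far in the frame of unit below 0.037 m) and angle between cover's own z axis and vertical above 0.14 rad).
It fails at once if the gripper touches the cover while an edge is still in the clips ((horizontal distance between cover and unit below 0.03 m and z of any of cover_near, cover_far in the frame of unit below 0.037 m) and contact force between the fingers and cover above 1 N).
It fails at once if a bottle is lifted more than 20 mm off the desk (height (world z) of any of bottle0_mid, bottle1_mid, bottle2_mid, bottle3_mid above 0.047 m).
It fails at once if a bystander is moved more than 50 mm (distance of any of jar, cup, lens_case, penlight, trial_lens, eye_shade, lens_box from where it was at the start of the episode above 0.05 m).
Of bottle0, bottle1, bottle2, bottle3 only 2 to 4 are there at a start; the rules pass over those that are not, and their reading is None.
At some moment in a run one of bottle0, bottle1, bottle2, bottle3 may be knocked a few centimetres aside while the robot is not near it.
It also fails if it takes over 210 s, if anything falls off the work surface, if the arm or the gripper's body presses on something with over 40 N, if the wrist force passes 120 N, or if a joint passes its speed limit or range.

## Robot

A 6-joint arm with a two-finger parallel gripper is mounted at the origin on the work surface. World frame = base frame: x ahead of the robot, y to its left, z up, the work surface at z = 0. Lengths are in mm, angles in rad, forces in N, time in s.
With the tool pointing down it reaches from about 400 to 925 mm from the base axis. Payload 12.5 kg.
Tool frame: the origin (TCP) lies on the centre line of the jaws, within the pads' length; the fingertips stand 14 mm ahead of it and the grasp point (between the pads) lies 5 mm behind it; z points along the fingers, y is the direction in which the jaws open and shut (so a half turn about z gives the same grasp; the last joint's range is limited). The gripper opens to 95 mm and grips with 3 to 60 N. Pads are 20 mm wide; open, the fingers measure 119 mm over their backs; the gripper's body (75 mm by 180 mm) begins 59 mm behind the grasp point.
Start: joints at [1.103, 0.491, 1.559, -0, 1.092, -0.106], TCP at [221.208, 584.562, 228.661] pointing down, gripper open.
Joint ranges: [-3.1, 3.1], [-0.84, 2.19], [0.05, 2.79], [-1.13, 4.28], [0.06, 2.93], [-2.69, 2.69]. Speed limits (rad/s): [2.22, 2.22, 2.79, 3.14, 3.14, 3.14].

## Interface

Orientations are given as [roll, pitch, yaw] about the fixed x, y, z axes, in that order (R = Rz(yaw) Ry(pitch) Rx(roll)).
In Python, from cell import * gives the robot as it stands.
- The arm moves only by the tool play_rows, never from a script. Its argument "moves" is a list of rows, each a list of 7 numbers: the shift along the tool's x, y, z in m, then the turn, a rotation vector about the tool's x, y, z in rad, then the opening in per cent of the stroke, from 0 (shut) to 100 (fully open). In form: [[tx, ty, tz, ax, ay, az, claw], ...]. A call has 1 to 8 rows; each row shifts and turns the pose as measured when the row begins, along the tool's axes as they then stand; what a row does not reach is not made up. A row lasts 1/10 s, in which the tool goes at most 50 mm and 8.59 degrees, less where a joint would pass 70% of its speed; a pose out of reach is approached as far as the arm can. A call is refused whole if a number of a shift passes 0.05 or a number of a turn 0.15, either way. A call with a gripper value outside its range is refused whole. The fingers move at their own pace and stop on an object; the grip force is fixed at half the most. Time passes only in rows, so rows that do not move let the fingers close. It gives the time, the measured TCP pose, the force and the opening at its end, in the units of the state.
- state(): the state, without advancing time (a new reading comes with each control period).
- read_camera(name): name is "scene" or "top" or "wrist"; returns a dict with "img" (384x512x3 uint8, red, green, blue), "fx", "fy", "cx", "cy" (pixels), "k1" (the pictures are not rectified: a ray, as slopes to the right and down, at radius r is drawn at 1 + k1 r^2 times it, then the intrinsics apply), "R" (3x3) and "t" (3): a world point X has camera coordinates R X + t. Camera axes: x right, y down, z forward; pixel columns grow to the right and rows downward; lengths in mm; the calibration is good to about 2 mm. A picture is of the moment at which its call begins. There is no depth.
- job_done(): hands the job in, once; it reports no verdict.
The state is a dict: "t": time; "joints": joint angles; "qvel": joint speeds; "tau": joint torques, N m; "eef_pos": TCP position; "tcp_rot": TCP orientation; "ft_force": force on the tool from outside, world axes, zero at the start; "moment": the same for the moment, N m; "opening": opening from 0.0 (shut) to 1.0 (fully open).
Only numpy, scipy, OpenCV 4.12 (cv2) and the standard library are available. Lean on these libraries where they do the work, as an engineer would, in place of code of your own. Each camera call takes 0.05 s, during which the arm holds its last target.

## Working session

There is one attempt and no reset: what is moved stays moved. The work goes in short steps, Python scripts to look and compute and a tool call to move; the robot and the scene stay as the last step left them, time stands still between calls to the robot, and variables do not carry over. Pictures are saved under pics/ and viewed, and the job is handed in when it is done.

Besides the shell and the picture viewer there is one more tool, called after ">>>" by a JSON object that holds its "name" and its "arguments". play_rows: Moves the arm, as the interface text tells. Its arguments: {"type":"object","properties":{"moves":{"type":"array"}},"required":["moves"]}

```bash
ls; mkdir -p pics; cat > h.py <<'E'
from cell import *
import numpy as np, cv2
def snap(name,fn):
    c=read_camera(name); cv2.imwrite('pics/'+fn,c['img'][:,:,::-1]); return c
def proj(c,X):
    X=np.atleast_2d(X); p=X@np.array(c['R']).T+np.array(c['t']).ravel(); s=p[:,:2]/p[:,2:]
    s=s*(1+c['k1']*(s**2).sum(1,keepdims=True))
    return s*[c['fx'],c['fy']]+[c['cx'],c['cy']]
def ray(c,uv):
    uv=np.atleast_2d(np.array(uv,float)); d=(uv-[c['cx'],c['cy']])/[c['fx'],c['fy']]; s=d.copy()
    for _ in range(20): s=d/(1+c['k1']*(s**2).sum(1,keepdims=True))
    R=np.array(c['R']);o=-R.T@np.array(c['t']).ravel()
    return o,np.c_[s,np.ones(len(s))]@R
def onz(c,uv,z):
    o,d=ray(c,uv); return o+d*((z-o[2])/d[:,2:])
E
python3 - <<'E'
from h import *
print(state())
for n in ['scene','top','wrist']:
    c=snap(n,n+'0.png'); print(n,c['fx'],c['k1'],(-np.array(c['R']).T@np.array(c['t']).ravel()).round(), np.array(c['R']).round(2).tolist())
E
```

```text
pics
{'t': 0.0, 'joints': array([ 1.10338137e+00,  4.91580547e-01,  1.55946764e+00,  1.99742134e-05,
        1.09169206e+00, -1.05638180e-01]), 'qvel': array([-5.55951568e-05,  5.74911885e-04,  9.59197223e-05, -1.02580248e-03,
        5.75179259e-04,  1.16752379e-03]), 'tau': array([-2.63806258e-03, -6.12643218e+01, -2.58168876e+01,  6.91985339e-02,
        4.84709011e-02, -1.11673260e-04]), 'eef_pos': array([221.10103213, 584.33443924, 228.04243524]), 'tcp_rot': array([-3.14045332e+00, -1.38620486e-04,  2.77980658e+00]), 'ft_force': array([-0.2453809 , -0.10851032, -0.88171429]), 'moment': array([-0.04456624,  0.02638056, -0.08883607]), 'opening': 0.9987697048335975}
scene 408.9767810421029 -0.052743836165053806 [1034.  773.  654.] [[-0.84, 0.55, -0.0], [0.3, 0.45, -0.84], [-0.46, -0.71, -0.54]]
top 403.84389344044587 -0.0201468115790837 [ 402.  -17. 1431.] [[0.02, -1.0, -0.01], [-0.99, -0.02, -0.12], [0.12, 0.01, -0.99]]
wrist 334.33733705211483 -0.05090261818867622 [160. 607. 383.] [[0.35, 0.94, -0.0], [0.91, -0.34, 0.23], [0.22, -0.08, -0.97]]
```

View pics/scene0.png

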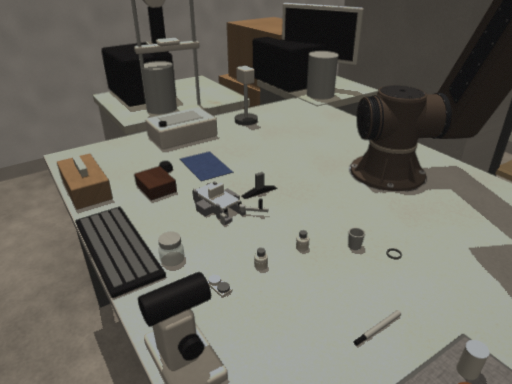

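View pics/top0.png

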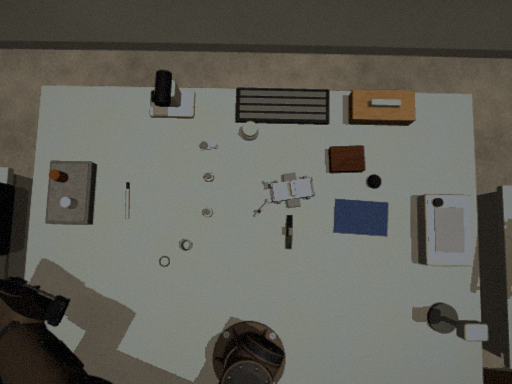

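View pics/wrist0.png

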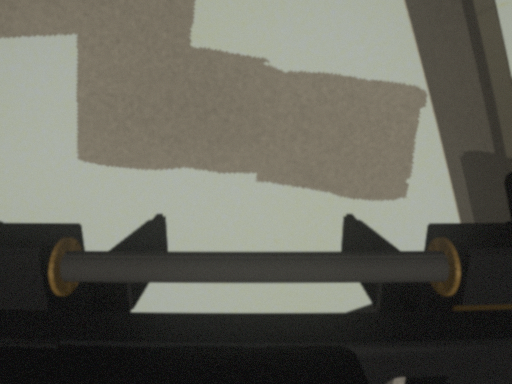

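```bash
python3 - <<'E'
from h import *
c=read_camera('top'); im=c['img'][:,:,::-1]
cv2.imwrite('pics/top1.png',cv2.resize(im[110:270,150:400],None,fx=3.2,fy=3.2,interpolation=cv2.INTER_CUBIC))
s=read_camera('scene')['img'][:,:,::-1]
cv2.imwrite('pics/scene1.png',cv2.resize(s[150:310,140:400],None,fx=3,fy=3,interpolation=cv2.INTER_CUBIC))
for n,uv,z in [('b',(209,177),50),('b',(207,211.5),50),('cover',(293,188),60),('wedge',(289,232),10),('pad',(361,217),2),('knob?',(257,211),54),('cup',(186,244),45),('jar',(249,130),65),('case',(208,146),16),('ring',(165,261),6),('shade',(374,181),28),('box',(347,158),45)]:
    print(n,onz(c,[uv],z).round())
E
```

```text
b [[612. 151.  50.]]
b [[492. 153.  50.]]
cover [[ 579. -140.   60.]]
wedge [[ 430. -132.   10.]]
pad [[ 488. -386.    2.]]
knob? [[498. -18.  54.]]
cup [[380. 221.  45.]]
jar [[778.  16.  65.]]
case [[729. 162.  16.]]
ring [[319. 299.   6.]]
shade [[ 614. -426.   28.]]
box [[ 691. -328.   45.]]
```

View pics/top1.png

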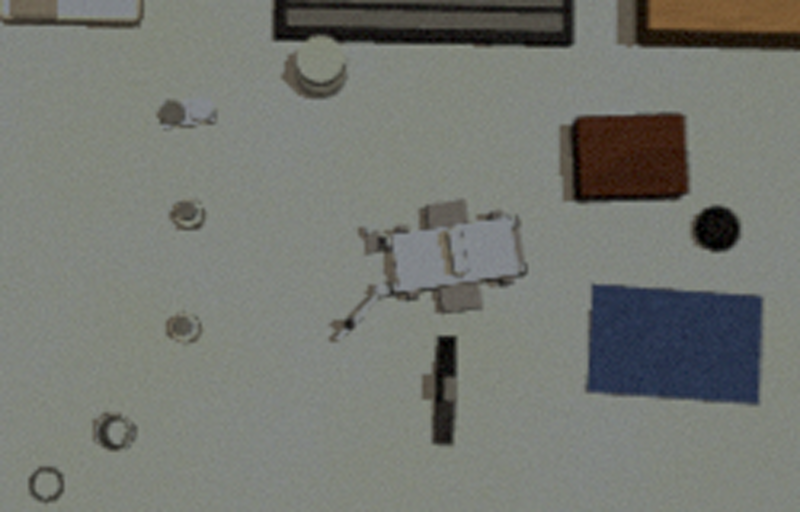

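View pics/scene1.png

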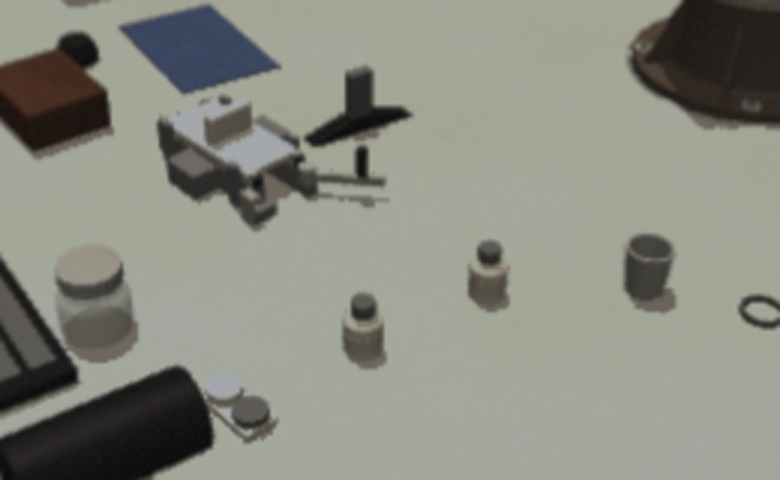

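```bash
cat >> h.py <<'E'
from scipy.spatial.transform import Rotation as Rn
def T():
    s=state(); return np.array(s['eef_pos']),Rn.from_euler('xyz',s['tcp_rot']).as_matrix(),s
def go(p,yaw=None,step=45.,vmaxyaw=0.145):
    """print tool-frame total shift and simple rows to target"""
    p0,R0,s=T(); p=np.array(p,float); Rt=R0 if yaw is None else Rn.from_euler('xyz',[np.pi,0,yaw]).as_matrix()
    rv=Rn.from_matrix(R0.T@Rt).as_rotvec(); d=p-p0
    n=int(max(np.ceil(np.linalg.norm(d)/step),np.ceil(np.abs(rv).max()/vmaxyaw),1))
    print('from',p0.round(1),'rpy',s['tcp_rot'].round(3),'n',n,'turn',rv.round(3))
    R=R0.copy();rows=[]
    for i in range(n):
        rows.append(np.r_[(R.T@(d/n))/1000,rv/n].round(4).tolist()); R=R@Rn.from_rotvec(rv/n).as_matrix()
    for r in rows: print(r)
E
python3 - <<'E'
from h import *
c=read_camera('wrist');p,R,s=T()
o=-np.array(c['R']).T@np.array(c['t']).ravel()
print('cam in tool',R.T@(o-p),'axes(cols x,y,z)',(R.T@np.array(c['R']).T).round(3).tolist())
print('TCP pix',proj(c,p), proj(c,p+R@[0,0,150]))
go([500,-100,330],3.14)
E
```

```text
cam in tool [  64.92328112   -0.21071536 -154.82963396] axes(cols x,y,z) [[0.001, -0.972, -0.235], [1.0, 0.001, 0.0], [0.0, -0.235, 0.972]]
TCP pix [[254.4471813  244.02754151]] [[254.29827554 181.04745698]]
from [221.2 584.5 228.5] rpy [-3.141 -0.     2.78 ] n 17 turn [-0.   -0.   -0.36]
[-0.0296, -0.0319, -0.006, -0.0, -0.0, -0.0212]
[-0.0289, -0.0325, -0.006, -0.0, -0.0, -0.0212]
[-0.0282, -0.0331, -0.006, -0.0, -0.0, -0.0212]
[-0.0275, -0.0337, -0.006, -0.0, -0.0, -0.0212]
[-0.0268, -0.0342, -0.006, -0.0, -0.0, -0.0212]
[-0.0261, -0.0348, -0.006, -0.0, -0.0, -0.0212]
[-0.0253, -0.0353, -0.006, -0.0, -0.0, -0.0212]
[-0.0246, -0.0359, -0.006, -0.0, -0.0, -0.0212]
[-0.0238, -0.0364, -0.006, -0.0, -0.0, -0.0212]
[-0.023, -0.0369, -0.006, -0.0, -0.0, -0.0212]
[-0.0222, -0.0374, -0.006, -0.0, -0.0, -0.0212]
[-0.0214, -0.0378, -0.006, -0.0, -0.0, -0.0212]
[-0.0206, -0.0383, -0.006, -0.0, -0.0, -0.0212]
[-0.0198, -0.0387, -0.006, -0.0, -0.0, -0.0212]
[-0.019, -0.0391, -0.006, -0.0, -0.0, -0.0212]
[-0.0182, -0.0395, -0.006, -0.0, -0.0, -0.0212]
[-0.0173, -0.0399, -0.006, -0.0, -0.0, -0.0212]
```

>>> {"name": "play_rows", "arguments": {"moves": [[-0.03, -0.032, -0.006, 0, 0, -0.021, 100], [-0.029, -0.032, -0.006, 0, 0, -0.021, 100], [-0.028, -0.033, -0.006, 0, 0, -0.021, 100], [-0.027, -0.034, -0.006, 0, 0, -0.021, 100], [-0.026, -0.034, -0.006, 0, 0, -0.021, 100], [-0.025, -0.035, -0.006, 0, 0, -0.021, 100], [-0.024, -0.036, -0.006, 0, 0, -0.021, 100], [-0.023, -0.036, -0.006, 0, 0, -0.021, 100]]}}

```text
t: 1.1
eef_pos: [349.9, 255.4, 276.3]
tcp_rot: [-3.141, -0.0, 2.962]
ft_force: [0.3, 0.8, 0.3]
opening: 0.999
```

```bash
python3 -c "
from h import *
go([455,-120,330],3.14)"
```

```text
from [349.9 255.4 276.3] rpy [-3.141 -0.     2.962] n 9 turn [-0.001 -0.    -0.178]
[-0.019, -0.0389, -0.0059, -0.0001, -0.0, -0.0198]
[-0.0182, -0.0393, -0.0059, -0.0001, -0.0, -0.0198]
[-0.0174, -0.0397, -0.0059, -0.0001, -0.0, -0.0198]
[-0.0166, -0.04, -0.0059, -0.0001, -0.0, -0.0198]
[-0.0158, -0.0403, -0.0059, -0.0001, -0.0, -0.0198]
[-0.015, -0.0406, -0.006, -0.0001, -0.0, -0.0198]
[-0.0142, -0.0409, -0.006, -0.0001, -0.0, -0.0198]
[-0.0134, -0.0412, -0.006, -0.0001, -0.0, -0.0198]
[-0.0126, -0.0414, -0.006, -0.0001, -0.0, -0.0198]
```

>>> {"name": "play_rows", "arguments": {"moves": [[-0.021, -0.043, -0.0065, 0, 0, -0.022, 100], [-0.02, -0.0435, -0.0065, 0, 0, -0.022, 100], [-0.019, -0.044, -0.0065, 0, 0, -0.022, 100], [-0.018, -0.0445, -0.0065, 0, 0, -0.022, 100], [-0.017, -0.045, -0.0065, 0, 0, -0.022, 100], [-0.016, -0.045, -0.0065, 0, 0, -0.022, 100], [-0.015, -0.0455, -0.0065, 0, 0, -0.022, 100], [-0.014, -0.046, -0.0065, 0, 0, -0.022, 100]]}}

```text
t: 1.9
eef_pos: [454.1, -127.0, 332.6]
tcp_rot: [-3.141, 0.005, -3.137]
ft_force: [1.0, -0.2, -0.7]
opening: 0.998
```

```bash
python3 -c "
from h import *
c=snap('wrist','w1.png'); np.save('w1.npy',c,allow_pickle=True); print(T()[0])"
```

```text
[ 456.27866296 -132.56999308  333.16524362]
```

View pics/w1.png

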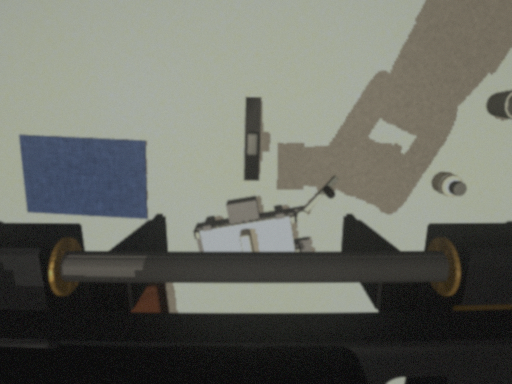

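>>> {"name": "play_rows", "arguments": {"moves": [[-0.03, 0, 0, 0, 0, 0, 100], [-0.03, 0, 0, 0, 0, 0, 100], [-0.03, 0, 0, 0, 0, 0, 100], [-0.03, 0, 0, 0, 0, 0, 100], [-0.03, 0, 0.01, 0, 0, 0, 100], [0, 0, 0, 0, 0, 0, 100]]}}

```text
t: 2.55
eef_pos: [611.5, -137.1, 323.7]
tcp_rot: [-3.137, 0.008, 3.137]
ft_force: [-1.4, -0.6, -1.1]
opening: 1.0
```

```bash
python3 -c "
from h import *
c=snap('wrist','w2.png'); np.save('w2.npy',c,allow_pickle=True); print(T()[0])
cv2.imwrite('pics/w2b.png',cv2.resize(c['img'][0:240,130:390,::-1],None,fx=3,fy=2.5,interpolation=cv2.INTER_CUBIC)) if 0 else cv2.imwrite('pics/w2b.png',cv2.resize(c['img'][0:215,130:390,::-1],None,fx=3,fy=2.7907,interpolation=cv2.INTER_CUBIC))"
```

```text
[ 610.31565633 -137.11762092  324.65336979]
```

View pics/w2b.png

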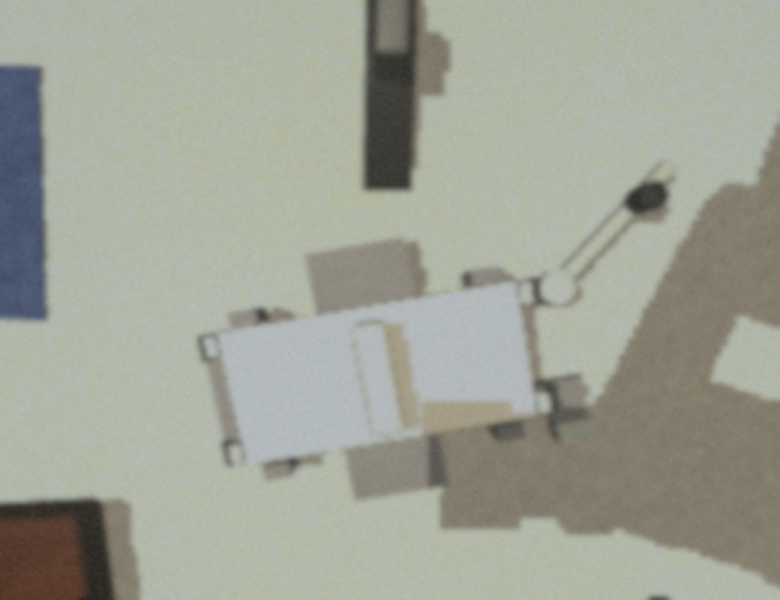

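```bash
python3 - <<'E'
from h import *
c=np.load('w2.npy',allow_pickle=True).item()
f=lambda L:np.array(L)/[3,2.7907]+[130,0]
C=onz(c,f([(220,330),(518,283),(536,410),(247,462)]),38)
print('cover corners',C.round(1).tolist()); print('sides',[np.linalg.norm(C[i]-C[(i+1)%4]).round(1) for i in range(4)])
m=C.mean(0); ay=(C[1]-C[0]+C[2]-C[3]); print('mid',m.round(1),'yaw y-axis',np.arctan2(-ay[0],ay[1]))
ax=(C[2]-C[1]+C[3]-C[0]); print('yaw x',np.arctan2(ax[1],ax[0]))
t=onz(c,f([(306,255),(404,239)]),26); print('tab outer corners',t.round(1),np.linalg.norm(t[1]-t[0]))
t2=onz(c,f([(356,498),(445,485)]),26); print('far tab',t2.round(1),'mid tabs',((t+t2[:])/2).mean(0))
hng=onz(c,f([(557,287)]),24);print('hinge',hng)
print('knob top',onz(c,f([(648,192)]),54))
w=onz(c,f([(365,187),(411,187),(368,0),(414,0)]),2);print('wedge',w.round(1))
w=onz(c,f([(376,54),(408,54),(378,0),(412,0)]),67);print('wedge grip top',w.round(1))
im=c['img']; 
for p in [(300,380),(480,340),(100,450),(350,270),(385,30)]:
    q=f([p])[0].astype(int); print(p,im[q[1],q[0]])
E
```

```text
cover corners [[559.1, -204.1, 38.0], [538.5, -76.4, 38.0], [596.7, -66.8, 38.0], [621.1, -194.5, 38.0]]
sides [np.float64(129.4), np.float64(59.0), np.float64(130.0), np.float64(62.7)]
mid [ 578.8 -135.4   38. ] yaw y-axis 0.17478291868758564
yaw x 0.1584768357478064
tab outer corners [[ 525.3 -167.2   26. ]
 [ 518.2 -124.6   26. ]] 43.147602063053846
far tab [[ 641.4 -146.4   26. ]
 [ 635.  -105.5   26. ]] mid tabs [ 579.97258308 -135.92387506   26.        ]
hinge [[540.07638593 -57.21158488  24.        ]]
knob top [[500.16988725 -27.03138537  54.        ]]
wedge [[ 492.4 -141.7    2. ]
 [ 492.5 -120.9    2. ]
 [ 408.4 -139.9    2. ]
 [ 408.5 -119.9    2. ]]
wedge grip top [[ 447.6 -136.5   67. ]
 [ 447.6 -124.4   67. ]
 [ 427.1 -135.7   67. ]
 [ 427.1 -122.9   67. ]]
(300, 380) [180 186 188]
(480, 340) [179 185 187]
(100, 450) [179 185 169]
(350, 270) [143 139 130]
(385, 30) [128 123 112]
```

```bash
python3 - <<'E'
from h import *
c=np.load('w1.npy',allow_pickle=True).item()
im=c['img'].astype(int); roi=np.zeros(im.shape[:2],bool); roi[85:195,235:270]=1
m=(im.sum(2)<150)&roi
v,u=np.nonzero(m); print(u.min(),u.max(),v.min(),v.max())
for z in (2,):
  P=onz(c,np.c_[u,v],z); (q,sz,a)=cv2.minAreaRect(P[:,:2].astype(np.float32)); print(q,sz,a)
  print(onz(c,[((u[v==v.min()].mean()),v.min()-.5),(u[v==v.max()].mean(),v.max()+.5)],z))
cv2.imwrite('pics/w1b.png',cv2.resize(c['img'][80:230,150:370,::-1],None,fx=3.6,fy=3.6,interpolation=cv2.INTER_CUBIC))
E
```

```text
246 257 156 177
(472.50732421875, -131.33251953125) (15.598505973815918, 32.302818298339844) 85.27360534667969
[[ 456.24005096 -126.82041272    2.        ]
 [ 489.01781689 -132.07318141    2.        ]]
```

View pics/w1b.png

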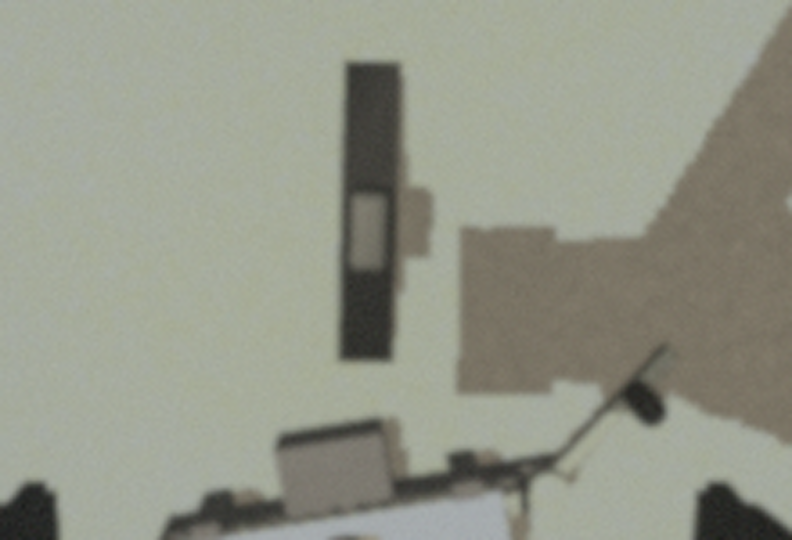

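```bash
python3 - <<'E'
from h import *
c=np.load('w1.npy',allow_pickle=True).item()
f=lambda L:np.array(L)/3.6+[150,80]
W=onz(c,f([(346,63),(400,63),(341,359),(391,359)]),2); print(W.round(1), W.mean(0))
print(onz(c,f([(352,193),(387,193),(352,270),(383,270)]),67).round(1))
go([433,-130,120],-0.017+np.pi)
E
```

```text
[[ 374.3 -139.3    2. ]
 [ 374.2 -118.2    2. ]
 [ 492.4 -141.4    2. ]
 [ 492.3 -120.8    2. ]] [ 433.33228819 -129.9105154     2.        ]
[[ 419.8 -135.6   67. ]
 [ 419.7 -123.5   67. ]
 [ 446.5 -135.6   67. ]
 [ 446.5 -124.7   67. ]]
from [ 610.3 -137.1  324.7] rpy [-3.137  0.008  3.137] n 7 turn [-0.004  0.008  0.012]
[0.0256, 0.001, 0.029, -0.0006, 0.0011, 0.0018]
[0.0255, 0.001, 0.0291, -0.0006, 0.0011, 0.0018]
[0.0255, 0.0009, 0.0291, -0.0006, 0.0011, 0.0018]
[0.0255, 0.0008, 0.0291, -0.0006, 0.0011, 0.0018]
[0.0254, 0.0008, 0.0291, -0.0006, 0.0011, 0.0018]
[0.0254, 0.0007, 0.0292, -0.0006, 0.0011, 0.0018]
[0.0254, 0.0006, 0.0292, -0.0006, 0.0011, 0.0018]
```

>>> {"name": "play_rows", "arguments": {"moves": [[0.0256, 0.001, 0.029, -0.0006, 0.0011, 0.002, 100], [0.0255, 0.001, 0.029, -0.0006, 0.0011, 0.002, 100], [0.0255, 0.001, 0.029, -0.0006, 0.0011, 0.002, 100], [0.0255, 0.001, 0.029, -0.0006, 0.0011, 0.002, 100], [0.0255, 0.001, 0.029, -0.0006, 0.0011, 0.002, 100], [0.0255, 0.001, 0.029, -0.0006, 0.0011, 0.002, 100], [0.0255, 0.001, 0.029, -0.0006, 0.0011, 0.002, 100], [0, 0, 0, 0, 0, 0, 100]]}}

```text
t: 3.4
eef_pos: [421.4, -126.9, 118.5]
tcp_rot: [-3.139, 0.007, 3.123]
ft_force: [0.2, 0.9, 0.8]
opening: 0.998
```

```bash
python3 -c "
from h import *
go([433.3,-130,39],np.pi-0.018,step=27)"
```

```text
from [ 421.4 -126.9  118.5] rpy [-3.139  0.007  3.123] n 3 turn [-0.003  0.007 -0.001]
[-0.0038, -0.0009, 0.0265, -0.0009, 0.0023, -0.0003]
[-0.0039, -0.0009, 0.0265, -0.0009, 0.0023, -0.0003]
[-0.0039, -0.001, 0.0265, -0.0009, 0.0023, -0.0003]
```

>>> {"name": "play_rows", "arguments": {"moves": [[-0.006, -0.0015, 0.02, -0.001, 0.004, 0, 100], [-0.0055, -0.0015, 0.02, -0.001, 0.003, 0, 100], [0, 0, 0.015, 0, 0, 0, 100], [0, 0, 0, 0, 0, 0, 100]]}}

```text
t: 3.8
eef_pos: [434.9, -131.4, 66.3]
tcp_rot: [-3.138, 0.007, 3.121]
ft_force: [0.8, 0.2, 0.6]
opening: 1.004
```

```bash
python3 -c "
from h import *
go([433.3,-130,39],np.pi-0.018,step=27)"
```

```text
from [ 434.9 -131.4   66.3] rpy [-3.138  0.007  3.121] n 2 turn [-0.004  0.007 -0.002]
[0.0009, 0.0007, 0.0137, -0.0019, 0.0033, -0.0011]
[0.0009, 0.0007, 0.0137, -0.0019, 0.0033, -0.0011]
```

>>> {"name": "play_rows", "arguments": {"moves": [[0.001, 0.001, 0.012, -0.002, 0.007, 0, 100], [0, 0, 0.012, 0, 0, 0, 100], [0, 0, 0.001, 0, 0, 0, 100], [0, 0, 0, 0, 0, 0, 100]]}}

```text
t: 4.2
eef_pos: [435.7, -131.0, 43.2]
tcp_rot: [-3.138, 0.004, 3.122]
ft_force: [-0.9, 0.3, -0.5]
opening: 1.002
```

```bash
python3 -c "
from h import *
go([433.3,-130,39],np.pi-0.018,step=27);go([433.3,-130,39],np.pi-0.018,step=27)
snap('wrist','w3.png')"
```

```text
from [ 435.7 -131.    43.2] rpy [-3.138  0.004  3.122] n 1 turn [-0.004  0.004 -0.002]
[0.0025, 0.001, 0.0042, -0.0038, 0.0037, -0.0021]
from [ 435.7 -131.    43.2] rpy [-3.138  0.004  3.122] n 1 turn [-0.004  0.004 -0.002]
[0.0025, 0.001, 0.0042, -0.0038, 0.0037, -0.0021]
```

View pics/w3.png

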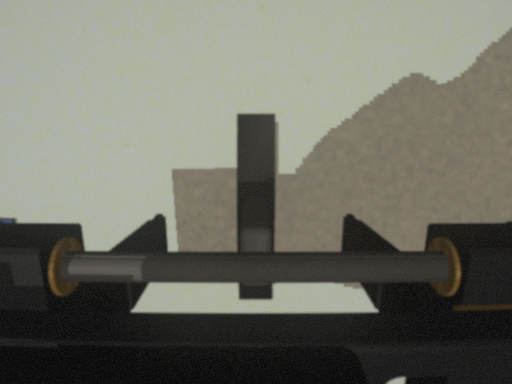

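Wrist view shows the wedge centred between the open fingers (column 256). Final lowering and closing.

>>> {"name": "play_rows", "arguments": {"moves": [[0.0025, 0.001, 0.004, -0.003, 0.004, -0.002, 100], [0, 0, 0, 0, 0, 0, 60], [0, 0, 0, 0, 0, 0, 20], [0, 0, 0, 0, 0, 0, 0], [0, 0, 0, 0, 0, 0, 0], [0, 0, 0, 0, 0, 0, 0], [0, 0, 0, 0, 0, 0, 0], [0, 0, 0, 0, 0, 0, 0]]}}

```text
t: 5.05
eef_pos: [433.6, -130.2, 40.6]
tcp_rot: [-3.14, 0.002, 3.124]
ft_force: [-0.7, -0.7, 0.1]
opening: 0.465
```

>>> {"name": "play_rows", "arguments": {"moves": [[0, 0, 0, 0, 0, 0, 0], [0, 0, 0, 0, 0, 0, 0], [0, 0, 0, 0, 0, 0, 0], [0, 0, 0, 0, 0, 0, 0], [0, 0, 0, 0, 0, 0, 0], [0, 0, 0, 0, 0, 0, 0]]}}

```text
t: 5.65
eef_pos: [433.6, -130.2, 40.5]
tcp_rot: [-3.14, 0.002, 3.124]
ft_force: [-0.7, -1.0, -0.3]
opening: 0.148
```

```bash
cat >> h.py <<'E'
U0=np.array([579.4,-135.6]); UY=0.165
def u2w(x,y):
    c,s=np.cos(UY),np.sin(UY); return U0+[c*x-s*y,s*x+c*y]
def w2u(p):
    c,s=np.cos(UY),np.sin(UY); d=np.array(p)[:2]-U0; return np.array([c*d[0]+s*d[1],-s*d[0]+c*d[1]])
def gou(x,y,z,yaw=np.pi+UY,**k): 
    p=T()[0]; print('unit now',w2u(p).round(1),p[2].round(1)); go([*u2w(x,y),z],yaw,**k)
E
python3 -c "
from h import *
gou(-105,0,100)"
```

```text
unit now [-142.9   29.3] 40.5
from [ 433.6 -130.2   40.5] rpy [-3.140e+00  2.000e-03  3.124e+00] n 2 turn [-0.002  0.001 -0.183]
[-0.0214, -0.011, -0.0297, -0.0008, 0.0007, -0.0915]
[-0.0202, -0.0129, -0.0297, -0.0008, 0.0007, -0.0915]
```

>>> {"name": "play_rows", "arguments": {"moves": [[0, 0, -0.02, 0, 0, 0, 0], [0, 0, -0.02, 0, 0, 0, 0], [-0.01, -0.005, -0.02, 0, 0, -0.045, 0], [-0.01, -0.005, 0, 0, 0, -0.045, 0], [-0.01, -0.006, 0, 0, 0, -0.045, 0], [-0.007, -0.004, 0, 0, 0, -0.045, 0], [0, 0, 0, 0, 0, 0, 0]]}}

```text
t: 6.35
eef_pos: [471.7, -148.5, 102.6]
tcp_rot: [-3.141, -0.001, -2.973]
ft_force: [-0.5, -0.7, -1.0]
opening: 0.145
```

```bash
python3 -c "
from h import *
gou(-100,0,68)
c=snap('scene','s2.png');cv2.imwrite('pics/s2b.png',cv2.resize(c['img'][140:260,170:330,::-1],None,fx=5,fy=5,interpolation=cv2.INTER_CUBIC)) 
snap('wrist','w4.png')"
```

```text
unit now [-108.3    5. ] 102.6
from [ 471.7 -148.5  102.6] rpy [-3.141e+00 -1.000e-03 -2.973e+00] n 1 turn [-0.001 -0.001  0.004]
[-0.0083, -0.005, 0.0346, -0.0005, -0.0006, 0.0037]
```

View pics/s2b.png

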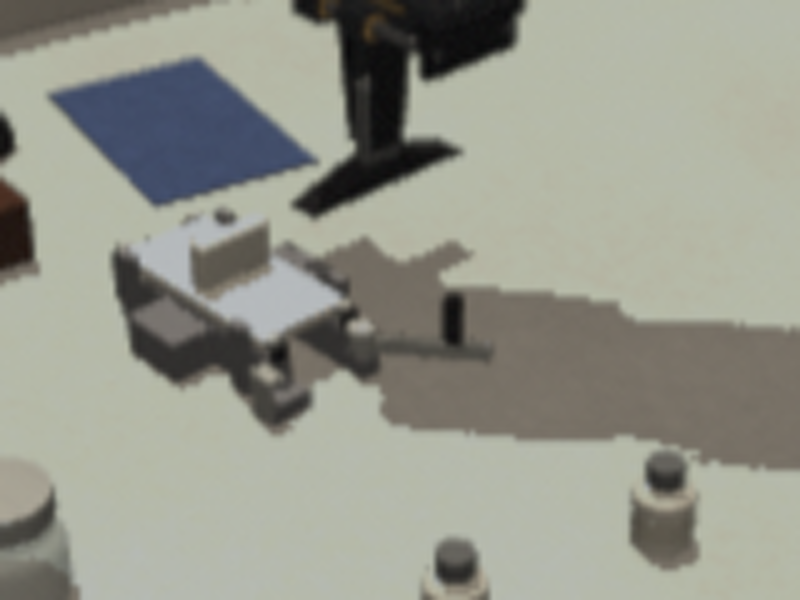

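View pics/w4.png

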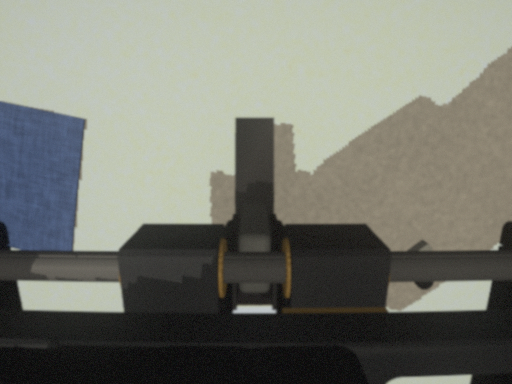

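>>> {"name": "play_rows", "arguments": {"moves": [[-0.005, -0.003, 0.015, 0, 0, 0.002, 0], [-0.003, -0.002, 0.015, 0, 0, 0.002, 0], [0, 0, 0.001, 0, 0, 0, 0], [0, 0, 0, 0, 0, 0, 0]]}}

```text
t: 6.85
eef_pos: [477.6, -150.7, 70.7]
tcp_rot: [3.14, -0.003, -2.983]
ft_force: [-0.1, -0.3, -0.1]
opening: 0.148
```

```bash
python3 -c "
from h import *
gou(-100,0,66)"
```

```text
unit now [-102.9    1.9] 70.7
from [ 477.6 -150.7   70.7] rpy [ 3.140e+00 -3.000e-03 -2.983e+00] n 1 turn [ 0.001 -0.003 -0.007]
[-0.0029, -0.0018, 0.0047, 0.0013, -0.0032, -0.0065]
```

>>> {"name": "play_rows", "arguments": {"moves": [[-0.0025, -0.0018, 0.0025, 0.001, -0.003, -0.006, 0], [0, 0, 0.001, 0, 0, 0, 0], [0, 0, 0.001, 0, 0, 0, 0], [0, 0, 0, 0, 0, 0, 0]]}}

```text
t: 7.25
eef_pos: [480.3, -152.0, 67.4]
tcp_rot: [-3.141, 0.001, -2.977]
ft_force: [0.8, 0.1, -2.0]
opening: 0.146
```

```bash
python3 -c "
from h import *
gou(-100,0,66)"
```

```text
unit now [-1.004e+02  1.000e-01] 67.4
from [ 480.3 -152.    67.4] rpy [-3.141e+00  1.000e-03 -2.977e+00] n 1 turn [-0.001  0.001 -0.001]
[-0.0004, -0.0001, 0.0014, -0.0006, 0.0012, -0.0006]
```

>>> {"name": "play_rows", "arguments": {"moves": [[0, 0, 0.0008, 0, 0, 0, 0], [0, 0, 0, 0, 0, 0, 0]]}}

```text
t: 7.45
eef_pos: [480.4, -152.0, 66.9]
tcp_rot: [-3.141, 0.002, -2.977]
ft_force: [-0.4, -0.1, -0.8]
opening: 0.146
```

>>> {"name": "play_rows", "arguments": {"moves": [[0, 0, 0.0008, 0, 0, 0, 0], [0, 0, 0, 0, 0, 0, 0]]}}

```text
t: 7.65
eef_pos: [480.4, -152.1, 66.5]
tcp_rot: [-3.14, 0.002, -2.977]
ft_force: [-0.3, -0.7, -1.1]
opening: 0.147
```

>>> {"name": "play_rows", "arguments": {"moves": [[0, 0, 0.0008, 0, 0, 0, 0], [0, 0, 0, 0, 0, 0, 0]]}}

```text
t: 7.85
eef_pos: [480.4, -152.2, 66.5]
tcp_rot: [-3.14, 0.003, -2.977]
ft_force: [0.3, 0.3, -1.2]
opening: 0.145
```

>>> {"name": "play_rows", "arguments": {"moves": [[0, 0, 0.0008, 0, 0, 0, 0], [0, 0, 0, 0, 0, 0, 0]]}}

```text
t: 8.05
eef_pos: [480.3, -152.3, 66.4]
tcp_rot: [-3.139, 0.003, -2.977]
ft_force: [0.3, 0.1, -1.5]
opening: 0.144
```

>>> {"name": "play_rows", "arguments": {"moves": [[0, 0, 0.002, 0, 0, 0, 0], [0, 0, 0, 0, 0, 0, 0]]}}

```text
t: 8.25
eef_pos: [479.9, -152.4, 65.2]
tcp_rot: [-3.139, 0.003, -2.977]
ft_force: [0.1, 0.2, -1.2]
opening: 0.146
```

```bash
python3 -c "
from h import *
c=snap('scene','s3.png');cv2.imwrite('pics/s3b.png',cv2.resize(c['img'][150:230,180:290,::-1],None,fx=7,fy=7,interpolation=cv2.INTER_CUBIC)) 
print(state()['ft_force'],T()[0])
print('tip pix',((proj(c,[*u2w(-40,0),26])-[180,150])*7), 'cover near edge',((proj(c,[[*u2w(-32,0),30],[*u2w(-46,0),26],[*u2w(-32,66),30]])-[180,150])*7))
"
```

```text
[-0.7455151  -0.08333944 -0.39563189] [ 479.93342951 -152.44099047   65.11548138]
tip pix [[328.18181571 299.75166839]] cover near edge [[313.06097204 298.34547492]
 [339.13859868 294.75501965]
 [415.33919235 359.86248075]]
```

View pics/s3b.png

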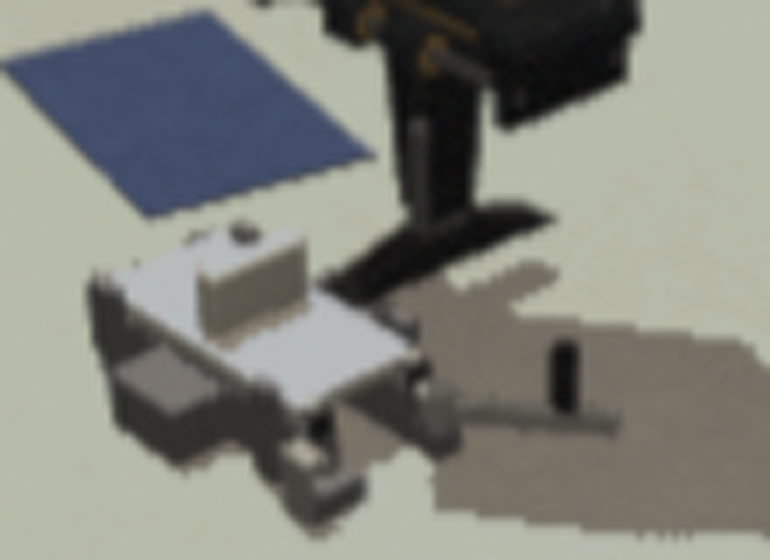

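>>> {"name": "play_rows", "arguments": {"moves": [[0, 0, 0.0015, 0, 0, 0, 0], [0, 0, 0, 0, 0, 0, 0]]}}

```text
t: 8.5
eef_pos: [479.6, -152.5, 64.3]
tcp_rot: [-3.139, 0.002, -2.977]
ft_force: [0.5, -0.1, -1.0]
opening: 0.146
```

```bash
python3 -c "
from h import *
s=state();print(s['ft_force'],s['moment'])
gou(-100,0,65)"
```

```text
[ 0.54265018 -0.14686817 -1.04783128] [ 0.15000535 -0.04527005  0.03869166]
unit now [-101.2   -0.3] 64.3
from [ 479.6 -152.5   64.3] rpy [-3.139e+00  2.000e-03 -2.977e+00] n 1 turn [-0.003  0.002 -0.   ]
[-0.0012, 0.0003, -0.0007, -0.0025, 0.0024, -0.0003]
```

>>> {"name": "play_rows", "arguments": {"moves": [[0, 0, 0.0015, 0, 0, 0, 0], [0, 0, 0, 0, 0, 0, 0]]}}

```text
t: 8.7
eef_pos: [479.2, -152.6, 63.5]
tcp_rot: [-3.139, 0.002, -2.977]
ft_force: [0.1, 0.6, 0.2]
opening: 0.144
```

```bash
python3 -c "
from h import *
s=state();print(s['ft_force'],s['moment'])
gou(-100,0,65)"
```

```text
[0.09480113 0.64214285 0.17411909] [0.14253775 0.0353936  0.03624311]
unit now [-101.6   -0.3] 63.5
from [ 479.2 -152.6   63.5] rpy [-3.139e+00  2.000e-03 -2.977e+00] n 1 turn [-0.003  0.002 -0.   ]
[-0.0016, 0.0003, -0.0015, -0.0027, 0.0022, -0.0001]
```

```bash
python3 -c "
from h import *
c=snap('wrist','w5.png');s=snap('scene','s5.png')
cv2.imwrite('pics/s5b.png',cv2.resize(s['img'][150:230,180:290,::-1],None,fx=7,fy=7,interpolation=cv2.INTER_CUBIC)) 
cv2.imwrite('pics/w5b.png',cv2.resize(c['img'][70:250,180:330,::-1],None,fx=3.3,fy=3.3,interpolation=cv2.INTER_CUBIC)) 
p,R,_=T()
for h in (40.5,36,44):
  P=[p+R@[60,y,h-2] for y in(-11,11)]
  print(h,proj(c,P).round(1).tolist(), proj(s,P).round(1).tolist())
"
```

```text
40.5 [[235.5, 118.8], [274.3, 118.8]] [[254.5, 178.1], [259.3, 180.7]]
36 [[235.1, 119.0], [274.8, 119.1]] [[254.5, 176.9], [259.3, 179.4]]
44 [[235.9, 118.7], [273.9, 118.7]] [[254.5, 179.1], [259.3, 181.7]]
```

View pics/w5b.png

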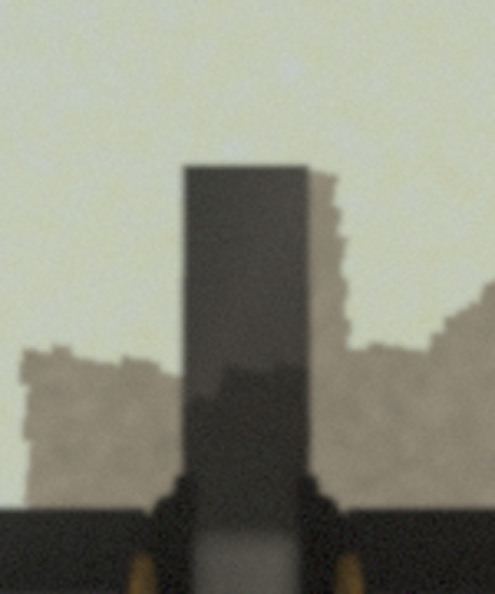

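View pics/s5b.png

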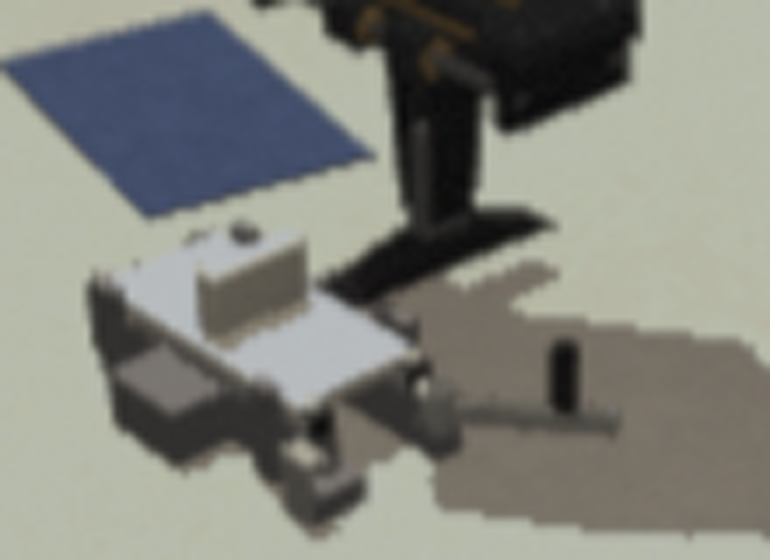

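>>> {"name": "play_rows", "arguments": {"moves": [[0.005, 0, -0.01, 0, 0, 0, 0], [0.02, 0, -0.005, 0, 0, 0, 0], [0.015, 0, 0, 0, 0, 0, 0], [0, 0, 0.01, 0, 0, 0, 0], [0, 0, 0.01, 0, 0, 0, 0], [0, 0, 0.002, 0, 0, 0, 0], [0, 0, 0, 0, 0, 0, 0]]}}

```text
t: 9.5
eef_pos: [438.6, -159.5, 54.7]
tcp_rot: [-3.139, 0.002, -2.977]
ft_force: [0.3, -0.4, -1.3]
opening: 0.142
```

```bash
python3 -c "
from h import *
gou(-140,0,40)
s=snap('scene','s6.png')
cv2.imwrite('pics/s6b.png',cv2.resize(s['img'][150:230,180:290,::-1],None,fx=7,fy=7,interpolation=cv2.INTER_CUBIC)) 
"
```

```text
unit now [-142.8   -0.5] 54.7
from [ 438.6 -159.5   54.7] rpy [-3.139e+00  2.000e-03 -2.977e+00] n 1 turn [-0.002  0.002 -0.   ]
[-0.0028, 0.0005, 0.0147, -0.0022, 0.0018, -0.0004]
```

View pics/s6b.png

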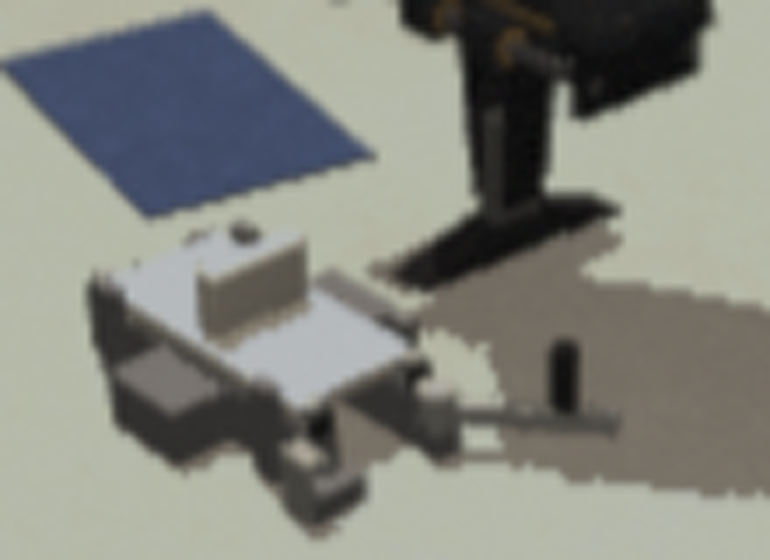

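>>> {"name": "play_rows", "arguments": {"moves": [[0, 0, 0.008, 0, 0, 0, 0], [0, 0, 0.003, 0, 0, 0, 0], [0, 0, 0.002, 0, 0, 0, 0], [0, 0, 0.0015, 0, 0, 0, 0], [0, 0, 0, 0, 0, 0, 0]]}}

```text
t: 10.05
eef_pos: [441.0, -159.5, 40.0]
tcp_rot: [-3.138, 0.005, -2.977]
ft_force: [-1.0, -0.2, 0.2]
opening: 0.147
```

>>> {"name": "play_rows", "arguments": {"moves": [[0, 0, 0.001, 0, 0, 0, 0], [0, 0, 0.001, 0, 0, 0, 0], [0, 0, 0.001, 0, 0, 0, 0], [0, 0, 0, 0, 0, 0, 0]]}}

```text
t: 10.45
eef_pos: [441.9, -159.3, 39.3]
tcp_rot: [-3.136, 0.008, -2.977]
ft_force: [0.3, -0.4, -1.4]
opening: 0.144
```

>>> {"name": "play_rows", "arguments": {"moves": [[0, 0, 0, 0, 0, 0, 30], [0, 0, 0, 0, 0, 0, 30], [0, 0, 0, 0, 0, 0, 30], [0, 0, 0, -0.004, -0.007, 0, 30], [0, 0, 0, 0, 0, 0, 30], [0, 0, 0, 0, 0, 0, 30]]}}

```text
t: 11.05
eef_pos: [442.2, -159.5, 38.9]
tcp_rot: [-3.14, 0.016, -2.977]
ft_force: [-0.2, 0.4, 0.9]
opening: 0.301
```

```bash
python3 -c "
from h import *
gou(-140,0,37)
c=snap('wrist','w7.png')
cv2.imwrite('pics/w7b.png',cv2.resize(c['img'][70:250,180:330,::-1],None,fx=3.3,fy=3.3,interpolation=cv2.INTER_CUBIC)) 
s=snap('scene','s7.png')
cv2.imwrite('pics/s7b.png',cv2.resize(s['img'][150:230,180:290,::-1],None,fx=7,fy=7,interpolation=cv2.INTER_CUBIC)) 
"
```

```text
unit now [-139.3   -1. ] 38.9
from [ 442.2 -159.5   38.9] rpy [-3.14   0.016 -2.977] n 1 turn [-0.001  0.016 -0.   ]
[0.0007, 0.001, 0.0018, -0.0013, 0.0157, -0.0004]
```

View pics/s7b.png

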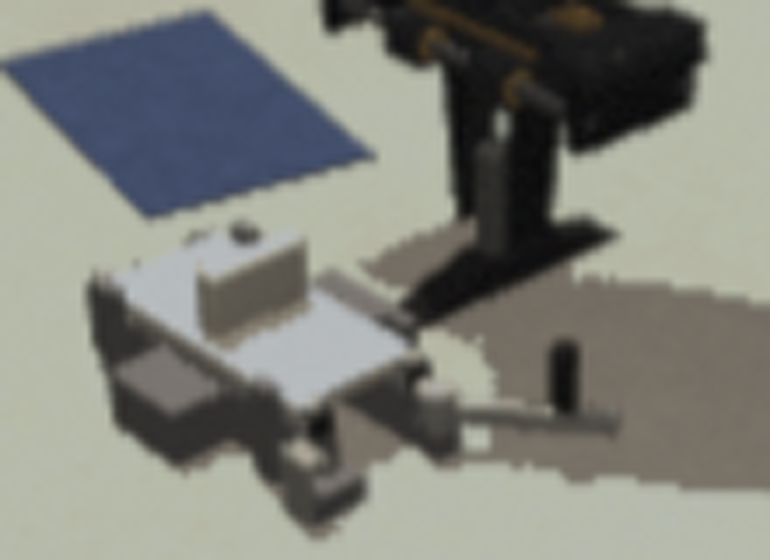

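View pics/w7b.png

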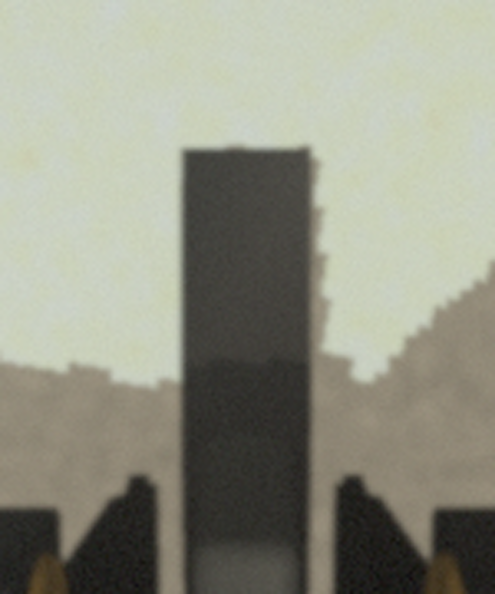

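```bash
python3 -c "
from h import *
c=read_camera('wrist')
p,R,s=T()
P=onz(c,np.array([[183,148],[309,148]])/3.3+[180,70],2);print(P, R.T@(P.mean(0)-p), s['tcp_rot'])
P=onz(c,np.array([[190,545],[302,545]])/3.3+[180,70],67);print(P, R.T@(P.mean(0)-p))
"
```

```text
[[ 383.1148426  -180.33420956    2.        ]
 [ 379.60356544 -159.30678572    2.        ]] [62.24555442 -0.23541398 35.92240464] [-3.14026984  0.01561406 -2.97685237]
[[ 427.23264434 -169.06223509   67.        ]
 [ 424.97278989 -155.57534406   67.        ]] [ 15.8682313   -0.25807034 -28.36134894]
```

>>> {"name": "play_rows", "arguments": {"moves": [[0.0015, 0, 0, -0.001, 0.015, 0, 30], [0, 0, 0, 0, 0, 0, 30], [0, 0, 0, 0, 0, 0, 30]]}}

```text
t: 11.5
eef_pos: [440.6, -159.7, 38.9]
tcp_rot: [-3.141, -0.001, -2.977]
ft_force: [0.2, 0.6, 0.7]
opening: 0.299
```

```bash
python3 -c "
from h import *
gou(-142,0,39)
"
```

```text
unit now [-140.9   -1. ] 38.9
from [ 440.6 -159.7   38.9] rpy [-3.141e+00 -1.000e-03 -2.977e+00] n 1 turn [-0.    -0.001 -0.   ]
[0.0011, 0.001, -0.0001, -0.0004, -0.0008, -0.0003]
```

Level again; grip and raise in place.

>>> {"name": "play_rows", "arguments": {"moves": [[0, 0, 0, 0, 0, 0, 0], [0, 0, 0, 0, 0, 0, 0], [0, 0, 0, 0, 0, 0, 0], [0, 0, 0, 0, 0, 0, 0], [0, 0, 0, 0, 0, 0, 0], [0, 0, 0, 0, 0, 0, 0], [0, 0, 0, 0, 0, 0, 0], [0, 0, 0, 0, 0, 0, 0]]}}

```text
t: 12.3
eef_pos: [440.6, -159.7, 38.9]
tcp_rot: [-3.141, -0.001, -2.977]
ft_force: [-1.0, 0.2, -1.1]
opening: 0.146
```

```bash
python3 -c "
from h import *
gou(-142,0,39)
"
```

```text
unit now [-140.8   -1. ] 38.9
from [ 440.6 -159.7   38.9] rpy [-3.141e+00 -1.000e-03 -2.977e+00] n 1 turn [-0.    -0.001 -0.   ]
[0.0012, 0.001, -0.0001, -0.0004, -0.0006, -0.0002]
```

>>> {"name": "play_rows", "arguments": {"moves": [[0, 0, -0.015, 0, 0, 0, 0], [0, 0, -0.02, 0, 0, 0, 0], [-0.008, 0, -0.004, 0, 0, 0, 0], [-0.015, 0.0, 0, 0, 0, 0, 0], [-0.01, 0, 0, 0, 0, 0, 0], [0, 0, 0, 0, 0, 0, 0]]}}

```text
t: 12.9
eef_pos: [474.9, -153.7, 77.6]
tcp_rot: [3.141, -0.002, -2.977]
ft_force: [0.7, 0.2, -0.7]
opening: 0.147
```

```bash
python3 -c "
from h import *
gou(-100,0,65.2)
"
```

```text
unit now [-106.    -0.7] 77.6
from [ 474.9 -153.7   77.6] rpy [ 3.141e+00 -2.000e-03 -2.977e+00] n 1 turn [ 0.001 -0.002 -0.001]
[-0.0061, 0.0007, 0.0124, 0.0007, -0.0018, -0.0008]
```

>>> {"name": "play_rows", "arguments": {"moves": [[-0.005, 0.0005, 0.006, 0, -0.001, 0, 0], [0, 0, 0.004, 0, 0, 0, 0], [0, 0, 0.001, 0, 0, 0, 0], [0, 0, 0, 0, 0, 0, 0]]}}

```text
t: 13.3
eef_pos: [479.1, -151.9, 64.6]
tcp_rot: [3.14, -0.003, -2.977]
ft_force: [-0.4, 1.9, 10.6]
opening: 0.146
```

```bash
python3 -c "
from h import *
gou(-100,0,65.2)
"
```

```text
unit now [-101.7    0.4] 64.6
from [ 479.1 -151.9   64.6] rpy [ 3.140e+00 -3.000e-03 -2.977e+00] n 1 turn [ 0.002 -0.003 -0.   ]
[-0.0017, -0.0004, -0.0006, 0.0019, -0.0027, -0.0004]
```

>>> {"name": "play_rows", "arguments": {"moves": [[-0.003, 0, -0.0004, 0, -0.001, 0, 0], [-0.003, 0, 0, 0, 0, 0, 0], [-0.003, 0, 0, 0, 0, 0, 0], [-0.003, 0, 0, 0, 0, 0, 0]]}}

```text
t: 13.7
eef_pos: [489.0, -149.9, 64.8]
tcp_rot: [3.138, -0.005, -2.978]
ft_force: [-5.0, -1.2, 7.1]
opening: 0.144
```

```bash
python3 -c "
from h import *
gou(-100,0,65)
"
```

```text
unit now [-91.5   0.7] 64.8
from [ 489.  -149.9   64.8] rpy [ 3.138 -0.005 -2.978] n 1 turn [ 0.004 -0.005 -0.001]
[0.0085, -0.0007, -0.0001, 0.0037, -0.0054, -0.001]
```

>>> {"name": "play_rows", "arguments": {"moves": [[-0.003, 0, 0, 0, 0, 0, 0], [-0.003, 0, 0, 0, 0, 0, 0], [-0.003, 0, 0, 0, 0, 0, 0], [-0.003, 0, 0, 0, 0, 0, 0]]}}

```text
t: 14.1
eef_pos: [497.1, -147.6, 65.3]
tcp_rot: [3.135, -0.014, -2.977]
ft_force: [-19.7, -5.7, 19.5]
opening: 0.147
```

```bash
cat > view.py <<'E'
from h import *
import sys
s=read_camera('scene'); 
cv2.imwrite('pics/'+sys.argv[1],cv2.resize(s['img'][150:230,180:290,::-1],None,fx=7,fy=7,interpolation=cv2.INTER_CUBIC)) 
p=T(); print('unit',w2u(p[0]).round(1),p[0].round(1),p[2]['tcp_rot'].round(3),p[2]['ft_force'].round(1),p[2]['opening'])
E
python3 view.py a1.png
```

```text
unit [-83.    1.7] [ 497.2 -147.6   65.3] [ 3.134 -0.015 -2.977] [-15.8  -4.   14. ] 0.1461089354410577
```

View pics/a1.png

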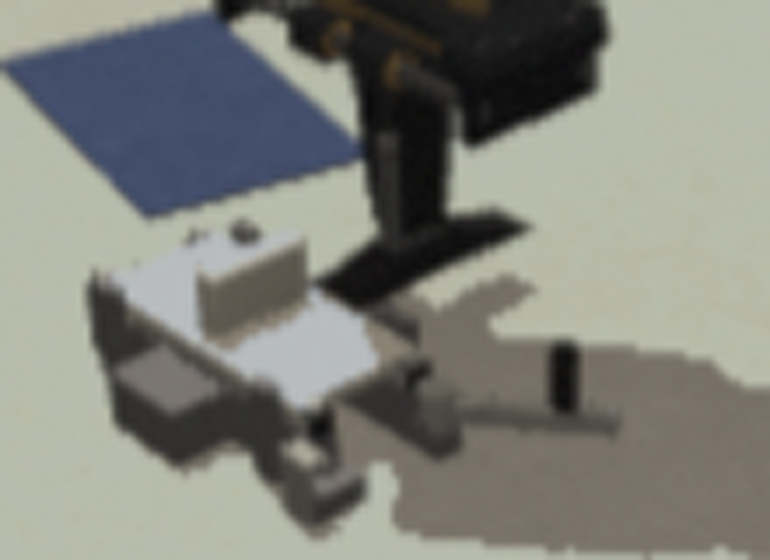

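>>> {"name": "play_rows", "arguments": {"moves": [[-0.004, -0.0005, 0, 0, 0.005, 0, 0], [-0.004, -0.0005, 0, 0, 0.005, 0, 0], [-0.004, 0, 0, 0, 0.003, 0, 0]]}}

```text
t: 14.45
eef_pos: [499.7, -146.8, 67.0]
tcp_rot: [3.128, -0.047, -2.976]
ft_force: [-18.4, -6.3, 19.2]
opening: 0.144
```

```bash
python3 view.py a2.png
```

```text
unit [-80.1   2.1] [ 500.  -146.7   67. ] [ 3.128 -0.048 -2.976] [-19.6  -4.1  20.5] 0.14705376952659757
```

View pics/a2.png

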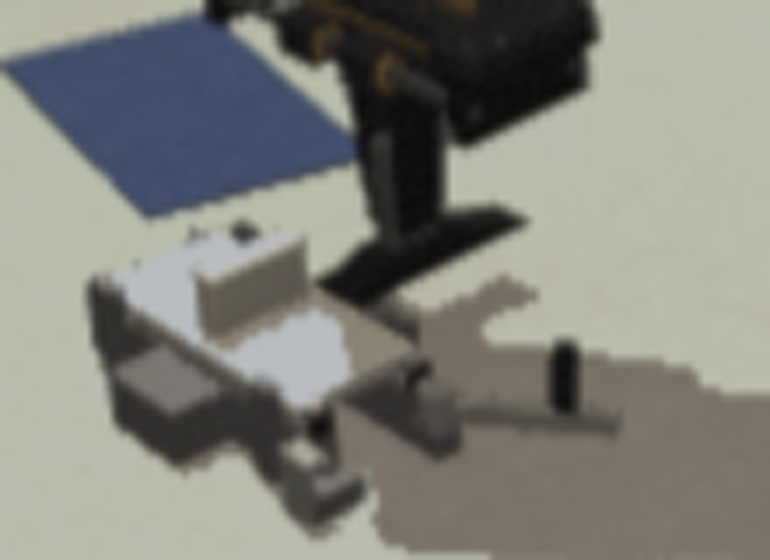

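>>> {"name": "play_rows", "arguments": {"moves": [[-0.002, 0, 0.001, 0, -0.03, 0, 0], [-0.003, -0.001, 0.001, 0, -0.02, 0, 0]]}}

```text
t: 14.7
eef_pos: [500.3, -146.2, 64.9]
tcp_rot: [3.124, -0.007, -2.975]
ft_force: [-27.9, -3.4, 32.8]
opening: 0.148
```

```bash
python3 view.py a3.png
```

```text
unit [-79.8   2.5] [ 500.3 -146.3   64.9] [ 3.124 -0.006 -2.975] [-16.1  -1.   16.2] 0.14640609798580517
```

>>> {"name": "play_rows", "arguments": {"moves": [[-0.005, -0.001, 0, 0.008, -0.008, 0, 0], [-0.005, -0.001, 0, 0.006, -0.006, 0, 0]]}}

```text
t: 14.95
eef_pos: [503.5, -145.5, 64.9]
tcp_rot: [3.131, -0.006, -2.975]
ft_force: [-21.2, -2.4, 18.7]
opening: 0.144
```

```bash
python3 view.py a3.png
```

```text
unit [-76.2   2.7] [ 503.8 -145.4   64.8] [ 3.131 -0.006 -2.975] [-19.6  -2.   16.3] 0.1473470912201438
```

Working. Continue.

>>> {"name": "play_rows", "arguments": {"moves": [[-0.005, -0.0015, 0, 0.006, -0.008, 0, 0], [-0.005, -0.0015, 0, 0.005, -0.006, 0, 0]]}}

```text
t: 15.2
eef_pos: [505.9, -145.2, 64.9]
tcp_rot: [3.135, -0.009, -2.974]
ft_force: [-24.6, -2.4, 23.8]
opening: 0.145
```

```bash
python3 view.py a4.png
```

```text
unit [-73.9   2.6] [ 506.1 -145.2   64.9] [ 3.135 -0.009 -2.974] [-22.3  -2.3  20.1] 0.14389374242749792
```

View pics/a4.png

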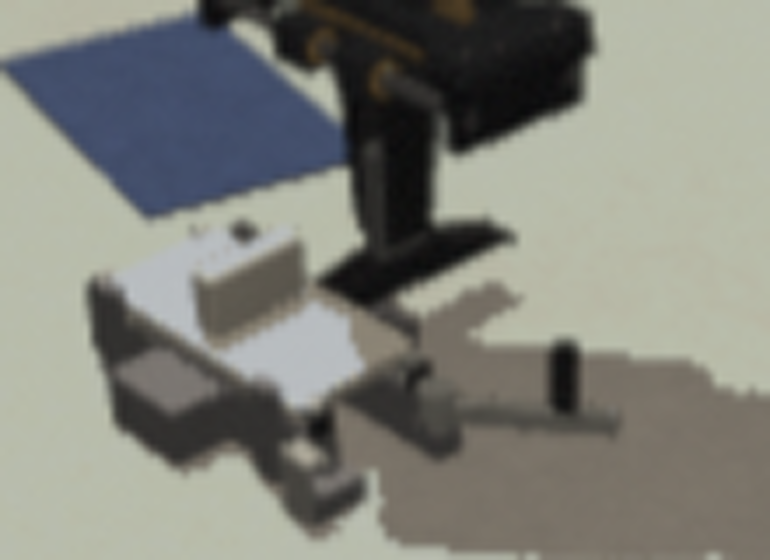

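```bash
cat > wv.py <<'E'
from h import *
c=read_camera('wrist'); im=c['img'].astype(int)
# rear tip edge: column 255 profile rows 90..180
g=im[90:200,245:266].sum(2).mean(1)
d=np.diff(g); k=d.argmin(); 
# subpixel
w=-d[max(0,k-2):k+3]; r=90+max(0,k-2)+ (w*np.arange(len(w))).sum()/w.sum()+0.5
print('rear tip row',r, 'tool x of tip', end=' ')
p,R,s=T(); o,dd=ray(c,[[255.5,r]]); o=R.T@(o-p); dd=(R.T@dd[0])
for h in (36.9,): t=(h-o[2])/dd[2]; print((o+dd*t).round(1))
E
python3 wv.py
```

```text
rear tip row 118.42210826950539 tool x of tip [60.2  0.3 36.9]
```

>>> {"name": "play_rows", "arguments": {"moves": [[-0.005, -0.0015, 0, 0.004, -0.008, 0, 0], [-0.005, -0.0015, 0, 0.003, -0.008, 0, 0], [-0.005, -0.0015, 0, 0.003, -0.008, 0, 0]]}}

```text
t: 15.6
eef_pos: [509.5, -145.0, 65.0]
tcp_rot: [3.133, -0.009, -2.972]
ft_force: [-23.1, -3.1, 21.1]
opening: 0.146
```

```bash
python3 view.py a5.png; python3 wv.py
```

```text
unit [-70.3   2.2] [ 509.7 -145.    65. ] [ 3.133 -0.009 -2.972] [-21.7  -1.9  19. ] 0.14523573705231257
rear tip row 118.40140296180826 tool x of tip [60.2  0.3 36.9]
```

View pics/a5.png

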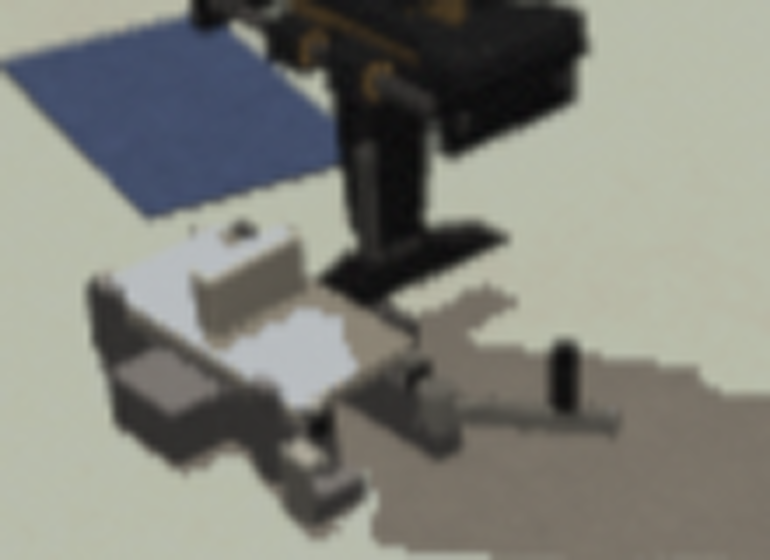

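>>> {"name": "play_rows", "arguments": {"moves": [[0, 0, 0, 0, 0, 0, 0], [0.008, 0, 0, 0, 0, 0, 0], [0.01, 0, 0, 0, 0, 0, 0], [0.01, 0, 0, 0, 0, 0, 0], [0.01, 0, -0.001, 0, 0, 0, 0], [0, 0, -0.01, 0, 0, 0, 0], [0, 0, -0.02, 0, 0, 0, 0], [0, 0, -0.03, 0, 0, 0, 0]]}}

```text
t: 16.5
eef_pos: [466.9, -151.9, 125.7]
tcp_rot: [3.129, -0.016, -2.973]
ft_force: [-0.3, -0.3, -0.6]
opening: 0.146
```

```bash
python3 view.py a6.png; python3 wv.py; python3 -c "
from h import *
gou(-105,0,150)"
```

```text
unit [-111.9    1.4] [ 468.8 -152.6  130.4] [ 3.132 -0.01  -2.973] [ 2.5 -0.2  3.6] 0.14619052108701197
rear tip row 118.70165123842882 tool x of tip [60.3  0.5 36.9]
unit now [-111.8    1.3] 128.8
from [ 468.9 -152.7  128.8] rpy [ 3.133 -0.009 -2.973] n 1 turn [ 0.008 -0.009  0.004]
[-0.0066, -0.0011, -0.0213, 0.0083, -0.0093, 0.0036]
```

View pics/a6.png

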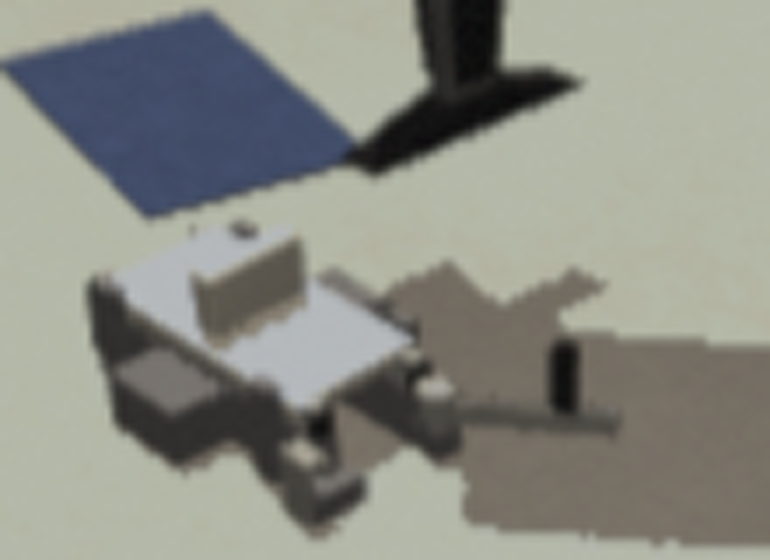

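>>> {"name": "play_rows", "arguments": {"moves": [[0, 0, -0.025, 0.008, -0.009, 0.003, 0], [-0.02, 0, -0.005, 0, 0, 0, 0], [-0.04, 0, 0, 0, 0, 0, 0], [-0.045, 0, 0, 0, 0, 0, 0], [-0.045, 0, 0, 0, 0, 0, 0], [-0.04, 0, 0, 0, 0, 0, 0], [-0.015, 0, 0, 0, 0, 0, 0], [0, 0, 0, 0, 0, 0, 0]]}}

```text
t: 17.4
eef_pos: [677.0, -117.3, 160.2]
tcp_rot: [3.141, -0.0, -2.978]
ft_force: [-0.9, 0.0, -1.1]
opening: 0.15
```

```bash
python3 -c "
from h import *
gou(103,0,70)"
```

```text
unit now [99.3  2. ] 160.2
from [ 677.  -117.3  160.2] rpy [ 3.141 -0.    -2.978] n 3 turn [ 0.    -0.    -0.002]
[-0.0013, -0.0007, 0.0301, 0.0001, -0.0, -0.0005]
[-0.0012, -0.0007, 0.0301, 0.0001, -0.0, -0.0005]
[-0.0012, -0.0007, 0.0301, 0.0001, -0.0, -0.0005]
```

>>> {"name": "play_rows", "arguments": {"moves": [[-0.004, -0.002, 0.025, 0, 0, 0, 0], [0, 0, 0.03, 0, 0, 0, 0], [0, 0, 0.015, 0, 0, 0, 0], [0, 0, 0.005, 0, 0, 0, 0], [0, 0, 0, 0, 0, 0, 0]]}}

```text
t: 17.9
eef_pos: [678.4, -119.1, 83.1]
tcp_rot: [3.141, -0.002, -2.978]
ft_force: [-0.3, 0.2, 0.2]
opening: 0.149
```

```bash
python3 -c "
from h import *
gou(102,0,65)";python3 view.py a7.png
```

```text
unit now [100.4  -0. ] 83.1
from [ 678.4 -119.1   83.1] rpy [ 3.141e+00 -2.000e-03 -2.978e+00] n 1 turn [ 0.001 -0.002 -0.002]
[-0.0017, 0.0, 0.0181, 0.0006, -0.0017, -0.0019]
unit [ 1.006e+02 -1.000e-01] [ 678.7 -119.2   83.7] [ 3.141e+00 -1.000e-03 -2.978e+00] [ 0.4 -0.2 -0.5] 0.1473626465794747
```

View pics/a7.png

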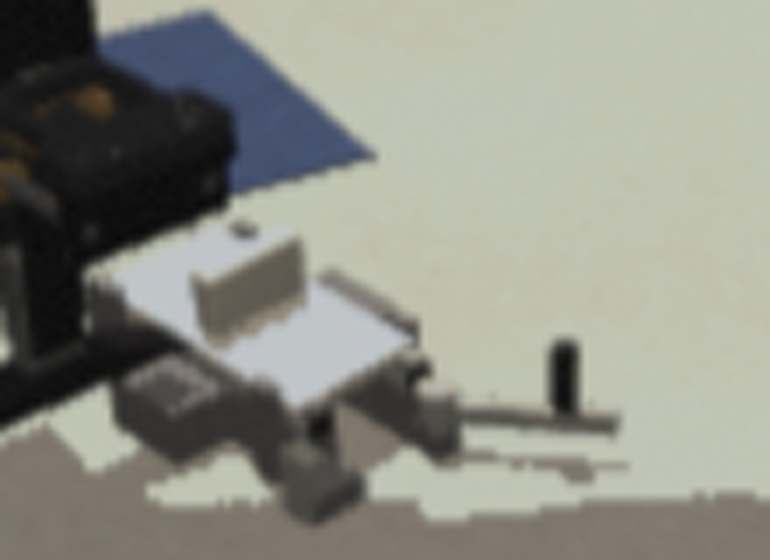

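>>> {"name": "play_rows", "arguments": {"moves": [[-0.001, 0, 0.01, 0, 0, 0, 0], [0, 0, 0.003, 0, 0, 0, 0], [0, 0, 0.001, 0, 0, 0, 0], [0, 0, 0, 0, 0, 0, 0]]}}

```text
t: 18.35
eef_pos: [680.7, -119.5, 71.7]
tcp_rot: [-3.14, 0.003, -2.979]
ft_force: [-0.4, 0.2, -1.2]
opening: 0.149
```

```bash
python3 view.py a8.png
```

```text
unit [102.6  -0.8] [ 680.8 -119.5   71.8] [-3.140e+00  3.000e-03 -2.979e+00] [-1.1  0.2 -1.3] 0.14734608887718884
```

>>> {"name": "play_rows", "arguments": {"moves": [[0, 0.0005, 0.005, 0, 0.002, 0, 0], [0, 0, 0.0015, 0, 0, 0, 0], [0, 0, 0, 0, 0, 0, 0]]}}

```text
t: 18.7
eef_pos: [680.9, -118.9, 65.3]
tcp_rot: [-3.14, 0.002, -2.978]
ft_force: [-0.3, -0.4, -0.3]
opening: 0.146
```

```bash
python3 view.py a8.png
```

```text
unit [102.9  -0.3] [ 680.9 -119.    65.3] [-3.140e+00  2.000e-03 -2.979e+00] [-0.5  0.  -0.2] 0.1458366656241619
```

View pics/a8.png

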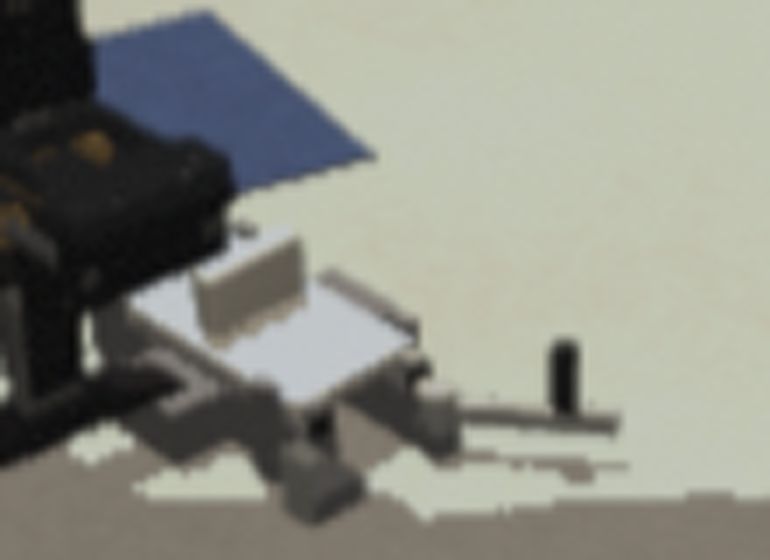

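>>> {"name": "play_rows", "arguments": {"moves": [[0.003, 0, 0.0005, 0, 0.001, 0, 0], [0.003, 0, 0, 0, 0, 0, 0], [0.003, 0, 0, 0, 0, 0, 0], [0.003, 0, 0, 0, 0, 0, 0], [0.003, 0, 0, 0, 0, 0, 0]]}}

```text
t: 19.25
eef_pos: [665.3, -121.6, 65.3]
tcp_rot: [-3.139, 0.002, -2.978]
ft_force: [-0.4, 0.7, -1.3]
opening: 0.148
```

```bash
python3 view.py a9.png
```

```text
unit [86.6 -0.3] [ 664.9 -121.6   65.2] [-3.139e+00  1.000e-03 -2.979e+00] [ 0.2 -0.6 -2.6] 0.14724754162261194
```

View pics/a9.png

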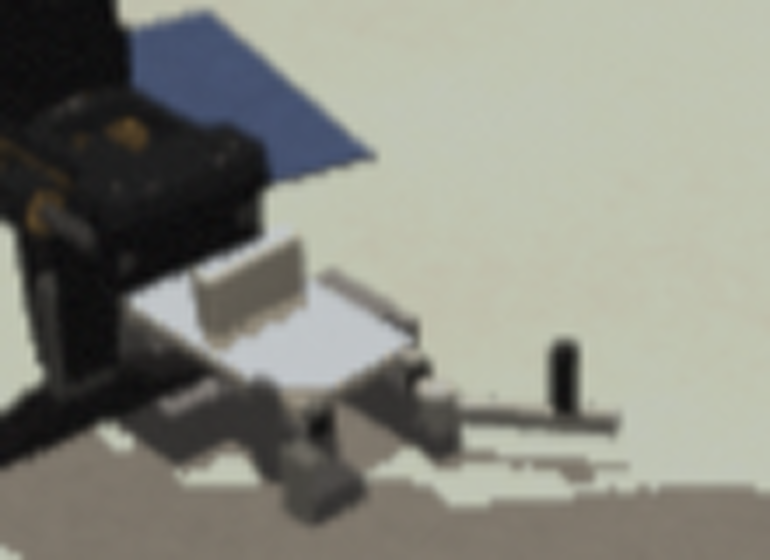

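>>> {"name": "play_rows", "arguments": {"moves": [[0.004, 0, 0.0005, 0, 0.002, 0, 0], [0.005, 0, 0, 0, 0.004, 0, 0], [0.005, 0, 0, 0, 0.006, 0, 0]]}}

```text
t: 19.6
eef_pos: [654.0, -124.1, 65.5]
tcp_rot: [-3.137, -0.002, -2.979]
ft_force: [5.4, 1.2, -5.2]
opening: 0.147
```

```bash
python3 view.py a10.png;python3 wv.py
```

```text
unit [74.8 -0.9] [ 653.3 -124.2   65.4] [-3.137e+00 -3.000e-03 -2.979e+00] [ 2.8 -0.3 -5.7] 0.1449988345790139
rear tip row 150.50967741935483 tool x of tip [42.1  0.3 36.9]
```

>>> {"name": "play_rows", "arguments": {"moves": [[0.005, 0, 0.0007, 0, 0.004, 0, 0], [0.005, 0, 0.0003, 0, 0.004, 0, 0]]}}

```text
t: 19.9
eef_pos: [645.9, -125.8, 64.9]
tcp_rot: [-3.135, -0.005, -2.979]
ft_force: [6.8, 1.5, -4.6]
opening: 0.147
```

```bash
python3 view.py a11.png
```

```text
unit [66.5 -1.2] [ 645.2 -125.9   64.9] [-3.136 -0.006 -2.98 ] [ 3.8  0.2 -3.9] 0.14683673934307065
```

View pics/a11.png

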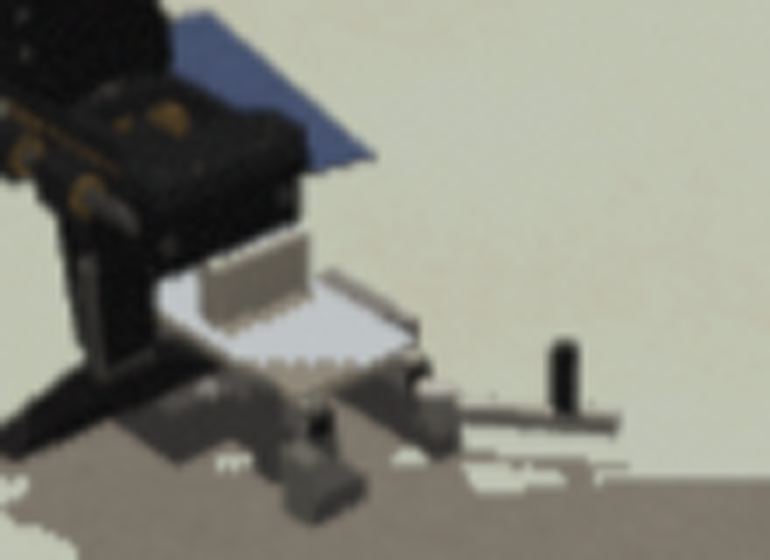

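```bash
python3 -c "
from h import *
s=read_camera('scene')
def P(x,y,z): return ((proj(s,[*u2w(x,y),z])[0]-[180,150])*7).round(0).tolist()
def cov(n,f):
  # near lift n, far lift f
  a=np.arctan2(f-n,64); m=(n+f)/2+30
  def q(x,y,z): return P(x*np.cos(a)-z*np.sin(a), y, m+x*np.sin(a)+z*np.cos(a))
  print(n,f,'corner near+y',q(-32,66,8),'far+y',q(32,66,8),'ridge top near,far',q(-25,7,38),q(25,7,38))
for n,f in [(0,0),(4.7,0),(4.7,6),(0,6),(2,6)]: cov(n,f)
import cv2
t=[cv2.imread('pics/'+f)[270:420,180:440] for f in ('a1.png','a7.png','a11.png')]
cv2.imwrite('pics/cmp.png',np.hstack(t))
"
```

```text
0 0 corner near+y [415.0, 343.0] far+y [291.0, 402.0] ridge top near,far [306.0, 232.0] [209.0, 274.0]
4.7 0 corner near+y [413.0, 334.0] far+y [290.0, 403.0] ridge top near,far [301.0, 225.0] [204.0, 276.0]
4.7 6 corner near+y [415.0, 333.0] far+y [291.0, 389.0] ridge top near,far [307.0, 221.0] [210.0, 261.0]
0 6 corner near+y [416.0, 343.0] far+y [292.0, 389.0] ridge top near,far [313.0, 228.0] [216.0, 260.0]
2 6 corner near+y [416.0, 339.0] far+y [292.0, 389.0] ridge top near,far [311.0, 225.0] [213.0, 260.0]
```

View pics/cmp.png

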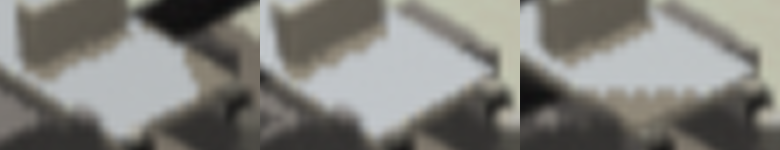

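>>> {"name": "play_rows", "arguments": {"moves": [[0.005, 0.0005, 0, 0, 0, 0, 0], [0.002, 0.0005, 0, 0, 0, 0, 0]]}}

```text
t: 20.2
eef_pos: [639.8, -126.2, 65.0]
tcp_rot: [-3.134, -0.003, -2.98]
ft_force: [6.2, -0.2, -6.2]
opening: 0.146
```

```bash
python3 view.py a12.png
```

```text
unit [60.9 -0.6] [ 639.6 -126.2   65. ] [-3.134e+00 -3.000e-03 -2.980e+00] [ 5.7  0.4 -4.7] 0.1467971474348791
```

View pics/a12.png

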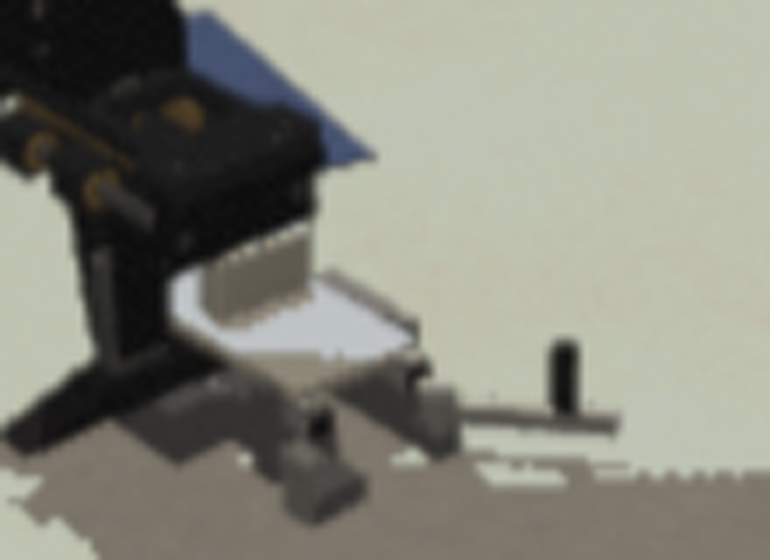

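>>> {"name": "play_rows", "arguments": {"moves": [[-0.01, 0, 0, 0.005, 0.002, 0, 0], [-0.012, 0, 0, 0, 0, 0, 0], [-0.012, 0, 0, 0, 0, 0, 0], [-0.01, 0, -0.002, 0, 0, 0, 0], [0, 0, -0.02, 0, 0, 0, 0], [0, 0, -0.035, 0, 0, 0, 0], [0, 0, -0.035, 0, 0, 0, 0], [0.005, 0, -0.005, 0, 0, 0, 0]]}}

```text
t: 21.05
eef_pos: [681.0, -117.0, 162.4]
tcp_rot: [-3.131, -0.018, -2.979]
ft_force: [0.3, 0.5, -0.9]
opening: 0.145
```

```bash
python3 view.py a13.png
```

```text
unit [101.9   1.9] [ 679.7 -117.   161.2] [-3.132 -0.02  -2.979] [ 0.   0.  -0.5] 0.14341621752560418
```

View pics/a13.png

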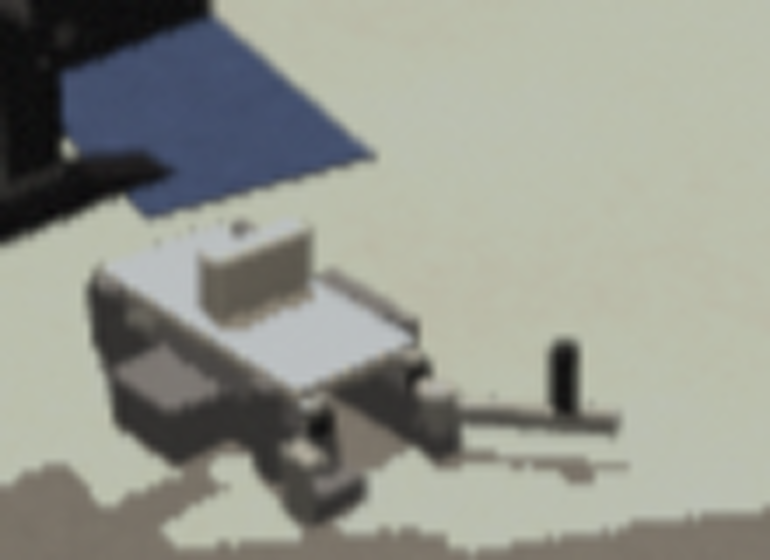

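>>> {"name": "play_rows", "arguments": {"moves": [[0.02, -0.001, -0.005, -0.009, -0.018, 0, 0], [0.04, -0.001, 0, 0, 0, 0, 0], [0.045, 0, 0, 0, 0, 0, 0], [0.045, 0, 0, 0, 0, 0, 0], [0.035, 0, 0, 0, 0, 0, 0], [0.01, 0, 0, 0, 0, 0, 0], [0, 0, 0, 0, 0, 0, 0]]}}

```text
t: 21.8
eef_pos: [477.5, -149.2, 159.9]
tcp_rot: [3.136, -0.014, -2.978]
ft_force: [0.8, 0.5, -1.5]
opening: 0.145
```

```bash
python3 -c "
from h import *
gou(-101,0,70)"
```

```text
unit now [-102.7    3.3] 159.9
from [ 477.5 -149.2  159.9] rpy [ 3.136 -0.014 -2.978] n 2 turn [ 0.005 -0.014 -0.001]
[-0.0015, -0.0019, 0.0449, 0.0027, -0.0069, -0.0007]
[-0.0012, -0.0018, 0.0449, 0.0027, -0.0069, -0.0007]
```

>>> {"name": "play_rows", "arguments": {"moves": [[0, -0.002, 0.025, 0.003, -0.012, 0, 0], [0, -0.002, 0.03, 0, 0, 0, 0], [0, 0, 0.018, 0, 0, 0, 0], [0, 0, 0.005, 0, 0, 0, 0], [0, 0, 0, 0, 0, 0, 0]]}}

```text
t: 22.3
eef_pos: [483.8, -153.4, 77.8]
tcp_rot: [3.141, 0.0, -2.977]
ft_force: [-0.2, -0.2, -0.1]
opening: 0.15
```

```bash
python3 -c "
from h import *
gou(-101,0,66)"; python3 wv.py; python3 view.py a14.png
```

```text
unit now [-97.3  -1.9] 77.8
from [ 483.8 -153.4   77.8] rpy [ 3.141  0.    -2.977] n 1 turn [ 0.001  0.    -0.001]
[0.0037, 0.0019, 0.0118, 0.001, 0.0004, -0.0005]
rear tip row 118.70526449000253 tool x of tip [60.2  0.4 36.9]
unit [-97.2  -2. ] [ 483.8 -153.6   78.8] [ 3.141e+00  2.000e-03 -2.977e+00] [-0.2 -0.8 -0.4] 0.1435695545756663
```

View pics/a14.png

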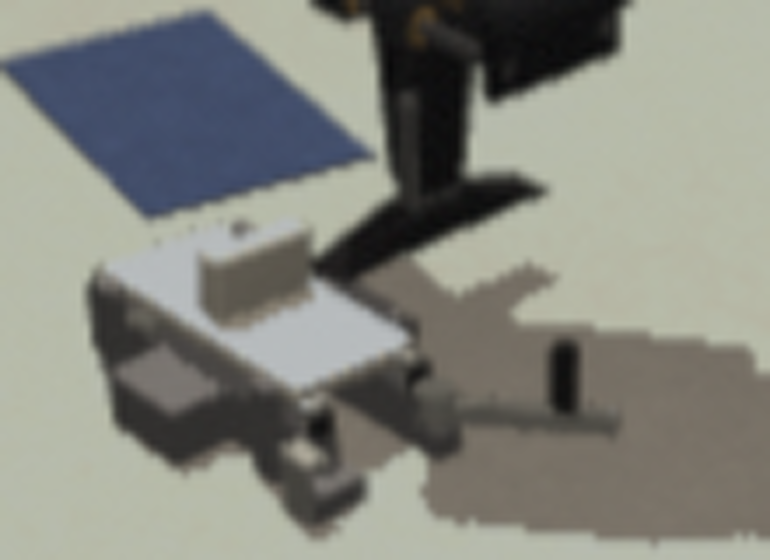

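>>> {"name": "play_rows", "arguments": {"moves": [[0.004, 0.002, 0.008, 0, 0.001, 0, 0], [0, 0, 0.004, 0, 0, 0, 0], [0, 0, 0.0005, 0, 0, 0, 0], [0, 0, 0, 0, 0, 0, 0]]}}

```text
t: 22.8
eef_pos: [480.4, -152.3, 67.3]
tcp_rot: [-3.14, 0.004, -2.977]
ft_force: [0.3, -0.6, -0.9]
opening: 0.149
```

```bash
python3 view.py a15.png
```

```text
unit [-100.4   -0.3] [ 480.4 -152.4   67.3] [-3.14   0.004 -2.977] [ 0.3  0.3 -1.5] 0.14937658015015767
```

>>> {"name": "play_rows", "arguments": {"moves": [[-0.004, 0, 0.0012, 0, 0, 0, 0], [-0.004, 0, 0.0006, 0, 0, 0, 0], [-0.004, 0, 0, 0, 0, 0, 0], [-0.004, 0, 0, 0, 0, 0, 0], [-0.004, 0, 0, 0, 0, 0, 0]]}}

```text
t: 23.35
eef_pos: [502.0, -149.1, 66.1]
tcp_rot: [-3.139, 0.005, -2.977]
ft_force: [-2.4, -1.2, -3.5]
opening: 0.147
```

```bash
python3 view.py a15.png
```

```text
unit [-78.3  -0.5] [ 502.3 -149.    65.9] [-3.139  0.004 -2.977] [ 0.2  0.4 -2.5] 0.14873020754020017
```

>>> {"name": "play_rows", "arguments": {"moves": [[-0.005, 0, 0.0007, 0, 0, 0, 0], [-0.005, 0, 0.0005, 0, 0, 0, 0], [-0.005, 0, 0.0003, 0, -0.003, 0, 0]]}}

```text
t: 23.7
eef_pos: [511.9, -146.0, 64.9]
tcp_rot: [3.139, -0.006, -2.975]
ft_force: [-19.4, -4.6, 18.3]
opening: 0.147
```

```bash
python3 view.py a16.png
```

```text
unit [-67.7   0.9] [ 512.5 -145.8   64.9] [ 3.139 -0.005 -2.975] [-16.3  -2.2  13.7] 0.14598580926442262
```

View pics/a16.png

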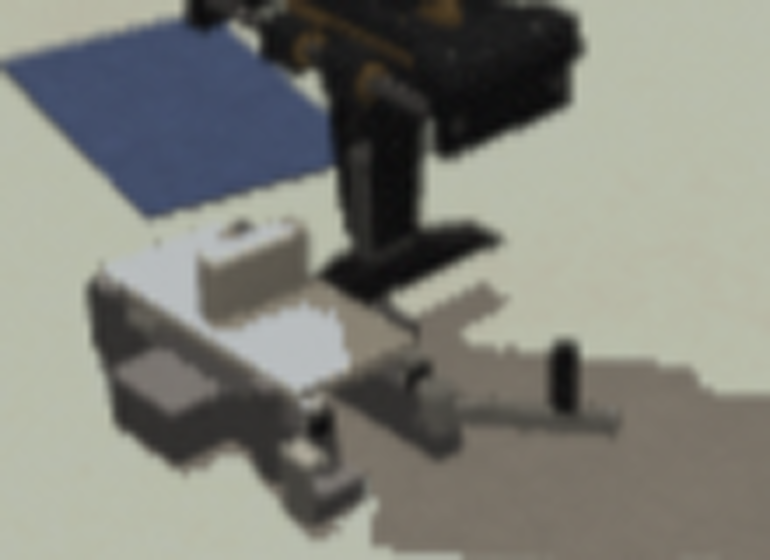

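>>> {"name": "play_rows", "arguments": {"moves": [[-0.006, -0.001, 0, 0, -0.008, 0, 0], [-0.006, -0.001, 0, 0, -0.008, 0, 0], [-0.006, -0.001, 0, 0.002, -0.008, 0, 0]]}}

```text
t: 24.05
eef_pos: [524.0, -144.5, 64.7]
tcp_rot: [3.134, 0.003, -2.974]
ft_force: [-20.7, -4.0, 16.1]
opening: 0.146
```

```bash
python3 view.py a17.png; python3 wv.py
```

```text
unit [-55.4   0.2] [ 524.7 -144.5   64.7] [ 3.134  0.004 -2.974] [-12.8   0.7   9.1] 0.14497898264462655
rear tip row 116.8165522501907 tool x of tip [61.2  0.3 36.9]
```

>>> {"name": "play_rows", "arguments": {"moves": [[-0.004, 0, 0, 0.003, 0, 0, 0], [-0.003, 0, 0, 0.002, 0, 0, 0]]}}

```text
t: 24.35
eef_pos: [529.9, -143.1, 64.8]
tcp_rot: [3.138, 0.0, -2.975]
ft_force: [-1.6, -0.5, -2.5]
opening: 0.146
```

```bash
python3 view.py a17.png; python3 wv.py
```

```text
unit [-49.6   0.7] [ 530.4 -143.    64.8] [ 3.138e+00  1.000e-03 -2.974e+00] [-1.4 -0.1 -2.1] 0.1468470820764591
rear tip row 117.09205401194495 tool x of tip [61.   0.3 36.9]
```

View pics/a17.png

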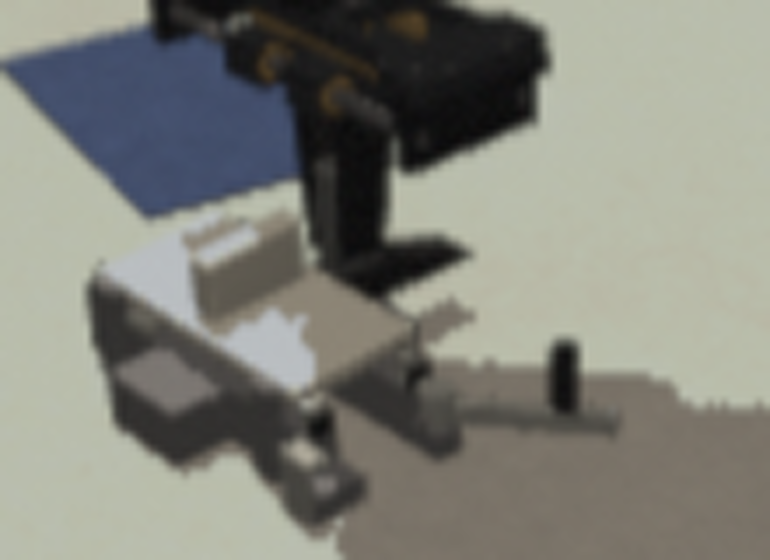

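>>> {"name": "play_rows", "arguments": {"moves": [[0.012, 0, 0, 0, 0, 0, 0], [0.013, 0, 0, 0, 0, 0, 0], [0.013, 0, 0, 0, 0, 0, 0], [0.013, 0, 0, 0, 0, 0, 0], [0, 0, -0.015, 0, 0, 0, 0], [0, 0, -0.035, 0, 0, 0, 0], [0, 0, -0.035, 0, 0, 0, 0], [-0.005, 0, -0.01, 0, 0, 0, 0]]}}

```text
t: 25.25
eef_pos: [475.8, -151.7, 160.9]
tcp_rot: [3.136, -0.001, -2.976]
ft_force: [0.8, -0.0, -1.6]
opening: 0.147
```

```bash
python3 view.py a18.png; python3 wv.py;python3 -c "
from h import *
gou(101,0,163)"
```

```text
unit [-103.9    0.9] [ 476.8 -151.8  161.3] [ 3.136  0.    -2.976] [0.1 0.5 0.6] 0.14591285977568785
rear tip row 117.10032626427406 tool x of tip [60.5  0.1 36.9]
unit now [-104.3    1.1] 159.6
from [ 476.3 -151.6  159.6] rpy [ 3.136e+00 -1.000e-03 -2.976e+00] n 5 turn [ 0.006 -0.001  0.001]
[-0.0411, -0.0003, -0.0007, 0.0012, -0.0002, 0.0002]
[-0.0411, -0.0002, -0.0007, 0.0012, -0.0002, 0.0002]
[-0.0411, -0.0002, -0.0007, 0.0012, -0.0002, 0.0002]
[-0.0411, -0.0002, -0.0007, 0.0012, -0.0002, 0.0002]
[-0.0411, -0.0002, -0.0007, 0.0012, -0.0002, 0.0002]
```

View pics/a18.png

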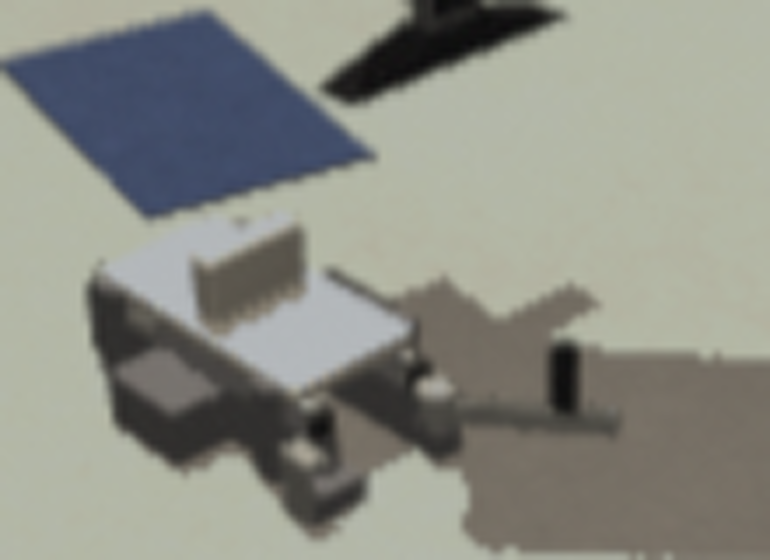

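Near edge is now sitting high (ridge top at ~(302,216)). Cross to the far side again.

>>> {"name": "play_rows", "arguments": {"moves": [[-0.02, 0, -0.004, 0.005, 0, 0, 0], [-0.04, 0, 0, 0, 0, 0, 0], [-0.045, 0, 0, 0, 0, 0, 0], [-0.045, 0, 0, 0, 0, 0, 0], [-0.04, 0, 0, 0, 0, 0, 0], [-0.007, -0.001, 0, 0, 0, 0, 0], [0, 0, 0, 0, 0, 0, 0]]}}

```text
t: 26.05
eef_pos: [670.3, -119.6, 153.3]
tcp_rot: [3.136, -0.011, -2.978]
ft_force: [-0.8, 0.3, -1.5]
opening: 0.15
```

```bash
python3 -c "
from h import *
gou(102,0,66)"
```

```text
unit now [92.3  0.9] 153.3
from [ 670.3 -119.6  153.3] rpy [ 3.136 -0.011 -2.978] n 2 turn [ 0.006 -0.011 -0.001]
[-0.0053, -0.0007, 0.0436, 0.003, -0.0053, -0.0007]
[-0.0051, -0.0006, 0.0436, 0.003, -0.0053, -0.0007]
```

>>> {"name": "play_rows", "arguments": {"moves": [[-0.009, -0.001, 0.01, 0.005, -0.01, 0, 0], [-0.002, 0, 0.03, 0, 0, 0, 0], [0, 0, 0.025, 0, 0, 0, 0], [0, 0, 0.01, 0, 0, 0, 0], [0, 0, 0, 0, 0, 0, 0]]}}

```text
t: 26.55
eef_pos: [676.9, -120.2, 72.3]
tcp_rot: [3.14, -0.002, -2.98]
ft_force: [-0.1, 0.5, -1.0]
opening: 0.15
```

```bash
python3 -c "
from h import *
gou(102,0,66)"
```

```text
unit now [98.7 -0.8] 72.3
from [ 676.9 -120.2   72.3] rpy [ 3.14e+00 -2.00e-03 -2.98e+00] n 1 turn [ 0.002 -0.002 -0.004]
[-0.0033, 0.0008, 0.0063, 0.0017, -0.0025, -0.0039]
```

>>> {"name": "play_rows", "arguments": {"moves": [[-0.002, 0.0005, 0.005, 0.001, -0.001, -0.003, 0], [0, 0, 0.001, 0, 0, 0, 0], [0.004, 0, 0.0005, 0, 0, 0, 0], [0.005, 0, 0, 0, 0, 0, 0], [0.005, 0, 0, 0, 0, 0, 0], [0.005, 0, 0, 0, 0, 0, 0]]}}

```text
t: 27.15
eef_pos: [659.8, -123.4, 69.0]
tcp_rot: [-3.14, 0.003, -2.978]
ft_force: [0.0, -0.3, -2.1]
opening: 0.147
```

```bash
python3 -c "
from h import *
gou(102,0,66)"
```

```text
unit now [81.3 -1.1] 69.0
from [ 659.8 -123.4   69. ] rpy [-3.140e+00  3.000e-03 -2.978e+00] n 1 turn [-0.002  0.003 -0.001]
[-0.0207, 0.0011, 0.0031, -0.0017, 0.0034, -0.0009]
```

>>> {"name": "play_rows", "arguments": {"moves": [[0, 0.0005, 0.0025, 0, 0, 0, 0], [0, 0, 0.0015, 0, 0, 0, 0], [0, 0, 0.0007, 0, 0, 0, 0], [0.004, 0, 0.0003, 0, 0, 0, 0], [0.005, 0, 0, 0, 0.002, 0, 0]]}}

```text
t: 27.65
eef_pos: [651.2, -124.6, 64.9]
tcp_rot: [-3.139, 0.005, -2.978]
ft_force: [0.3, 0.6, -2.1]
opening: 0.146
```

```bash
python3 view.py a19.png
```

```text
unit [71.8 -0.9] [ 650.4 -124.7   64.8] [-3.139  0.004 -2.978] [-0.6 -0.2  0.5] 0.14801482517325562
```

View pics/a19.png

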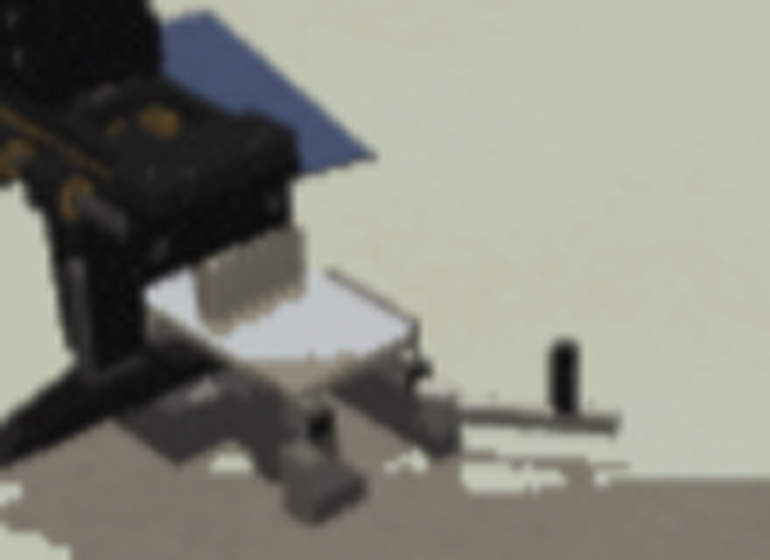

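Push on to ~41 mm insertion.

>>> {"name": "play_rows", "arguments": {"moves": [[0.005, 0, 0, 0, 0, 0, 0], [0.005, 0.0005, 0, 0, 0.002, 0, 0], [0.005, 0.0005, 0, 0, 0.002, 0, 0]]}}

```text
t: 28.0
eef_pos: [635.5, -126.4, 64.8]
tcp_rot: [-3.138, 0.002, -2.978]
ft_force: [7.0, 0.6, -3.5]
opening: 0.147
```

```bash
python3 view.py a20.png
```

```text
unit [55.8  0. ] [ 634.5 -126.4   64.8] [-3.138e+00  1.000e-03 -2.978e+00] [-0.1 -0.4 -1.5] 0.1457844049423193
```

>>> {"name": "play_rows", "arguments": {"moves": [[0.003, 0, 0, 0, 0.002, 0, 0], [0.002, 0, 0, 0, 0, 0, 0], [0, 0, 0, 0, 0, 0, 0], [0, 0, 0, 0, 0, 0, 0]]}}

```text
t: 28.45
eef_pos: [628.5, -127.3, 64.8]
tcp_rot: [-3.139, -0.002, -2.978]
ft_force: [1.7, 0.3, -1.3]
opening: 0.144
```

```bash
python3 view.py a20.png
```

```text
unit [49.8  0.1] [ 628.6 -127.3   64.8] [-3.139e+00 -2.000e-03 -2.978e+00] [ 1.  -0.7  0.1] 0.14659304912063584
```

View pics/a20.png

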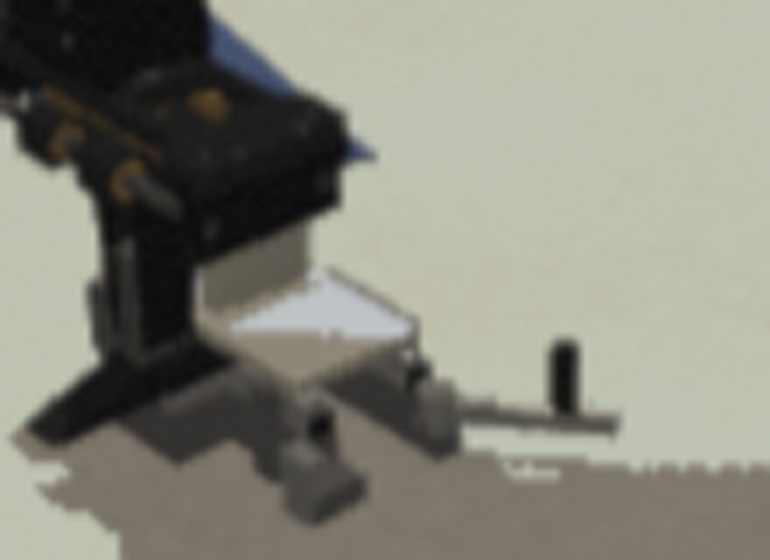

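>>> {"name": "play_rows", "arguments": {"moves": [[-0.012, 0, 0, 0, 0, 0, 0], [-0.013, 0, 0, 0, 0, 0, 0], [-0.013, 0, 0, 0, 0, 0, 0], [-0.012, 0, 0, 0, 0, 0, 0], [0, 0, -0.015, 0, 0, 0, 0], [0, 0, -0.035, 0, 0, 0, 0], [0, 0, -0.035, 0, 0, 0, 0], [0, 0, 0, 0, 0, 0, 0]]}}

```text
t: 29.3
eef_pos: [675.4, -118.5, 152.5]
tcp_rot: [3.141, -0.015, -2.977]
ft_force: [0.5, 1.0, -0.9]
opening: 0.147
```

```bash
python3 view.py a21.png; python3 wv.py; python3 -c "
from h import *
s=read_camera('scene')
def P(x,y,z): return ((proj(s,[*u2w(x,y),z])[0]-[180,150])*7).round(0).tolist()
for n,f in [(9,9),(9,6),(6,9)]:
  a=np.arctan2(f-n,64); m=(n+f)/2+30
  q=lambda x,y,z: P(x*np.cos(a)-z*np.sin(a), y, m+x*np.sin(a)+z*np.cos(a))
  print(n,f,'corner near+y',q(-32,66,8),'far+y',q(32,66,8),'ridge top near,far',q(-25,7,38),q(25,7,38))
"
```

```text
unit [96.6  1.4] [ 674.5 -118.4  150.2] [ 3.139 -0.017 -2.977] [ 0.2  0.4 -2.9] 0.14587232282039525
rear tip row 111.1729337304542 tool x of tip [63.6  0.  36.9]
9 9 corner near+y [414.0, 324.0] far+y [290.0, 383.0] ridge top near,far [305.0, 213.0] [208.0, 255.0]
9 6 corner near+y [414.0, 325.0] far+y [290.0, 390.0] ridge top near,far [302.0, 215.0] [205.0, 262.0]
6 9 corner near+y [415.0, 330.0] far+y [291.0, 383.0] ridge top near,far [309.0, 217.0] [212.0, 254.0]
```

View pics/a21.png

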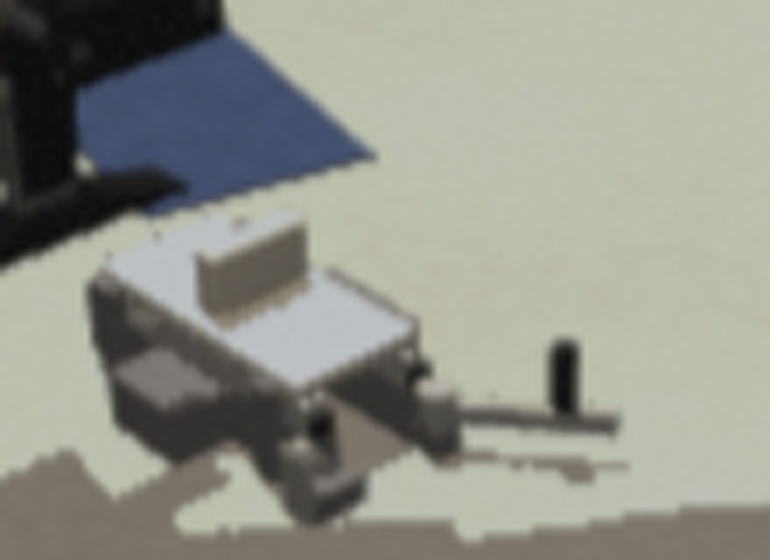

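>>> {"name": "play_rows", "arguments": {"moves": [[0.02, -0.001, -0.01, 0, -0.016, 0, 0], [0.04, 0, 0, 0, 0, 0, 0], [0.045, 0, 0, 0, 0, 0, 0], [0.045, 0, 0, 0, 0, 0, 0], [0.045, 0, 0, 0, 0, 0, 0], [0.035, 0, 0, 0, 0, 0, 0], [0.01, 0, 0.01, 0, 0, 0, 0], [0, 0, 0, 0, 0, 0, 0]]}}

```text
t: 30.25
eef_pos: [421.2, -156.1, 140.4]
tcp_rot: [3.127, -0.02, -2.977]
ft_force: [0.1, 0.2, -0.9]
opening: 0.143
```

```bash
python3 -c "
from h import *
gou(-150,0,41)"; python3 wv.py
```

```text
unit now [-159.4    5.8] 140.4
from [ 421.2 -156.1  140.4] rpy [ 3.127 -0.02  -2.977] n 3 turn [ 0.014 -0.02  -0.001]
[-0.0038, -0.0024, 0.033, 0.0047, -0.0067, -0.0002]
[-0.0036, -0.0022, 0.0331, 0.0047, -0.0067, -0.0002]
[-0.0034, -0.0021, 0.0331, 0.0047, -0.0067, -0.0002]
rear tip row 117.10823544597909 tool x of tip [61.9  0.6 36.9]
```

>>> {"name": "play_rows", "arguments": {"moves": [[-0.004, -0.002, 0.03, 0.007, -0.01, 0, 0], [-0.004, -0.002, 0.03, 0.007, -0.01, 0, 0], [-0.002, 0, 0.02, 0, 0, 0, 0], [0, 0, 0.006, 0, 0, 0, 0], [0, 0, 0.001, 0, 0, 0, 0], [0, 0, 0, 0, 0, 0, 0]]}}

```text
t: 30.9
eef_pos: [437.3, -158.4, 51.2]
tcp_rot: [-3.139, 0.003, -2.975]
ft_force: [-0.1, -0.9, -1.6]
opening: 0.151
```

```bash
python3 -c "
from h import *
gou(-150,0,40)"
```

```text
unit now [-143.9    0.8] 51.2
from [ 437.3 -158.4   51.2] rpy [-3.139e+00  3.000e-03 -2.975e+00] n 1 turn [-0.002  0.004  0.002]
[0.0061, -0.0008, 0.0112, -0.0024, 0.0035, 0.0018]
```

>>> {"name": "play_rows", "arguments": {"moves": [[0.003, 0, 0.006, 0, 0.002, 0, 0], [0, 0, 0.003, 0, 0, 0, 0], [0, 0, 0.0015, 0, 0, 0, 0], [0, 0, 0, 0, 0, 0, 0]]}}

```text
t: 31.3
eef_pos: [435.2, -159.4, 42.1]
tcp_rot: [-3.137, 0.004, -2.974]
ft_force: [0.3, -0.6, -0.5]
opening: 0.142
```

```bash
python3 view.py a22.png
```

```text
unit [-146.1    0.2] [ 435.2 -159.4   42.1] [-3.137  0.004 -2.974] [-0.9 -0.1 -0.4] 0.14450405175340134
```

Lower the last 2–3 mm, then let go gradually.

>>> {"name": "play_rows", "arguments": {"moves": [[0, 0, 0.0015, 0, 0, 0, 0], [0, 0, 0.001, 0, 0, 0, 0], [0, 0, 0.0008, 0, 0, 0, 0], [0, 0, 0, 0, 0, 0, 0], [0, 0, 0, 0, 0, 0, 20], [0, 0, 0, 0, 0, 0, 30], [0, 0, 0, 0, 0, 0, 40], [0, 0, 0, 0, 0, 0, 60]]}}

```text
t: 32.15
eef_pos: [435.6, -159.6, 39.1]
tcp_rot: [-3.136, 0.005, -2.975]
ft_force: [-0.3, 0.0, 0.9]
opening: 0.403
```

>>> {"name": "play_rows", "arguments": {"moves": [[0, 0, 0, 0, 0, 0, 80], [0, 0, -0.02, 0, 0, 0, 80], [0, 0, -0.035, 0, 0, 0, 80], [0, 0, -0.04, 0, 0, 0, 80], [0, 0, -0.03, 0, 0, 0, 80], [0, 0, 0, 0, 0, 0, 80]]}}

```text
t: 32.75
eef_pos: [434.4, -158.9, 167.9]
tcp_rot: [-3.138, 0.003, -2.975]
ft_force: [0.8, -0.3, -1.0]
opening: 0.797
```

```bash
python3 view.py a23.png; python3 -c "
from h import *
snap('wrist','w9.png'); gou(0,0,150)"
```

```text
unit [-147.3    1.2] [ 433.9 -158.6  166.4] [-3.139e+00  2.000e-03 -2.975e+00] [-0.3  0.  -0.1] 0.7955896665993066
unit now [-147.8    1.5] 165.0
from [ 433.3 -158.4  165. ] rpy [-3.141 -0.    -2.975] n 4 turn [-0.001 -0.     0.002]
[-0.037, -0.0004, 0.0037, -0.0003, -0.0001, 0.0004]
[-0.037, -0.0004, 0.0037, -0.0003, -0.0001, 0.0004]
[-0.037, -0.0004, 0.0038, -0.0003, -0.0001, 0.0004]
[-0.037, -0.0004, 0.0038, -0.0003, -0.0001, 0.0004]
```

View pics/a23.png

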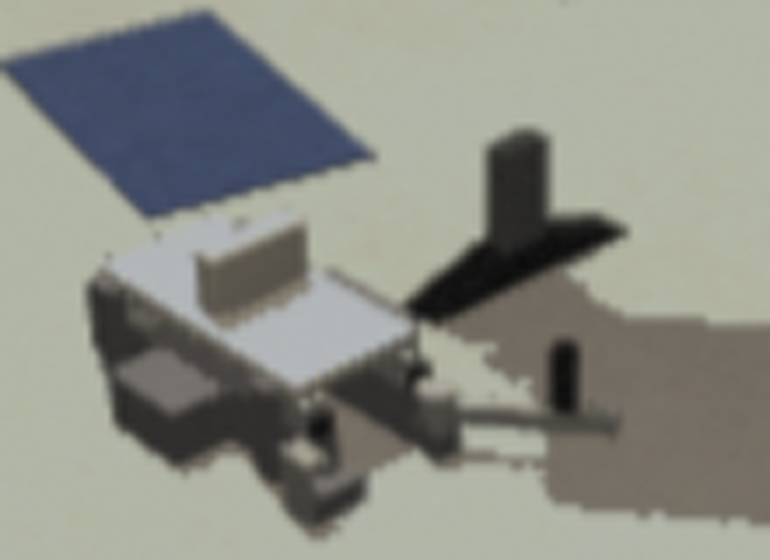

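>>> {"name": "play_rows", "arguments": {"moves": [[-0.02, 0, 0, 0, 0, 0, 70], [-0.035, 0, 0.005, 0, 0, 0, 70], [-0.04, 0, 0.005, 0, 0, 0, 70], [-0.035, 0, 0, 0, 0, 0, 70], [-0.01, -0.001, 0, 0, 0, 0, 70], [0, 0, 0, 0, 0, 0, 70]]}}

```text
t: 33.45
eef_pos: [572.5, -134.2, 144.3]
tcp_rot: [3.135, -0.013, -2.976]
ft_force: [0.3, 0.7, -0.5]
opening: 0.703
```

```bash
python3 -c "
from h import *
gou(0,0,66)"
```

```text
unit now [-6.6  2.5] 144.3
from [ 572.5 -134.2  144.3] rpy [ 3.135 -0.013 -2.976] n 2 turn [ 0.006 -0.013  0.   ]
[-0.0038, -0.0015, 0.0391, 0.0031, -0.0063, 0.0001]
[-0.0036, -0.0014, 0.0391, 0.0031, -0.0063, 0.0001]
```

>>> {"name": "play_rows", "arguments": {"moves": [[-0.005, -0.0025, 0.02, 0.005, -0.012, 0, 70], [-0.002, 0, 0.025, 0, 0, 0, 70], [0, 0, 0.008, 0, 0, 0, 70], [0, 0, 0, 0, 0, 0, 70]]}}

```text
t: 33.85
eef_pos: [574.7, -135.7, 87.1]
tcp_rot: [3.138, -0.006, -2.977]
ft_force: [-0.0, -0.2, 1.0]
opening: 0.7
```

```bash
python3 -c "
from h import *
c=snap('wrist','w10.png');gou(0,0,66)"; python3 view.py a24.png
```

```text
unit now [-4.5  0.6] 87.7
from [ 574.9 -135.7   87.7] rpy [ 3.138 -0.005 -2.977] n 1 turn [ 0.003 -0.005 -0.001]
[-0.0046, -0.0007, 0.0217, 0.0035, -0.0053, -0.0007]
unit [-3.9  0.5] [ 575.5 -135.8   88.4] [ 3.139 -0.004 -2.977] [-0.9 -0.8  0.8] 0.7013531922598802
```

View pics/a24.png

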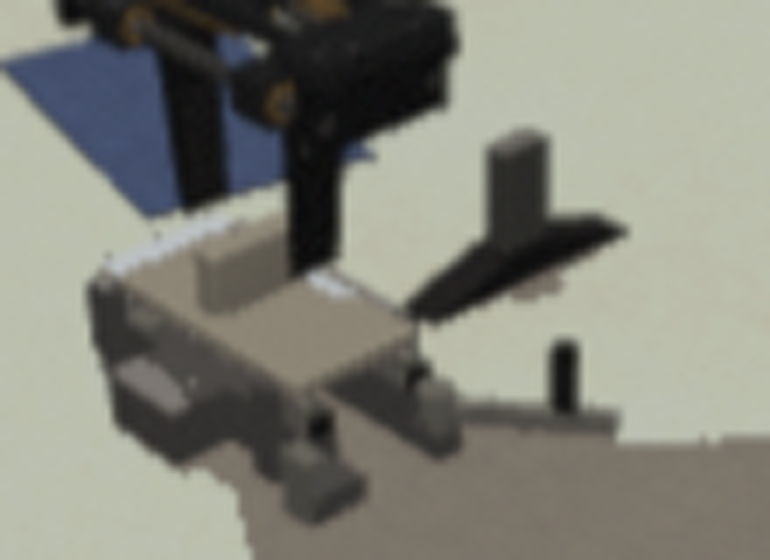

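View pics/w10.png

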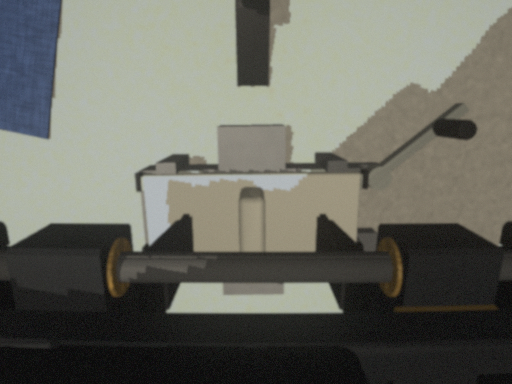

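>>> {"name": "play_rows", "arguments": {"moves": [[-0.003, 0, 0.012, 0.002, -0.003, 0, 70], [0, 0, 0.008, 0, 0, 0, 70], [0, 0, 0.001, 0, 0, 0, 70], [0, 0, 0, 0, 0, 0, 70]]}}

```text
t: 34.35
eef_pos: [579.1, -135.7, 68.0]
tcp_rot: [-3.14, 0.002, -2.977]
ft_force: [-0.3, 0.2, -0.1]
opening: 0.7
```

```bash
python3 -c "
from h import *
gou(0,0,66)"
```

```text
unit now [-0.3 -0.1] 68.0
from [ 579.1 -135.7   68. ] rpy [-3.140e+00  2.000e-03 -2.977e+00] n 1 turn [-0.001  0.002 -0.001]
[-0.0003, 0.0001, 0.002, -0.0012, 0.0024, -0.0008]
```

>>> {"name": "play_rows", "arguments": {"moves": [[0, 0, 0.002, 0, 0, 0, 70], [0, 0, 0, 0, 0, 0, 20], [0, 0, 0, 0, 0, 0, 0], [0, 0, 0, 0, 0, 0, 0], [0, 0, 0, 0, 0, 0, 0], [0, 0, 0, 0, 0, 0, 0], [0, 0, 0, 0, 0, 0, 0], [0, 0, 0, 0, 0, 0, 0]]}}

```text
t: 35.15
eef_pos: [579.5, -135.8, 66.7]
tcp_rot: [-3.14, 0.004, -2.977]
ft_force: [0.6, 0.1, -0.5]
opening: 0.169
```

>>> {"name": "play_rows", "arguments": {"moves": [[0, 0, 0, 0, 0, 0, 0], [0, 0, 0, 0, 0, 0, 0], [0, 0, 0, 0, 0, 0, 0], [0, 0, 0, 0, 0, 0, 0]]}}

```text
t: 35.55
eef_pos: [579.7, -135.9, 66.8]
tcp_rot: [-3.139, 0.004, -2.977]
ft_force: [0.3, 0.4, 0.4]
opening: 0.149
```

>>> {"name": "play_rows", "arguments": {"moves": [[0, 0, -0.006, 0, 0, 0, 0], [0, 0, -0.01, 0, 0, 0, 0], [0, 0, -0.02, 0, 0, 0, 0], [0, 0, -0.03, 0, 0, 0, 0], [0, 0, -0.02, 0, 0, 0, 0], [0, 0, 0, 0, 0, 0, 0]]}}

```text
t: 36.15
eef_pos: [578.5, -135.4, 158.0]
tcp_rot: [-3.141, 0.002, -2.977]
ft_force: [0.1, -0.7, -0.8]
opening: 0.145
```

```bash
python3 view.py a25.png; python3 - <<'E'
from h import *
c=read_camera('top'); im=c['img'].astype(int)
m=((im[:,:,2]-im[:,:,0])>25).astype(np.uint8); m[:, :300]=0
n,l,st,ce=cv2.connectedComponentsWithStats(m); k=1+st[1:,4].argmax(); v,u=np.nonzero(l==k)
P=onz(c,np.c_[u,v],2); r=cv2.minAreaRect(P[:,:2].astype(np.float32)); print(r)
E
```

```text
unit [-1.3  0.5] [ 578.  -135.3  156.7] [-3.141e+00  1.000e-03 -2.977e+00] [ 0.2  0.4 -1.1] 0.14612174364208055
((488.2277526855469, -384.89410400390625), (186.0710906982422, 117.3702621459961), 87.29601287841797)
```

View pics/a25.png

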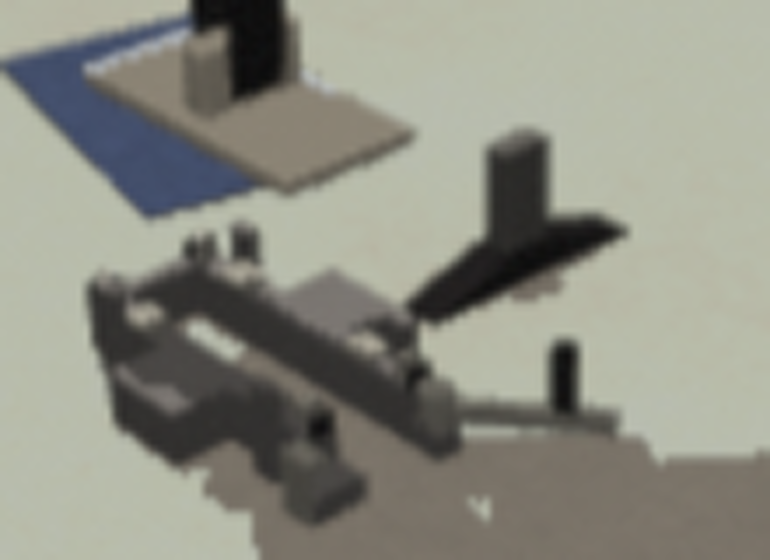

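```bash
python3 -c "
from h import *
go([488,-385,120],np.pi+UY,step=42)"
```

```text
from [ 577.6 -135.2  155.4] rpy [ 3.141e+00 -1.000e-03 -2.977e+00] n 7 turn [ 0.001 -0.001 -0.001]
[0.0185, -0.0331, 0.005, 0.0001, -0.0001, -0.0001]
[0.0185, -0.0331, 0.005, 0.0001, -0.0001, -0.0001]
[0.0185, -0.0331, 0.005, 0.0001, -0.0001, -0.0001]
[0.0185, -0.0331, 0.005, 0.0001, -0.0001, -0.0001]
[0.0185, -0.0331, 0.0051, 0.0001, -0.0001, -0.0001]
[0.0185, -0.0331, 0.0051, 0.0001, -0.0001, -0.0001]
[0.0185, -0.0331, 0.0051, 0.0001, -0.0001, -0.0001]
```

>>> {"name": "play_rows", "arguments": {"moves": [[0.01, -0.02, 0, 0, 0, 0, 0], [0.018, -0.033, 0, 0, 0, 0, 0], [0.02, -0.036, 0, 0, 0, 0, 0], [0.02, -0.036, 0.005, 0, 0, 0, 0], [0.02, -0.036, 0.005, 0, 0, 0, 0], [0.018, -0.033, 0.01, 0, 0, 0, 0], [0.01, -0.018, 0.01, 0, 0, 0, 0], [0, 0, 0, 0, 0, 0, 0]]}}

```text
t: 37.05
eef_pos: [491.0, -368.4, 113.1]
tcp_rot: [3.13, -0.012, -2.975]
ft_force: [-0.3, -0.3, -1.0]
opening: 0.143
```

```bash
python3 -c "
from h import *
go([488,-385,32],np.pi+UY,step=42)"
```

```text
from [ 491.  -368.4  113.1] rpy [ 3.13  -0.012 -2.975] n 2 turn [ 0.012 -0.012  0.002]
[0.0024, -0.0084, 0.0405, 0.0058, -0.0058, 0.0009]
[0.0026, -0.0082, 0.0405, 0.0058, -0.0058, 0.0009]
```

>>> {"name": "play_rows", "arguments": {"moves": [[0.002, -0.008, 0.02, 0.01, -0.01, 0, 0], [0.002, -0.006, 0.025, 0, 0, 0, 0], [0, 0, 0.02, 0, 0, 0, 0], [0, 0, 0.006, 0, 0, 0, 0], [0, 0, 0, 0, 0, 0, 0]]}}

```text
t: 37.55
eef_pos: [488.3, -379.4, 36.5]
tcp_rot: [3.135, -0.005, -2.975]
ft_force: [0.4, 0.4, -1.2]
opening: 0.145
```

```bash
python3 -c "
from h import *
go([488,-385,31],np.pi+UY,step=42)"
```

```text
from [ 488.3 -379.4   36.5] rpy [ 3.135 -0.005 -2.975] n 1 turn [ 0.007 -0.005  0.001]
[0.0012, -0.0055, 0.0055, 0.0068, -0.0047, 0.0013]
```

>>> {"name": "play_rows", "arguments": {"moves": [[0.001, -0.004, 0.003, 0.006, -0.004, 0, 0], [0, 0, 0.002, 0, 0, 0, 0], [0, 0, 0.0005, 0, 0, 0, 0], [0, 0, 0, 0, 0, 0, 0]]}}

```text
t: 37.95
eef_pos: [489.2, -383.3, 32.9]
tcp_rot: [-3.14, 0.001, -2.974]
ft_force: [0.4, 0.4, -1.6]
opening: 0.141
```

>>> {"name": "play_rows", "arguments": {"moves": [[0, 0, 0.0005, 0, 0, 0, 0], [0, 0, 0, 0, 0, 0, 0]]}}

```text
t: 38.15
eef_pos: [489.5, -383.6, 33.2]
tcp_rot: [-3.139, 0.002, -2.974]
ft_force: [0.3, 0.6, -1.1]
opening: 0.144
```

>>> {"name": "play_rows", "arguments": {"moves": [[0, 0, 0.0025, 0, 0, 0, 0], [0, 0, 0.001, 0, 0, 0, 0], [0, 0, 0, 0, 0, 0, 0]]}}

```text
t: 38.45
eef_pos: [489.6, -383.7, 29.9]
tcp_rot: [-3.138, 0.002, -2.974]
ft_force: [-0.5, 0.3, 1.1]
opening: 0.147
```

Contact at the expected height; release and rise.

>>> {"name": "play_rows", "arguments": {"moves": [[0, 0, 0, 0, 0, 0, 20], [0, 0, 0, 0, 0, 0, 40], [0, 0, 0, 0, 0, 0, 60], [0, 0, 0, 0, 0, 0, 60], [0, 0, 0, 0, 0, 0, 60], [0, 0, -0.02, 0, 0, 0, 60], [0, 0, -0.04, 0, 0, 0, 60], [0, 0, -0.045, 0, 0, 0, 60]]}}

```text
t: 39.25
eef_pos: [487.5, -381.8, 131.9]
tcp_rot: [3.136, -0.004, -2.974]
ft_force: [0.1, -0.6, 0.7]
opening: 0.598
```

```bash
python3 - <<'E'
from h import *
s=snap('scene','s20.png'); c=snap('top','t20.png')
cv2.imwrite('pics/t20b.png',cv2.resize(c['img'][110:270,150:400,::-1],None,fx=3.2,fy=3.2,interpolation=cv2.INTER_CUBIC))
cv2.imwrite('pics/s20b.png',cv2.resize(s['img'][130:310,140:400,::-1],None,fx=3,fy=3,interpolation=cv2.INTER_CUBIC))
print(T()[0],state()['opening'])
E
```

```text
[ 489.57917518 -383.73875392  137.03749849] 0.5995875805736212
```

View pics/s20b.png

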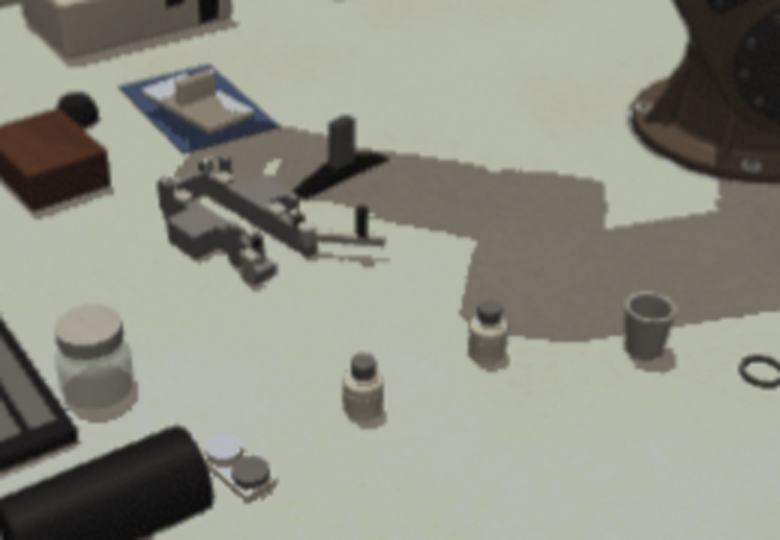

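View pics/t20b.png

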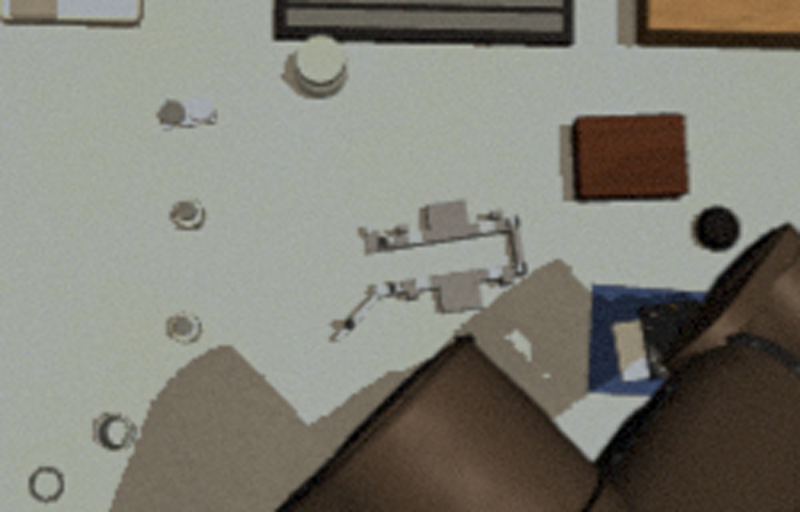

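```bash
python3 -c "
from h import *
go([640,140,190],np.pi+UY,step=45)"
```

```text
from [ 489.6 -383.7  137. ] rpy [-3.138e+00  2.000e-03 -2.974e+00] n 13 turn [-0.003  0.002  0.003]
[-0.0181, 0.0378, -0.0042, -0.0003, 0.0002, 0.0002]
[-0.0181, 0.0378, -0.0042, -0.0003, 0.0002, 0.0002]
[-0.0181, 0.0378, -0.0041, -0.0003, 0.0002, 0.0002]
[-0.0181, 0.0378, -0.0041, -0.0003, 0.0002, 0.0002]
[-0.0181, 0.0378, -0.0041, -0.0003, 0.0002, 0.0002]
[-0.0181, 0.0378, -0.0041, -0.0003, 0.0002, 0.0002]
[-0.0181, 0.0378, -0.0041, -0.0003, 0.0002, 0.0002]
[-0.0181, 0.0378, -0.0041, -0.0003, 0.0002, 0.0002]
[-0.0181, 0.0378, -0.0041, -0.0003, 0.0002, 0.0002]
[-0.0181, 0.0378, -0.0041, -0.0003, 0.0002, 0.0002]
[-0.0181, 0.0378, -0.0041, -0.0003, 0.0002, 0.0002]
[-0.018, 0.0378, -0.0041, -0.0003, 0.0002, 0.0002]
[-0.018, 0.0378, -0.0041, -0.0003, 0.0002, 0.0002]
```

>>> {"name": "play_rows", "arguments": {"moves": [[-0.01, 0.02, -0.02, 0, 0, 0, 80], [-0.018, 0.038, -0.01, 0, 0, 0, 80], [-0.018, 0.038, -0.01, 0, 0, 0, 80], [-0.018, 0.038, -0.005, 0, 0, 0, 80], [-0.018, 0.038, 0, 0, 0, 0, 80], [-0.018, 0.038, 0, 0, 0, 0, 80], [-0.018, 0.038, 0, 0, 0, 0, 80], [-0.018, 0.038, 0, 0, 0, 0, 80]]}}

```text
t: 40.15
eef_pos: [577.8, -73.1, 181.7]
tcp_rot: [-3.136, 0.005, -2.982]
ft_force: [0.2, -0.0, -0.3]
opening: 0.8
```

>>> {"name": "play_rows", "arguments": {"moves": [[-0.018, 0.038, 0, 0, 0, 0, 80], [-0.018, 0.038, 0, 0, 0, 0, 80], [-0.018, 0.038, 0, 0, 0, 0, 80], [-0.015, 0.03, 0, 0, 0, 0, 80], [-0.01, 0.02, 0, 0, 0, 0, 80], [0, 0, 0, 0, 0, 0, 80], [0, 0, 0, 0, 0, 0, 80]]}}

```text
t: 40.85
eef_pos: [630.5, 114.4, 177.4]
tcp_rot: [-3.136, 0.003, -2.976]
ft_force: [0.0, -0.8, -0.1]
opening: 0.8
```

```bash
python3 -c "
from h import *
c=snap('wrist','w20.png'); np.save('w20.npy',c,allow_pickle=True)
go([640,140,190],np.pi+UY,step=45); print(proj(c,[[612,151,25],[492,153,25]]))"
```

```text
from [630.5 114.1 177.4] rpy [-3.136e+00  3.000e-03 -2.977e+00] n 1 turn [-0.005  0.003 -0.   ]
[-0.0137, 0.0239, -0.0127, -0.0052, 0.0027, -0.0002]
[[297.52109217 167.47689412]
 [326.660564    31.89778983]]
```

View pics/w20.png

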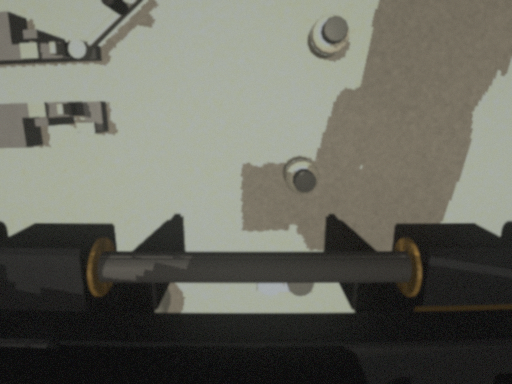

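```bash
python3 - <<'E'
from h import *
c=np.load('w20.npy',allow_pickle=True).item(); im=c['img'].astype(int)
g=im.sum(2)
for (u0,v0) in [(304,181),(334,30)]:
    sub=g[v0-16:v0+17,u0-16:u0+17]; m=(sub<260).astype(np.uint8)
    n,l,st,ce=cv2.connectedComponentsWithStats(m); k=1+st[1:,4].argmax(); print(ce[k]+[u0-16,v0-16],st[k], onz(c,[ce[k]+[u0-16,v0-16]],50).round(1))
print(onz(c,[(301,174),(328,37)],31).round(1), im[181,304],im[174,292])
E
```

```text
[304.00497512 180.65671642] [  5   5  23  23 402] [[618.6 154.9  50. ]]
[328.37037037  37.64197531] [ 4 13 19 17 81] [[502.  151.2  50. ]]
[[616.5 154.4  31. ]
 [497.2 154.   31. ]] [80 77 71] [133 128 111]
```

```bash
python3 -c "
from h import *
go([618,155,110],np.pi+UY,step=45)"
```

```text
from [630.5 114.1 177.4] rpy [-3.136e+00  3.000e-03 -2.977e+00] n 2 turn [-0.005  0.003 -0.   ]
[0.0029, 0.0214, 0.0336, -0.0026, 0.0014, -0.0001]
[0.0028, 0.0213, 0.0337, -0.0026, 0.0014, -0.0001]
```

>>> {"name": "play_rows", "arguments": {"moves": [[0.002, 0.014, 0.015, -0.004, 0.002, 0, 80], [0.002, 0.016, 0.025, 0, 0, 0, 80], [0.002, 0.008, 0.012, 0, 0, 0, 80], [0, 0, 0, 0, 0, 0, 80]]}}

```text
t: 41.3
eef_pos: [618.2, 146.5, 124.4]
tcp_rot: [-3.14, 0.002, -2.982]
ft_force: [0.2, -0.0, 0.6]
opening: 0.798
```

```bash
python3 - <<'E'
from h import *
c=snap('wrist','w21.png'); im=c['img'].astype(int); g=im.sum(2)
p=proj(c,[618,155,50])[0]; print(p)
go([618,155,20],np.pi+UY,step=45)
E
```

```text
[266.6846795  204.73405242]
from [618.7 146.1 125.3] rpy [-3.140e+00  3.000e-03 -2.982e+00] n 3 turn [-0.002  0.003 -0.006]
[-0.0001, 0.003, 0.0351, -0.0006, 0.0009, -0.0019]
[-0.0002, 0.003, 0.0351, -0.0006, 0.0009, -0.0019]
[-0.0002, 0.003, 0.0351, -0.0006, 0.0009, -0.0019]
```

View pics/w21.png

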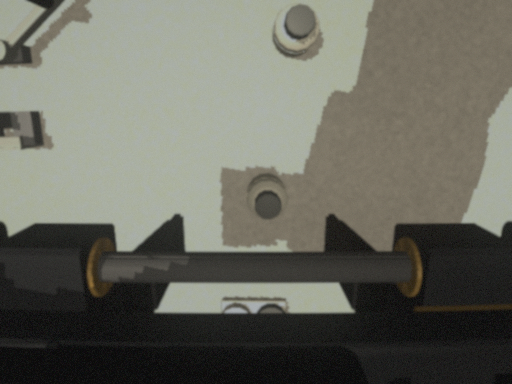

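>>> {"name": "play_rows", "arguments": {"moves": [[0, 0.005, 0.025, 0, 0.002, -0.004, 80], [0, 0.003, 0.03, 0, 0, 0, 80], [0, 0, 0.025, 0, 0, 0, 80], [0, 0, 0.012, 0, 0, 0, 80], [0, 0, 0, 0, 0, 0, 80]]}}

```text
t: 41.85
eef_pos: [622.3, 150.1, 36.6]
tcp_rot: [-3.139, 0.01, -2.981]
ft_force: [0.1, -0.4, 0.3]
opening: 0.798
```

```bash
python3 -c "
from h import *
go([618,155,20],np.pi+UY,step=45)"
```

```text
from [622.3 150.1  36.6] rpy [-3.139  0.01  -2.981] n 1 turn [-0.003  0.01  -0.005]
[0.0036, 0.0056, 0.0166, -0.0028, 0.0103, -0.0049]
```

>>> {"name": "play_rows", "arguments": {"moves": [[0.0035, 0.005, 0.008, -0.002, 0.01, -0.004, 80], [0, 0.001, 0.007, 0, 0, 0, 80], [0, 0, 0, 0, 0, 0, 60], [0, 0, 0, 0, 0, 0, 60]]}}

```text
t: 42.25
eef_pos: [619.6, 155.4, 24.1]
tcp_rot: [-3.141, 0.004, -2.978]
ft_force: [-0.5, -0.7, 0.0]
opening: 0.68
```

```bash
python3 -c "
from h import *
go([618,155,20],np.pi+UY,step=45); snap('wrist','w22.png')"
```

```text
from [619.6 155.4  24.1] rpy [-3.141  0.004 -2.978] n 1 turn [-0.001  0.004 -0.001]
[0.0016, -0.0001, 0.0041, -0.0008, 0.0042, -0.0013]
```

View pics/w22.png

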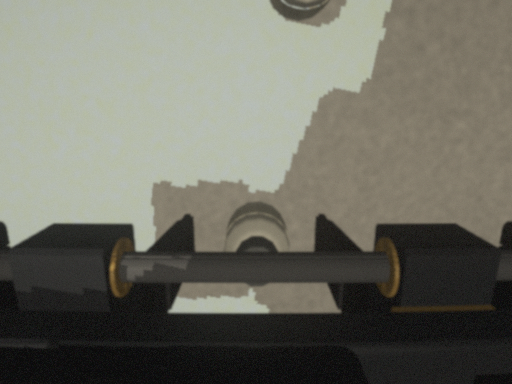

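>>> {"name": "play_rows", "arguments": {"moves": [[0.001, 0, 0.003, 0, 0.003, 0, 50], [0, 0, 0, 0, 0, 0, 30], [0, 0, 0, 0, 0, 0, 20], [0, 0, 0, 0, 0, 0, 20], [0, 0, 0, 0, 0, 0, 20], [0, 0, 0, 0, 0, 0, 20], [0, 0, 0, 0, 0, 0, 20]]}}

```text
t: 43.0
eef_pos: [618.8, 155.3, 21.8]
tcp_rot: [-3.141, 0.002, -2.978]
ft_force: [0.1, 0.1, -0.5]
opening: 0.333
```

```bash
python3 -c "
from h import *
p=T()[0]; print(state()['opening']*95)
gou(0,130,p[2],step=25)"
```

```text
31.61724518580465
unit now [ 86.7 280.4] 21.8
from [618.8 155.3  21.8] rpy [-3.141e+00  2.000e-03 -2.978e+00] n 7 turn [-0.001  0.002 -0.001]
[0.0124, -0.0215, -0.0, -0.0001, 0.0003, -0.0002]
[0.0124, -0.0215, -0.0, -0.0001, 0.0003, -0.0002]
[0.0124, -0.0215, -0.0, -0.0001, 0.0003, -0.0002]
[0.0124, -0.0215, -0.0, -0.0001, 0.0003, -0.0002]
[0.0124, -0.0215, -0.0, -0.0001, 0.0003, -0.0002]
[0.0124, -0.0215, -0.0, -0.0001, 0.0003, -0.0002]
[0.0124, -0.0215, -0.0, -0.0001, 0.0003, -0.0002]
```

>>> {"name": "play_rows", "arguments": {"moves": [[0.006, -0.01, 0, 0, 0, 0, 20], [0.0124, -0.0215, 0, 0, 0, 0, 20], [0.0124, -0.0215, 0, 0, 0, 0, 20], [0.0124, -0.0215, 0, 0, 0, 0, 20], [0.0124, -0.0215, 0, 0, 0, 0, 20], [0.0124, -0.0215, 0, 0, 0, 0, 20], [0.008, -0.012, 0, 0, 0, 0, 20], [0, 0, 0, 0, 0, 0, 20]]}}

```text
t: 43.8
eef_pos: [560.8, 7.1, 21.9]
tcp_rot: [-3.141, 0.003, -2.977]
ft_force: [-0.2, 0.5, -0.5]
opening: 0.329
```

```bash
python3 -c "
from h import *
p=T()[0]; print(state()['opening']*95)
gou(0,125,21.5,step=25)"
```

```text
31.257017650995433
unit now [  5.1 143.8] 21.9
from [560.8   7.1  21.9] rpy [-3.141e+00  3.000e-03 -2.977e+00] n 1 turn [-0.001  0.003 -0.   ]
[0.0051, -0.0188, 0.0004, -0.0007, 0.0031, -0.0004]
```

>>> {"name": "play_rows", "arguments": {"moves": [[0.005, -0.012, 0, 0, 0.003, 0, 20], [0, 0, 0, 0, 0, 0, 20], [0, 0, 0, 0, 0, 0, 20]]}}

```text
t: 44.1
eef_pos: [558.3, -5.7, 22.0]
tcp_rot: [-3.141, 0.001, -2.977]
ft_force: [0.6, -0.5, -1.2]
opening: 0.332
```

```bash
python3 -c "
from h import *
gou(0,125,21.5,step=25)
s=read_camera('scene'); cv2.imwrite('pics/b1.png',cv2.resize(s['img'][160:270,170:330,::-1],None,fx=5,fy=5,interpolation=cv2.INTER_CUBIC))
c=snap('wrist','w23.png'); print(proj(c,[[*u2w(x,y),26] for x in (-19,19) for y in (75,40)]).round(0))"
```

```text
unit now [  0.5 131.6] 22.0
from [558.3  -5.7  22. ] rpy [-3.141e+00  1.000e-03 -2.977e+00] n 1 turn [-0.001  0.001  0.   ]
[0.0005, -0.0066, 0.0006, -0.0008, 0.0005, 0.0]
[[135. 209.]
 [ 64. 208.]
 [142. 281.]
 [ 74. 280.]]
```

View pics/b1.png

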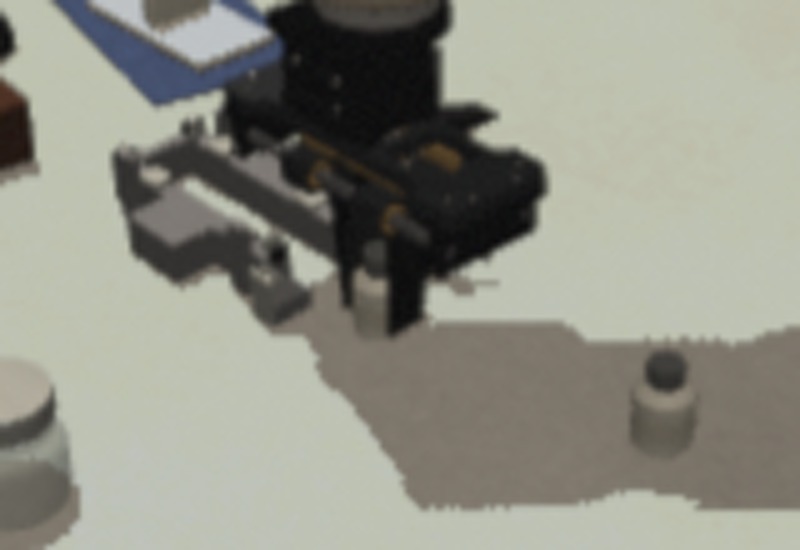

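View pics/w23.png

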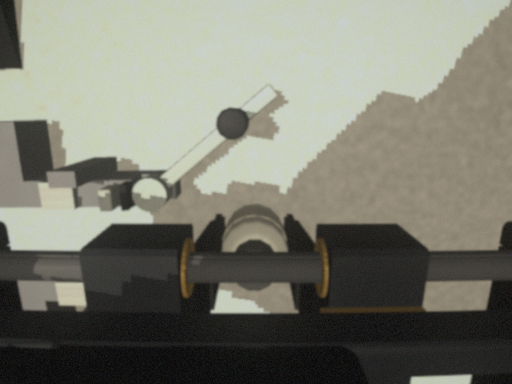

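```bash
python3 -c "
from h import *
c=read_camera('wrist'); p,R,s=T()
a=p.copy(); a[2]=0
for dx in (-3,0,3):
  print(dx,[proj(c,a+R@[dx+r,0,0]+[0,0,z])[0].round(1).tolist() for r,z in ((16,31),(16,0),(10,50))])
print(onz(c,[(152,192)],26), [w2u(onz(c,[(152,192)],z)[0]).round(1) for z in (24,30,34)], [w2u(onz(c,[(233,122)],z)[0]).round(1) for z in (54,)])
cv2.imwrite('pics/w24.png',cv2.resize(c['img'][180:290,190:330,::-1],None,fx=5,fy=5))
"
```

```text
-3 [[255.1, 225.5], [255.0, 206.5], [255.1, 255.0]]
0 [[255.1, 219.4], [255.0, 201.3], [255.1, 248.2]]
3 [[255.1, 213.1], [255.0, 196.0], [255.1, 241.3]]
[[538.8451173 -57.5438037  26.       ]] [array([-26.7,  83. ]), array([-28.2,  84.9]), array([-29.2,  86.2])] [array([-60.2, 123.8])]
```

View pics/w24.png

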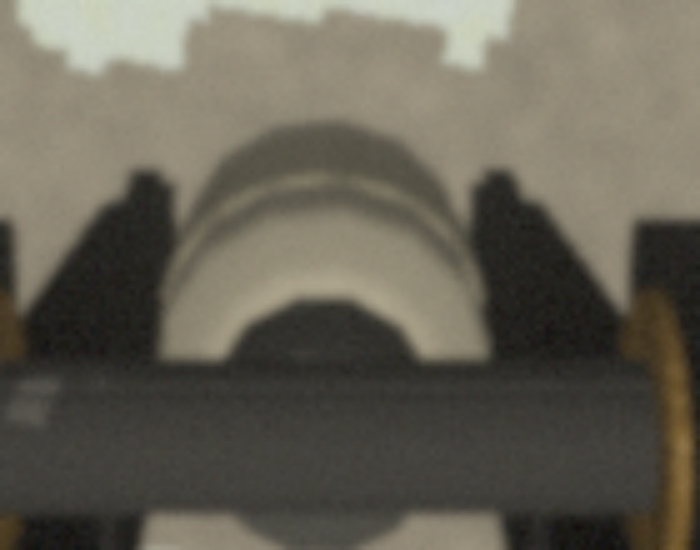

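>>> {"name": "play_rows", "arguments": {"moves": [[0.0025, -0.008, 0, 0, 0, 0, 20], [0, -0.012, 0, 0, 0, 0, 20], [0, -0.012, 0, 0, 0, 0, 20], [0, 0, 0, 0, 0, 0, 20]]}}

```text
t: 44.65
eef_pos: [561.6, -39.4, 22.0]
tcp_rot: [-3.141, 0.001, -2.974]
ft_force: [0.4, 0.1, -0.2]
opening: 0.329
```

```bash
python3 -c "
from h import *
gou(-2,80,22,step=15); print(state()['ft_force'])
s=read_camera('scene'); cv2.imwrite('pics/b2.png',cv2.resize(s['img'][160:270,170:330,::-1],None,fx=5,fy=5,interpolation=cv2.INTER_CUBIC))
c=snap('wrist','w25.png')"
```

```text
unit now [-1.7 97.9] 22.0
from [561.6 -39.4  22. ] rpy [-3.141e+00  1.000e-03 -2.974e+00] n 2 turn [-0.001  0.001  0.003]
[0.0002, -0.0089, -0.0, -0.0005, 0.0003, 0.0013]
[0.0001, -0.0089, -0.0, -0.0005, 0.0003, 0.0013]
[ 0.38498542  0.07849833 -0.162233  ]
```

View pics/b2.png

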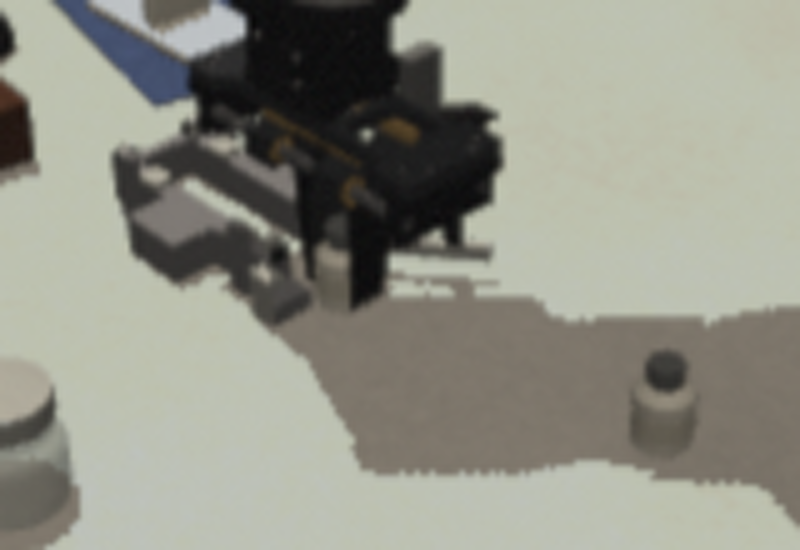

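View pics/w25.png

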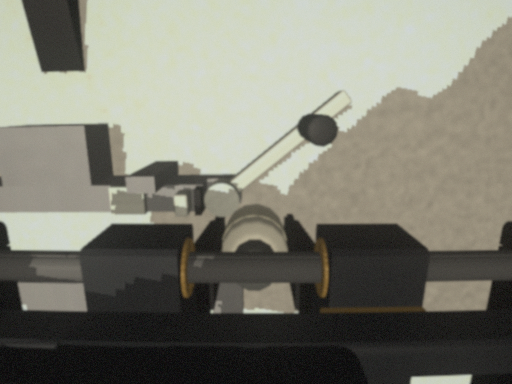

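>>> {"name": "play_rows", "arguments": {"moves": [[0, -0.008, 0, 0, 0, 0.001, 20], [0, -0.01, 0, 0, 0, 0, 20], [0, -0.01, 0, 0, 0, 0, 20], [0, 0, 0, 0, 0, 0, 20]]}}

```text
t: 45.15
eef_pos: [566.3, -68.0, 22.0]
tcp_rot: [-3.141, 0.0, -2.974]
ft_force: [-0.1, -0.2, -1.0]
opening: 0.33
```

```bash
python3 -c "
from h import *
gou(-2,-30,22,step=20); print(state()['ft_force'])"
```

```text
unit now [-1.8 68.9] 22.0
from [566.3 -68.   22. ] rpy [-3.141  0.    -2.974] n 5 turn [-0.001  0.     0.002]
[0.0001, -0.0198, 0.0, -0.0002, 0.0, 0.0005]
[0.0001, -0.0198, 0.0, -0.0002, 0.0, 0.0005]
[0.0001, -0.0198, -0.0, -0.0002, 0.0, 0.0005]
[0.0, -0.0198, -0.0, -0.0002, 0.0, 0.0005]
[0.0, -0.0198, -0.0, -0.0002, 0.0, 0.0005]
[-0.09896401 -0.16398538 -0.97655145]
```

>>> {"name": "play_rows", "arguments": {"moves": [[0, -0.012, 0, 0, 0, 0, 20], [0, -0.018, 0, 0, 0, 0, 20], [0, -0.018, 0, 0, 0, 0, 20], [0, -0.018, 0, 0, 0, 0, 20], [0, -0.018, 0, 0, 0, 0, 20], [0, -0.01, 0, 0, 0, 0, 20], [0, 0, 0, 0, 0, 0, 20]]}}

```text
t: 45.85
eef_pos: [583.2, -170.9, 21.9]
tcp_rot: [-3.14, 0.001, -2.976]
ft_force: [0.2, 0.7, -1.8]
opening: 0.33
```

```bash
python3 -c "
from h import *
gou(-2,-30,22,step=20); print(state()['ft_force'])
c=snap('wrist','w26.png')"
```

```text
unit now [ -2.  -35.4] 21.9
from [ 583.2 -170.9   21.9] rpy [-3.140e+00  1.000e-03 -2.976e+00] n 1 turn [-0.001  0.001  0.001]
[-0.0, 0.0054, -0.0001, -0.0012, 0.0006, 0.0006]
[ 0.24495542  0.66834362 -1.81508139]
```

View pics/w26.png

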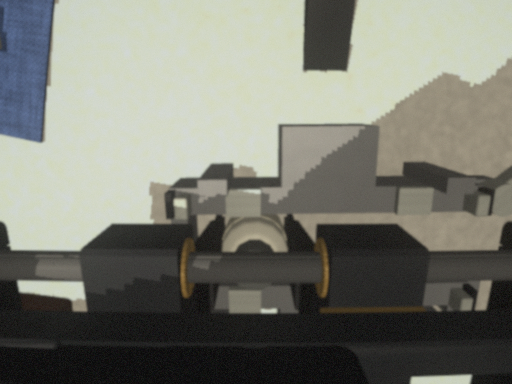

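>>> {"name": "play_rows", "arguments": {"moves": [[0, 0.007, 0, 0, 0, 0, 20], [0, 0, 0, 0, 0, 0, 20], [0, 0, 0, 0, 0, 0, 38], [0, 0, 0, 0, 0, 0, 40], [0, 0, 0, 0, 0, 0, 40], [0, 0, 0, 0, 0, 0, 40]]}}

```text
t: 46.5
eef_pos: [581.5, -159.8, 22.1]
tcp_rot: [-3.141, -0.0, -2.973]
ft_force: [-0.6, -0.1, 0.4]
opening: 0.403
```

```bash
python3 -c "
from h import *
gou(-2,-30,130,step=20); print(state()['ft_force'])"
```

```text
unit now [ -1.9 -24.2] 22.1
from [ 581.5 -159.8   22.1] rpy [-3.141 -0.    -2.973] n 6 turn [-0.    -0.     0.004]
[0.0, -0.001, -0.018, -0.0001, -0.0, 0.0007]
[0.0, -0.001, -0.018, -0.0001, -0.0, 0.0007]
[0.0, -0.001, -0.018, -0.0001, -0.0, 0.0007]
[0.0, -0.001, -0.018, -0.0001, -0.0, 0.0007]
[0.0, -0.001, -0.018, -0.0001, -0.0, 0.0007]
[0.0, -0.001, -0.018, -0.0001, -0.0, 0.0007]
[-0.56508429 -0.07641278  0.35572661]
```

>>> {"name": "play_rows", "arguments": {"moves": [[0, 0, -0.01, 0, 0, 0, 40], [0, 0, -0.02, 0, 0, 0, 40], [0, 0, -0.03, 0, 0, 0, 40], [0, 0, -0.04, 0, 0, 0, 60], [0, 0, -0.03, 0, 0, 0, 80], [0, 0, 0, 0, 0, 0, 80]]}}

```text
t: 47.1
eef_pos: [581.3, -159.8, 159.5]
tcp_rot: [3.142, -0.001, -2.973]
ft_force: [-0.8, 0.2, -0.1]
opening: 0.596
```

```bash
python3 -c "
from h import *
s=read_camera('scene'); cv2.imwrite('pics/b3.png',cv2.resize(s['img'][160:270,170:330,::-1],None,fx=5,fy=5,interpolation=cv2.INTER_CUBIC))
go([510,135,180],np.pi+UY,step=42)
c=read_camera('top'); cv2.imwrite('pics/t21.png',cv2.resize(c['img'][110:270,150:400,::-1],None,fx=3.2,fy=3.2,interpolation=cv2.INTER_CUBIC))"
```

```text
from [ 580.7 -159.6  157.8] rpy [ 3.140e+00 -3.000e-03 -2.973e+00] n 8 turn [ 0.001 -0.003  0.004]
[0.0025, 0.0378, -0.0027, 0.0001, -0.0003, 0.0005]
[0.0026, 0.0378, -0.0027, 0.0001, -0.0003, 0.0005]
[0.0026, 0.0378, -0.0027, 0.0001, -0.0003, 0.0005]
[0.0026, 0.0378, -0.0027, 0.0001, -0.0003, 0.0005]
[0.0026, 0.0378, -0.0028, 0.0001, -0.0003, 0.0005]
[0.0026, 0.0378, -0.0028, 0.0001, -0.0003, 0.0005]
[0.0026, 0.0378, -0.0028, 0.0001, -0.0003, 0.0005]
[0.0027, 0.0378, -0.0028, 0.0001, -0.0003, 0.0005]
```

View pics/b3.png

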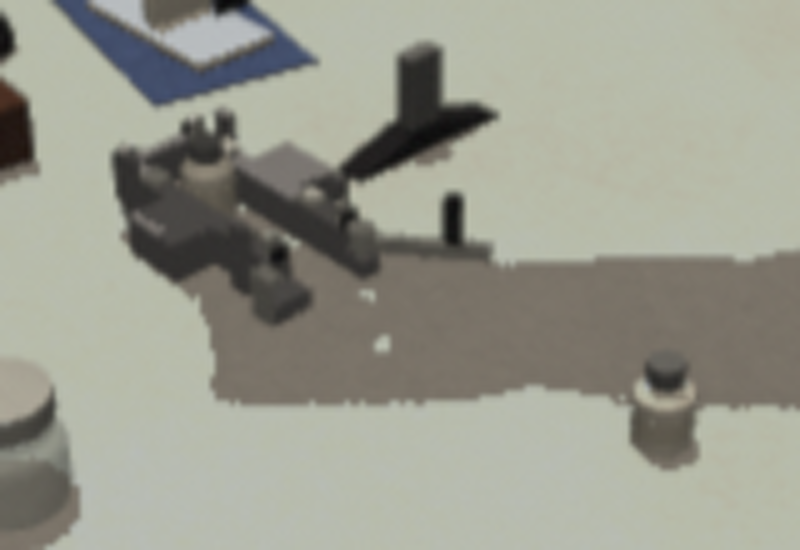

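View pics/t21.png

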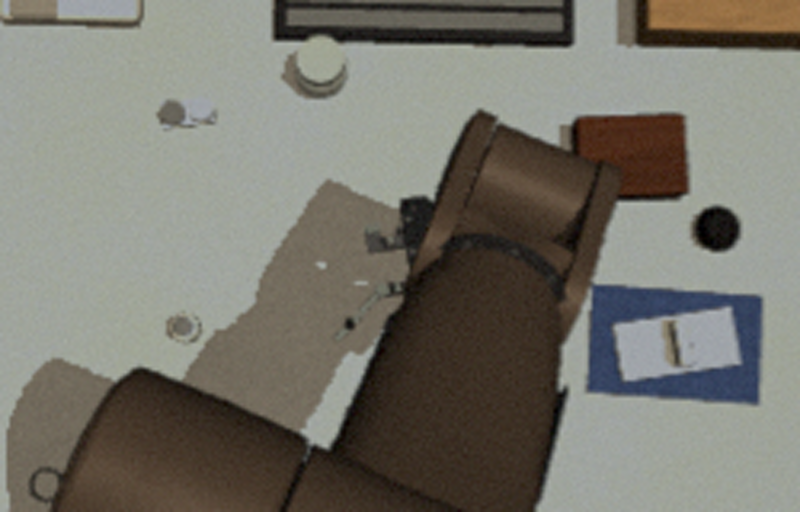

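>>> {"name": "play_rows", "arguments": {"moves": [[0.002, 0.02, -0.01, 0, 0, 0, 80], [0.003, 0.038, -0.005, 0, 0, 0, 80], [0.003, 0.04, 0, 0, 0, 0, 80], [0.003, 0.04, 0, 0, 0, 0, 80], [0.003, 0.04, 0, 0, 0, 0, 80], [0.003, 0.04, 0, 0, 0, 0, 80], [0.003, 0.035, 0, 0, 0, 0, 80], [0.003, 0.02, 0, 0, 0, 0, 80]]}}

```text
t: 48.0
eef_pos: [502.3, 118.7, 167.1]
tcp_rot: [3.134, -0.019, -2.978]
ft_force: [-0.5, -1.1, 0.1]
opening: 0.803
```

>>> {"name": "play_rows", "arguments": {"moves": [[0, 0, 0, 0, 0, 0, 80], [0, 0, 0, 0, 0, 0, 80]]}}

```text
t: 48.2
eef_pos: [499.6, 121.9, 166.1]
tcp_rot: [3.134, -0.023, -2.973]
ft_force: [0.3, 0.3, -0.1]
opening: 0.803
```

```bash
cat > bot.py <<'E'
from h import *
import sys
c=snap('wrist',sys.argv[1]); im=c['img'].astype(int); g=im.sum(2)
p,R,s=T()
m=(g<265).astype(np.uint8); m[205:]=0
n,l,st,ce=cv2.connectedComponentsWithStats(m)
for k in range(1,n):
    if 150<st[k,4]<1500 and max(st[k,2:4])<45: print(ce[k].round(1),st[k],onz(c,[ce[k]],50).round(1))
print('pred',proj(c,[495,153,50]))
go([495,153,110],np.pi+UY,step=42)
E
python3 bot.py w27.png
```

```text
[377.4  75.4] [367  49  30  44 526] [[390.  202.2  50. ]]
[ 87.6 163.4] [ 73 154  38  19 353] [[498.  -17.7  50. ]]
[293.8 191. ] [282 180  24  24 439] [[492.5 154.8  50. ]]
pred [[291.09095602 193.47525722]]
from [499.7 121.6 166.1] rpy [ 3.134 -0.023 -2.974] n 2 turn [ 0.008 -0.023  0.003]
[-0.001, 0.0157, 0.0282, 0.0039, -0.0115, 0.0014]
[-0.0006, 0.0158, 0.0281, 0.0039, -0.0115, 0.0014]
```

View pics/w27.png

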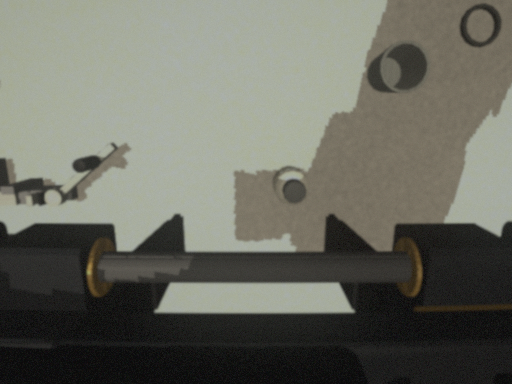

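>>> {"name": "play_rows", "arguments": {"moves": [[0.001, 0.01, 0.02, 0.008, -0.022, 0.002, 80], [0.001, 0.012, 0.025, 0, 0, 0, 80], [0, 0.008, 0.02, 0, 0, 0, 80], [0, 0, 0.01, 0, 0, 0, 80], [0, 0, 0, 0, 0, 0, 80]]}}

```text
t: 48.75
eef_pos: [493.7, 147.2, 88.7]
tcp_rot: [-3.141, 0.001, -2.982]
ft_force: [0.0, 0.2, -0.5]
opening: 0.802
```

```bash
python3 bot.py w28.png; python3 -c "
from h import *
go([492.5,155,22],np.pi+UY,step=42)"
```

```text
[503.6   8. ] [494   0  18  19 220] [[352.3 262.7  50. ]]
[264.6 187.1] [247 180  39  18 278] [[472.9 149.8  50. ]]
pred [[263.79668259 222.736524  ]]
from [494.  147.3  89.3] rpy [-3.141e+00  1.000e-03 -2.982e+00] n 1 turn [-0.001  0.001 -0.006]
[-0.0019, 0.0055, -0.0207, -0.001, 0.0014, -0.0056]
from [494.  147.3  89.3] rpy [-3.141e+00  1.000e-03 -2.982e+00] n 2 turn [-0.001  0.001 -0.006]
[0.0002, 0.004, 0.0337, -0.0005, 0.0007, -0.0028]
[0.0001, 0.004, 0.0337, -0.0005, 0.0007, -0.0028]
```

>>> {"name": "play_rows", "arguments": {"moves": [[0, 0.005, 0.012, 0, 0, -0.004, 80], [0, 0.003, 0.02, 0, 0, 0, 80], [0, 0, 0.015, 0, 0, 0, 80], [0, 0, 0.008, 0, 0, 0, 80], [0, 0, 0, 0, 0, 0, 70]]}}

```text
t: 49.3
eef_pos: [495.4, 154.4, 34.0]
tcp_rot: [-3.141, 0.008, -2.98]
ft_force: [-1.0, -0.0, -0.7]
opening: 0.76
```

```bash
python3 bot.py w29.png >/dev/null; python3 -c "
from h import *
go([492.5,155,22],np.pi+UY,step=42)"
```

```text
from [495.5 154.4  34.5] rpy [-3.141  0.008 -2.98 ] n 1 turn [-0.001  0.008 -0.004]
[0.003, 0.0011, 0.0125, -0.001, 0.0081, -0.0037]
```

View pics/w29.png

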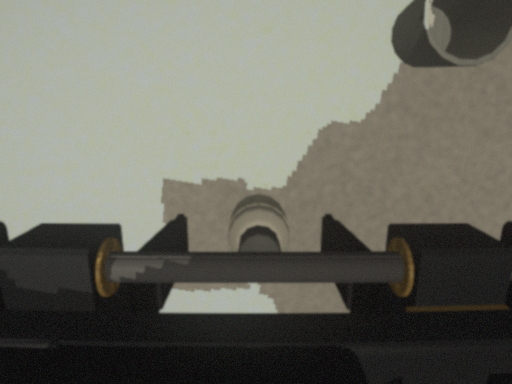

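>>> {"name": "play_rows", "arguments": {"moves": [[0.003, 0.001, 0.007, 0, 0.008, -0.003, 70], [0, 0, 0.005, 0, 0, 0, 60], [0, 0, 0, 0, 0, 0, 40], [0, 0, 0, 0, 0, 0, 20], [0, 0, 0, 0, 0, 0, 20], [0, 0, 0, 0, 0, 0, 20], [0, 0, 0, 0, 0, 0, 20], [0, 0, 0, 0, 0, 0, 20]]}}

```text
t: 50.15
eef_pos: [493.3, 155.1, 23.6]
tcp_rot: [-3.141, 0.003, -2.977]
ft_force: [-0.1, 0.5, -0.3]
opening: 0.33
```

```bash
cat > foot.py <<'E'
from h import *
import sys
c=snap('wrist',sys.argv[1]); p,R,s=T(); a=p.copy(); a[2]=0
for dx in (-3,0,3): print(dx,[proj(c,a+R@[dx+r,0,0]+[0,0,z])[0].round(1).tolist() for r,z in ((16,0),)])
cv2.imwrite('pics/z_'+sys.argv[1],cv2.resize(c['img'][180:290,190:330,::-1],None,fx=5,fy=5))
print('opening mm',s['opening']*95)
E
python3 foot.py w30.png; python3 -c "
from h import *
gou(-2,140,22,step=25)"
```

```text
-3 [[254.9, 205.7]]
0 [[254.9, 200.5]]
3 [[254.9, 195.2]]
opening mm 31.13802545641414
unit now [-37.2 300.9] 23.6
from [493.3 155.1  23.6] rpy [-3.141e+00  3.000e-03 -2.977e+00] n 7 turn [-0.001  0.003 -0.001]
[-0.005, -0.023, 0.0003, -0.0001, 0.0004, -0.0001]
[-0.005, -0.023, 0.0003, -0.0001, 0.0004, -0.0001]
[-0.005, -0.023, 0.0003, -0.0001, 0.0004, -0.0001]
[-0.005, -0.023, 0.0003, -0.0001, 0.0004, -0.0001]
[-0.005, -0.023, 0.0003, -0.0001, 0.0004, -0.0001]
[-0.005, -0.023, 0.0002, -0.0001, 0.0004, -0.0001]
[-0.005, -0.023, 0.0002, -0.0001, 0.0004, -0.0001]
```

View pics/z_w30.png

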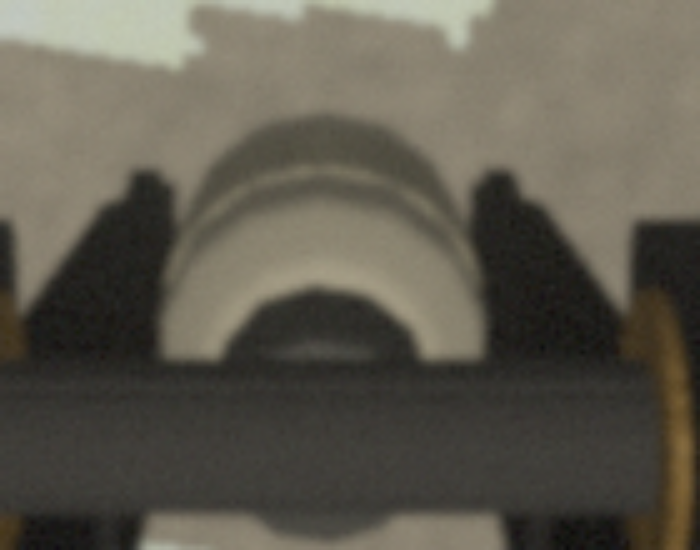

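>>> {"name": "play_rows", "arguments": {"moves": [[-0.003, -0.012, 0, 0, 0, 0, 20], [-0.006, -0.022, 0, 0, 0, 0, 20], [-0.006, -0.023, 0, 0, 0, 0, 20], [-0.006, -0.023, 0, 0, 0, 0, 20], [-0.006, -0.023, 0, 0, 0, 0, 20], [-0.006, -0.023, 0, 0, 0, 0, 20], [-0.002, -0.012, 0, 0, 0, 0, 20], [0, 0, 0, 0, 0, 0, 20]]}}

```text
t: 51.0
eef_pos: [553.9, 15.2, 23.9]
tcp_rot: [-3.14, 0.004, -2.976]
ft_force: [-0.2, 0.2, -1.5]
opening: 0.335
```

```bash
python3 -c "
from h import *
gou(-1.8,110,23,step=25)"
```

```text
unit now [ -0.4 153. ] 23.9
from [553.9  15.2  23.9] rpy [-3.14   0.004 -2.976] n 2 turn [-0.001  0.004  0.   ]
[0.0007, -0.0215, 0.0005, -0.0007, 0.0019, 0.0002]
[0.0007, -0.0215, 0.0004, -0.0007, 0.0019, 0.0002]
```

>>> {"name": "play_rows", "arguments": {"moves": [[0.001, -0.012, 0, 0, 0.002, 0, 20], [0.0005, -0.015, 0, 0, 0, 0, 20], [0, -0.012, 0, 0, 0, 0, 20], [0, 0, 0, 0, 0, 0, 20]]}}

```text
t: 51.4
eef_pos: [558.3, -25.4, 23.8]
tcp_rot: [-3.14, 0.001, -2.975]
ft_force: [-0.3, 0.5, -1.0]
opening: 0.332
```

```bash
python3 -c "
from h import *
gou(-1.8,35,23,step=25);snap('wrist','w31.png')
s=read_camera('scene'); cv2.imwrite('pics/b4.png',cv2.resize(s['img'][160:270,170:330,::-1],None,fx=5,fy=5,interpolation=cv2.INTER_CUBIC))
"
```

```text
unit now [ -2.7 112.2] 23.8
from [558.3 -25.4  23.8] rpy [-3.140e+00  1.000e-03 -2.975e+00] n 4 turn [-0.001  0.001  0.002]
[-0.0002, -0.0193, 0.0002, -0.0003, 0.0001, 0.0005]
[-0.0002, -0.0193, 0.0002, -0.0003, 0.0001, 0.0005]
[-0.0002, -0.0193, 0.0002, -0.0003, 0.0001, 0.0005]
[-0.0002, -0.0193, 0.0002, -0.0003, 0.0001, 0.0005]
```

View pics/w31.png

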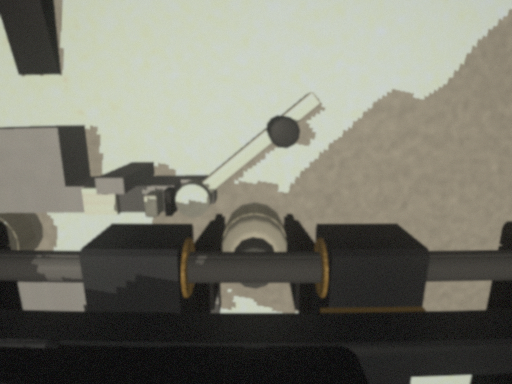

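View pics/b4.png

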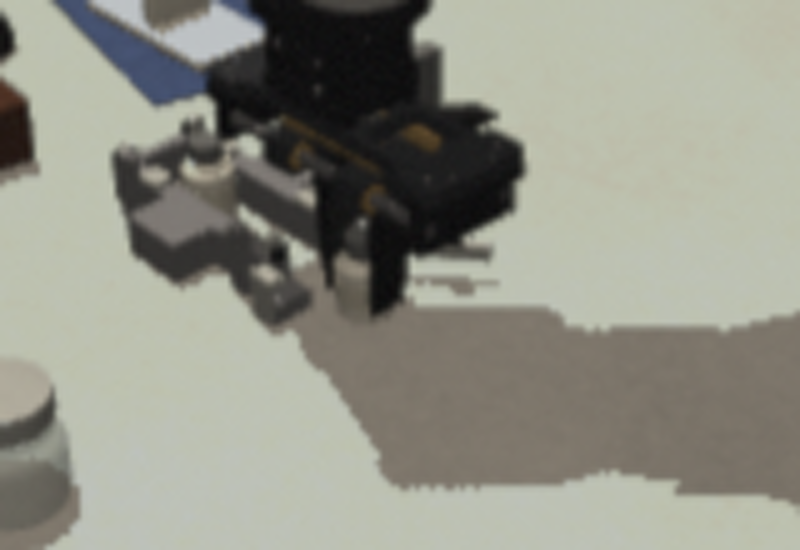

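>>> {"name": "play_rows", "arguments": {"moves": [[-0.0008, -0.01, 0, 0, 0, 0, 20], [0, -0.012, 0, 0, 0, 0, 20], [0, -0.012, 0, 0, 0, 0, 20], [0, -0.012, 0, 0, 0, 0, 20], [0, 0, 0, 0, 0, 0, 20]]}}

```text
t: 52.0
eef_pos: [567.2, -72.6, 23.9]
tcp_rot: [-3.141, 0.0, -2.972]
ft_force: [0.4, -0.3, -0.7]
opening: 0.331
```

```bash
python3 -c "
from h import *
gou(-1.8,35,23,step=25);print(state()['ft_force'])"
```

```text
unit now [-1.7 64.2] 23.9
from [567.2 -72.6  23.9] rpy [-3.141  0.    -2.972] n 2 turn [-0.001  0.     0.004]
[0.0001, -0.0146, 0.0005, -0.0005, 0.0001, 0.0021]
[0.0001, -0.0146, 0.0004, -0.0005, 0.0001, 0.0021]
[ 0.42235983 -0.25001627 -0.69628911]
```

>>> {"name": "play_rows", "arguments": {"moves": [[0, -0.01, 0, 0, 0, 0.003, 20], [0, -0.01, 0, 0, 0, 0, 20], [0, -0.006, 0, 0, 0, 0, 20], [0, 0, 0, 0, 0, 0, 20], [0, 0, 0, 0, 0, 0, 20]]}}

```text
t: 52.5
eef_pos: [571.7, -101.0, 23.8]
tcp_rot: [-3.141, -0.0, -2.977]
ft_force: [1.0, 0.4, -0.4]
opening: 0.33
```

```bash
python3 foot.py w32.png; python3 -c "
from h import *
gou(-1.8,35,23,step=25);print(state()['ft_force'])"
```

```text
-3 [[255.1, 205.7]]
0 [[255.1, 200.5]]
3 [[255.1, 195.3]]
opening mm 31.357827456936686
unit now [-1.9 35.5] 23.8
from [ 571.7 -100.9   23.8] rpy [-3.141 -0.    -2.977] n 1 turn [-0.001 -0.     0.   ]
[-0.0001, -0.0005, 0.0008, -0.0008, -0.0, 0.0]
[ 0.04131884 -0.37644952 -0.78520756]
```

View pics/w32.png

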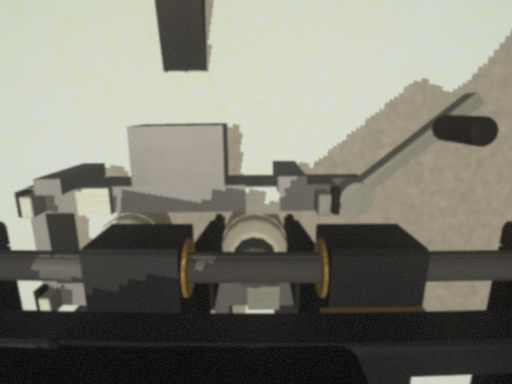

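Bottle 2 sits in the lane at y≈35 mm. Open slightly and rise.

>>> {"name": "play_rows", "arguments": {"moves": [[0, 0, 0, 0, 0, 0, 38], [0, 0, 0, 0, 0, 0, 42], [0, 0, 0, 0, 0, 0, 42], [0, 0, 0, 0, 0, 0, 42], [0, 0, -0.01, 0, 0, 0, 42], [0, 0, -0.02, 0, 0, 0, 42], [0, 0, -0.03, 0, 0, 0, 42], [0, 0, -0.035, 0, 0, 0, 42]]}}

```text
t: 53.35
eef_pos: [569.8, -99.1, 119.5]
tcp_rot: [3.139, -0.007, -2.975]
ft_force: [0.9, 0.4, 0.2]
opening: 0.422
```

>>> {"name": "play_rows", "arguments": {"moves": [[0, 0, -0.03, 0, 0, 0, 0], [-0.02, 0, -0.02, 0, 0, 0, 0], [-0.02, 0, 0, 0, 0, 0, 0], [-0.01, 0, 0, 0, 0, 0, 0], [0, 0, 0, 0, 0, 0, 0]]}}

```text
t: 53.85
eef_pos: [621.6, -90.6, 180.8]
tcp_rot: [-3.14, 0.002, -2.975]
ft_force: [0.4, -0.4, 0.4]
opening: 0.058
```

```bash
python3 -c "
from h import *
c=snap('wrist','w33.png'); print(T()[0], w2u(T()[0]), state()['opening'])
s=read_camera('scene'); cv2.imwrite('pics/b5.png',cv2.resize(s['img'][160:270,170:330,::-1],None,fx=5,fy=5,interpolation=cv2.INTER_CUBIC))
"
```

```text
[620.88467881 -90.64649305 180.52460395] [48.30496695 37.5290092 ] 0.027881242232012906
```

View pics/w33.png

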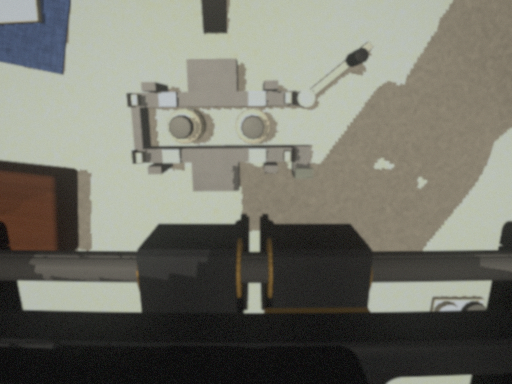

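View pics/b5.png

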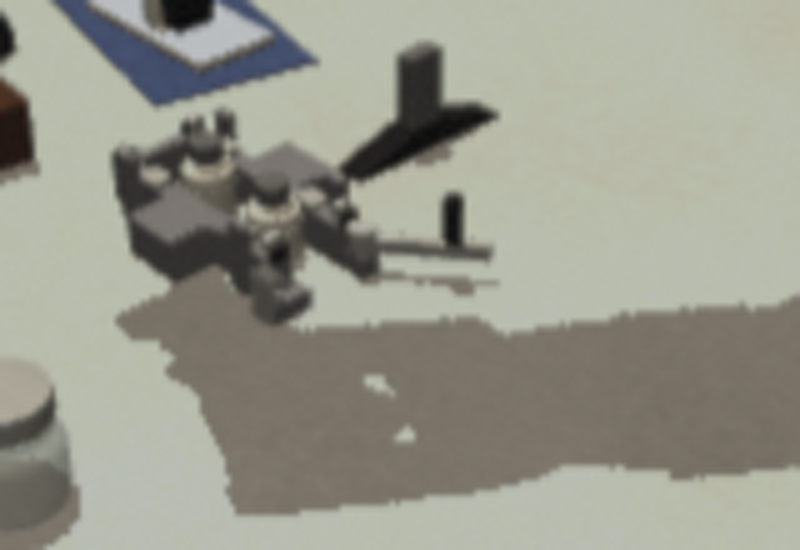

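```bash
python3 - <<'E'
from h import *
c=read_camera('wrist'); 
for n,uv,z in [('bA',(181,126),50),('bB',(253,125.5),50),('knobtop',(357,57),54),('hinge',(307,98),26),('bar tip',(370,44),24)]:
    P=onz(c,[uv],z)[0]; print(n,P.round(1),w2u(P).round(1))
E
```

```text
bA [ 579.7 -160.6   50. ] [ -3.8 -24.7]
bB [ 569.3 -100.8   50. ] [-4.2 36. ]
knobtop [501.8 -28.   54. ] [-58.9 118.9]
hinge [538.3 -57.1  26. ] [-27.6  84.2]
bar tip [483.3 -11.2  24. ] [-74.4 138.5]
```

```bash
python3 -c "
from h import *
go([500,-27,110],np.pi+UY,step=42)"
```

```text
from [620.1 -90.8 180. ] rpy [-3.141  0.    -2.975] n 4 turn [-0.001  0.     0.001]
[0.027, 0.0207, 0.0175, -0.0002, 0.0, 0.0003]
[0.027, 0.0207, 0.0175, -0.0002, 0.0, 0.0003]
[0.027, 0.0207, 0.0175, -0.0002, 0.0, 0.0003]
[0.027, 0.0207, 0.0175, -0.0002, 0.0, 0.0003]
```

>>> {"name": "play_rows", "arguments": {"moves": [[0.02, 0.014, 0, 0, 0, 0, 50], [0.027, 0.021, 0.01, 0, 0, 0, 50], [0.027, 0.021, 0.02, 0, 0, 0, 50], [0.022, 0.018, 0.02, 0, 0, 0, 50], [0.008, 0.008, 0.01, 0, 0, 0, 50], [0, 0, 0, 0, 0, 0, 50]]}}

```text
t: 54.6
eef_pos: [494.3, -26.0, 116.3]
tcp_rot: [3.14, -0.006, -2.978]
ft_force: [0.6, 0.2, 0.1]
opening: 0.454
```

```bash
python3 -c "
from h import *
c=snap('wrist','w34.png'); print(proj(c,[500,-27,54]))
go([500,-27,55],np.pi+UY,step=42)"
```

```text
[[251.7658258  216.48029717]]
from [495.3 -26.4 116.9] rpy [ 3.141 -0.005 -2.978] n 2 turn [ 0.001 -0.005 -0.001]
[-0.0024, -0.0007, 0.0309, 0.0003, -0.0023, -0.0007]
[-0.0024, -0.0007, 0.0309, 0.0003, -0.0023, -0.0007]
```

View pics/w34.png

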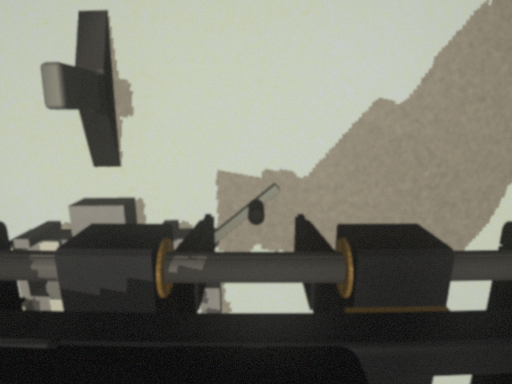

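>>> {"name": "play_rows", "arguments": {"moves": [[-0.004, 0.001, 0.02, 0, -0.004, 0, 50], [-0.001, 0.001, 0.025, 0, 0, 0, 50], [0, 0, 0.01, 0, 0, 0, 50], [0, 0, 0, 0, 0, 0, 50]]}}

```text
t: 55.05
eef_pos: [503.6, -25.8, 62.7]
tcp_rot: [-3.14, 0.005, -2.979]
ft_force: [-0.4, -0.5, -0.7]
opening: 0.499
```

```bash
python3 -c "
from h import *
c=snap('wrist','w35.png'); print(proj(c,[500,-25,54]))
go([500,-25,55],np.pi+UY,step=42)"
```

```text
[[257.45879092 231.55586013]]
from [503.8 -25.8  63.3] rpy [-3.14   0.005 -2.979] n 1 turn [-0.002  0.005 -0.002]
[0.0037, 0.0014, 0.0082, -0.0017, 0.0054, -0.0024]
```

View pics/w35.png

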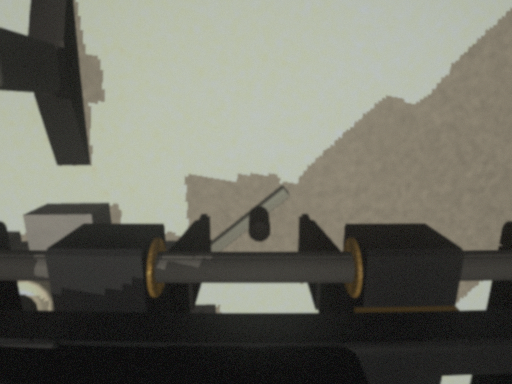

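>>> {"name": "play_rows", "arguments": {"moves": [[0.0035, 0.0015, 0.006, 0, 0.005, 0, 50], [0, 0, 0.003, 0, 0, 0, 40], [0, 0, 0, 0, 0, 0, 20], [0, 0, 0, 0, 0, 0, 5], [0, 0, 0, 0, 0, 0, 0], [0, 0, 0, 0, 0, 0, 0], [0, 0, 0, 0, 0, 0, 0], [0, 0, 0, 0, 0, 0, 0]]}}

```text
t: 55.9
eef_pos: [499.9, -24.7, 56.3]
tcp_rot: [-3.14, 0.001, -2.979]
ft_force: [1.5, -0.6, -1.6]
opening: 0.117
```

```bash
cat > arc.py <<'E'
from h import *
import sys
H=np.array([540.,-57.2]); r=52
p,R,s=T(); d=p[:2]-H; th=np.arctan2(d[1],d[0])-UY
print('open mm',s['opening']*95,'pos',p.round(1),'r',np.hypot(*d).round(1),'theta',th.round(3),'ft',s['ft_force'].round(1),'rot',s['tcp_rot'].round(3))
step=float(sys.argv[1]); q=p.copy()
Rr=R
for i in range(int(sys.argv[2])):
    th=th-step; t=np.array([*(H+r*np.array([np.cos(th+UY),np.sin(th+UY)])),55.5]); print(th.round(2),(R.T@(t-q)/1000).round(4)); q=t
E
python3 arc.py 0.2 6
```

```text
open mm 11.123711015953587 pos [499.9 -24.7  56.3] r 51.6 theta 2.296 ft [ 1.5 -0.6 -1.6] rot [-3.140e+00  1.000e-03 -2.979e+00]
2.1 [-0.0081  0.0064  0.0008]
1.9 [-0.0094  0.0043  0.    ]
1.7 [-0.0101  0.0023  0.    ]
1.5 [-0.0104  0.0003  0.    ]
1.3 [-0.0102 -0.0018  0.    ]
1.1 [-0.0097 -0.0038  0.    ]
```

>>> {"name": "play_rows", "arguments": {"moves": [[-0.008, 0.0064, 0, 0, 0, 0, 0], [-0.0094, 0.0043, 0, 0, 0, 0, 0], [-0.01, 0.0023, 0, 0, 0, 0, 0], [-0.0104, 0.0003, 0, 0, 0, 0, 0], [0, 0, 0, 0, 0, 0, 0]]}}

```text
t: 56.4
eef_pos: [535.7, -5.7, 56.1]
tcp_rot: [-3.139, -0.002, -2.981]
ft_force: [2.4, -3.2, -0.9]
opening: 0.113
```

```bash
python3 arc.py 0.2 6
```

```text
open mm 10.736838653479941 pos [535.7  -5.7  56.1] r 51.6 theta 1.489 ft [ 2.4 -3.2 -0.9] rot [-3.139e+00 -2.000e-03 -2.981e+00]
1.29 [-0.0102 -0.0015  0.0006]
1.09 [-0.0096 -0.0038 -0.    ]
0.89 [-0.0087 -0.0057 -0.    ]
0.69 [-0.0074 -0.0073 -0.    ]
0.49 [-0.0058 -0.0086  0.    ]
0.29 [-0.004  -0.0096  0.    ]
```

>>> {"name": "play_rows", "arguments": {"moves": [[-0.0102, -0.0015, -0.002, 0, 0, 0, 0], [-0.0096, -0.0038, -0.0015, 0, 0, 0, 0], [-0.0087, -0.0057, 0, 0, 0, 0, 0], [-0.0074, -0.0073, 0, 0, 0, 0, 0], [0, 0, 0, 0, 0, 0, 0]]}}

```text
t: 56.9
eef_pos: [572.4, -12.5, 56.0]
tcp_rot: [3.134, -0.011, -2.984]
ft_force: [-3.6, -7.2, -1.8]
opening: 0.11
```

```bash
python3 arc.py 0.2 6; python3 view.py g1.png;python3 -c "
from h import *
snap('wrist','w36.png')"
```

```text
open mm 10.451839920077816 pos [572.4 -12.5  56. ] r 55.2 theta 0.778 ft [-3.6 -7.2 -1.8] rot [ 3.134 -0.011 -2.984]
0.58 [-0.0043 -0.0103  0.0004]
0.38 [-0.0048 -0.0092 -0.0001]
0.18 [-0.0029 -0.01   -0.0001]
-0.02 [-0.0009 -0.0103 -0.0001]
-0.22 [ 0.0012 -0.0103 -0.0001]
-0.42 [ 0.0032 -0.0099 -0.    ]
unit [ 12.9 122.6] [572.  -12.6  56.1] [ 3.134 -0.011 -2.984] [ 1.8  2.6 -2.3] 0.11716836749477723
```

View pics/g1.png

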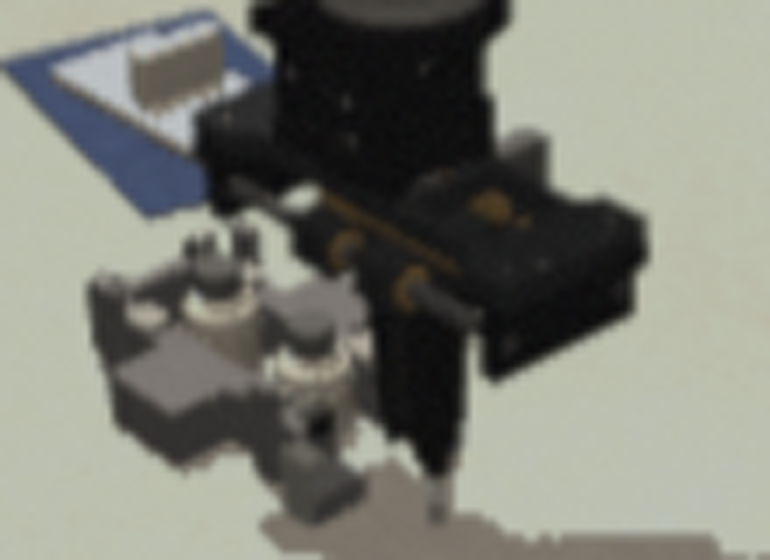

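View pics/w36.png

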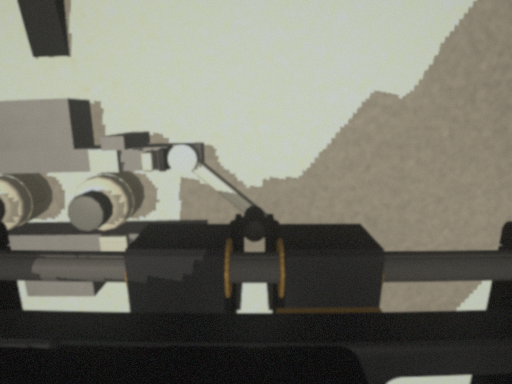

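>>> {"name": "play_rows", "arguments": {"moves": [[-0.0035, -0.0103, -0.003, 0.003, -0.005, 0, 0], [-0.004, -0.0095, -0.002, 0.003, -0.005, 0, 0], [-0.0025, -0.01, 0, 0, 0, 0, 0], [0, 0, 0, 0, 0, 0, 0]]}}

```text
t: 57.4
eef_pos: [589.9, -34.8, 57.3]
tcp_rot: [3.134, 0.007, -2.988]
ft_force: [-2.7, -0.7, 2.4]
opening: 0.114
```

```bash
python3 arc.py 0.1 3; python3 view.py g2.png;python3 -c "
from h import *
snap('wrist','w37.png')"
```

```text
open mm 10.825294252536374 pos [589.9 -34.8  57.3] r 54.7 theta 0.257 ft [-2.7 -0.7  2.4] rot [ 3.134  0.007 -2.988]
0.16 [ 0.0015 -0.0058  0.0018]
0.06 [-0.0006 -0.0052 -0.    ]
-0.04 [-0.0001 -0.0052 -0.    ]
unit [26.7 98. ] [589.7 -34.6  57.4] [ 3.134  0.007 -2.988] [ 2.1  2.7 -2.8] 0.11411649106500693
```

View pics/g2.png

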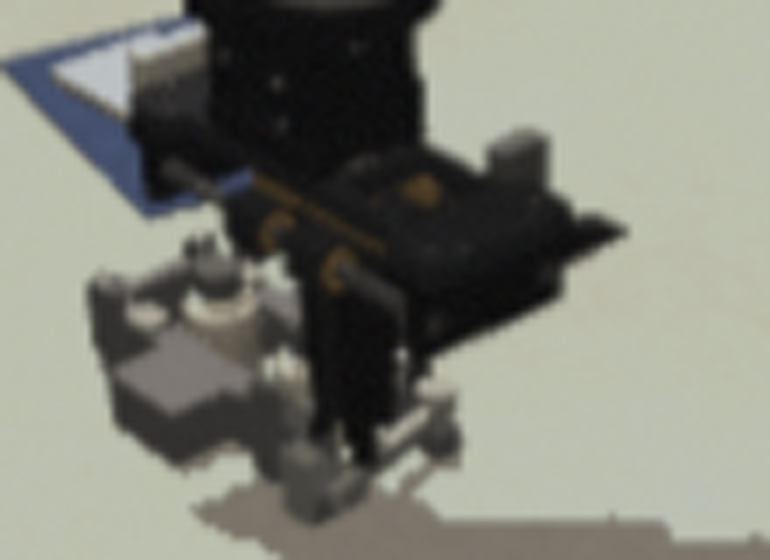

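View pics/w37.png

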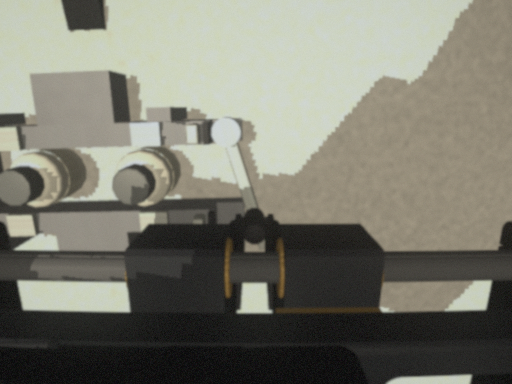

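>>> {"name": "play_rows", "arguments": {"moves": [[0, 0, 0, 0, 0, 0, 25], [0, 0, 0, 0, 0, 0, 25], [0, 0, 0, 0, 0, 0, 25], [0, 0, -0.02, 0.004, 0.005, 0.01, 25], [0, 0, -0.02, 0, 0, 0, 0], [0, 0.02, 0, 0, 0, 0, 0], [0, 0.01, 0, 0, 0, 0, 0], [0, 0, 0, 0, 0, 0, 0]]}}

```text
t: 58.3
eef_pos: [583.9, -5.4, 100.3]
tcp_rot: [3.14, 0.002, -2.998]
ft_force: [0.7, -0.5, 0.6]
opening: 0.012
```

```bash
python3 -c "
from h import *
snap('wrist','w38.png'); print(state()['opening'])
gou(26.5,128,46)"
```

```text
0.0055322370634287125
unit now [ 25.8 127.3] 100.2
from [584.   -5.8 100.2] rpy [ 3.140e+00  2.000e-03 -2.998e+00] n 2 turn [ 0.002  0.002 -0.021]
[-0.0003, 0.0003, 0.0271, 0.0009, 0.0008, -0.0106]
[-0.0003, 0.0004, 0.0271, 0.0009, 0.0008, -0.0106]
```

View pics/w38.png

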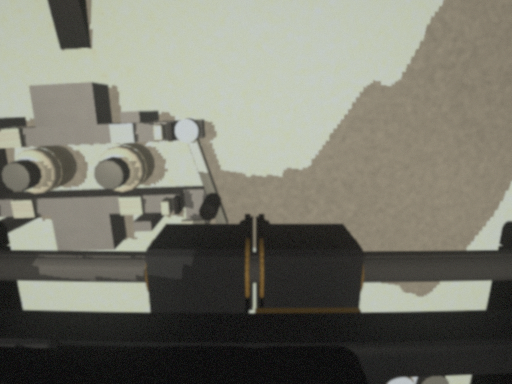

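>>> {"name": "play_rows", "arguments": {"moves": [[0, 0.001, 0.02, 0, 0, -0.01, 0], [0, 0, 0.025, 0, 0, -0.01, 0], [0, 0, 0.007, 0, 0, 0, 0], [0, 0, 0, 0, 0, 0, 0]]}}

```text
t: 58.75
eef_pos: [584.4, -6.4, 46.6]
tcp_rot: [3.14, 0.002, -2.977]
ft_force: [-0.6, 1.0, 0.6]
opening: 0.006
```

```bash
python3 -c "
from h import *
gou(26.5,110,46)"
```

```text
unit now [ 26.2 126.6] 46.6
from [584.4  -6.4  46.6] rpy [ 3.140e+00  2.000e-03 -2.977e+00] n 1 turn [ 0.001  0.002 -0.   ]
[-0.0003, -0.0166, 0.0005, 0.0012, 0.002, -0.0005]
```

>>> {"name": "play_rows", "arguments": {"moves": [[0, -0.008, 0, 0, 0, 0, 0], [0, -0.008, 0, 0, 0, 0, 0], [0, -0.006, 0, 0, 0, 0, 0], [0, 0, 0, 0, 0, 0, 0]]}}

```text
t: 59.15
eef_pos: [589.4, -30.8, 48.7]
tcp_rot: [3.141, 0.004, -2.978]
ft_force: [-0.4, 0.7, -0.6]
opening: 0.003
```

```bash
python3 -c "
from h import *
gou(26.5,101,46)"
```

```text
unit now [ 27.1 101.8] 48.7
from [589.4 -30.8  48.7] rpy [ 3.141  0.004 -2.978] n 1 turn [ 0.001  0.004 -0.001]
[0.0006, -0.0008, 0.0027, 0.0005, 0.0044, -0.0015]
```

>>> {"name": "play_rows", "arguments": {"moves": [[0, -0.004, 0.001, 0, 0.003, 0, 0], [0, -0.004, 0, 0, 0, 0, 0]]}}

```text
t: 59.35
eef_pos: [590.4, -36.5, 48.4]
tcp_rot: [3.137, 0.001, -2.98]
ft_force: [0.3, 43.7, 1.9]
opening: 0.004
```

>>> {"name": "play_rows", "arguments": {"moves": [[0, -0.005, 0, 0, 0, 0, 0], [0, -0.005, 0, 0, 0, 0, 0]]}}

```text
t: 59.55
eef_pos: [590.3, -36.6, 48.4]
tcp_rot: [3.124, -0.001, -2.983]
ft_force: [1.2, 44.7, 4.6]
opening: 0.006
```

```bash
python3 -c "
from h import *
snap('wrist','w39.png');gou(26.5,101,46)"
```

```text
unit now [27.1 95.9] 48.4
from [590.4 -36.6  48.4] rpy [ 3.124e+00 -1.000e-03 -2.983e+00] n 1 turn [ 0.018 -0.001 -0.006]
[0.0006, 0.0051, 0.0025, 0.0181, -0.0014, -0.0064]
```

View pics/w39.png

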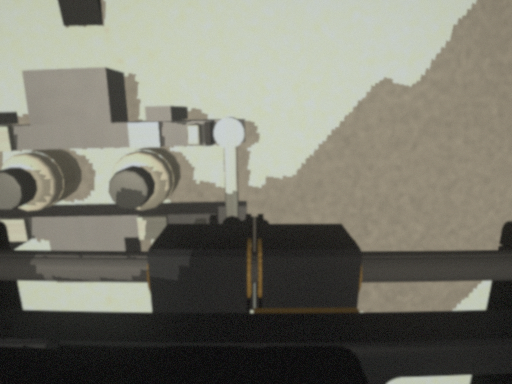

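>>> {"name": "play_rows", "arguments": {"moves": [[0, 0.008, 0, 0, 0, 0, 0], [0, 0.015, 0, 0, 0, 0, 0], [0, 0.01, -0.02, 0.01, 0, 0, 0], [0, 0, -0.04, 0, 0, 0, 0], [-0.03, 0, -0.04, 0, 0, 0, 0], [-0.03, 0, -0.03, 0, 0, 0, 0], [0, 0, 0, 0, 0, 0, 0]]}}

```text
t: 60.3
eef_pos: [644.7, 9.2, 183.6]
tcp_rot: [3.134, -0.005, -2.981]
ft_force: [0.3, 0.6, -0.1]
opening: 0.005
```

```bash
python3 - <<'E'
from h import *
c=snap('wrist','w40.png'); np.save('w40.npy',c,allow_pickle=True)
cv2.imwrite('pics/w40b.png',cv2.resize(c['img'][20:215,60:360,::-1],None,fx=2.6,fy=2.6,interpolation=cv2.INTER_CUBIC))
s=read_camera('scene'); cv2.imwrite('pics/b6.png',cv2.resize(s['img'][140:300,140:360,::-1],None,fx=3.6,fy=3.6,interpolation=cv2.INTER_CUBIC))
t=read_camera('top'); cv2.imwrite('pics/t22.png',cv2.resize(t['img'][110:270,150:400,::-1],None,fx=3.2,fy=3.2,interpolation=cv2.INTER_CUBIC))
print(T()[0],state()['ft_force'])
E
```

```text
[640.10634972   8.8944583  178.48411105] [-1.56091165 -0.28875011  0.05054172]
```

View pics/w40b.png

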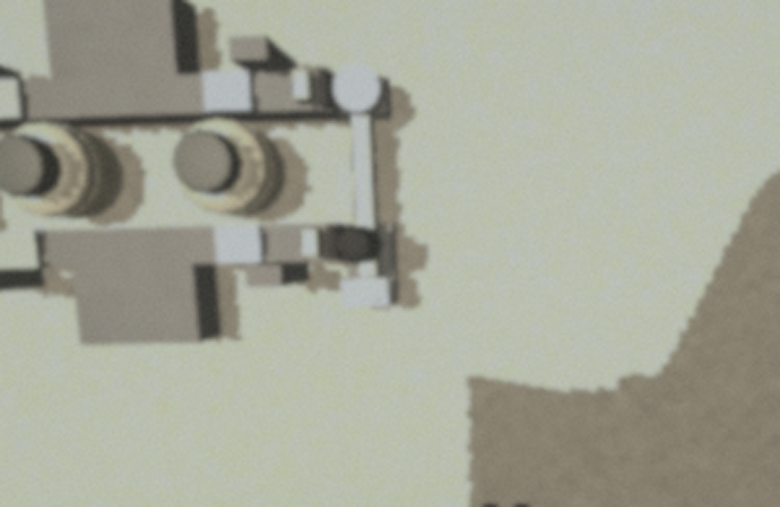

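View pics/b6.png

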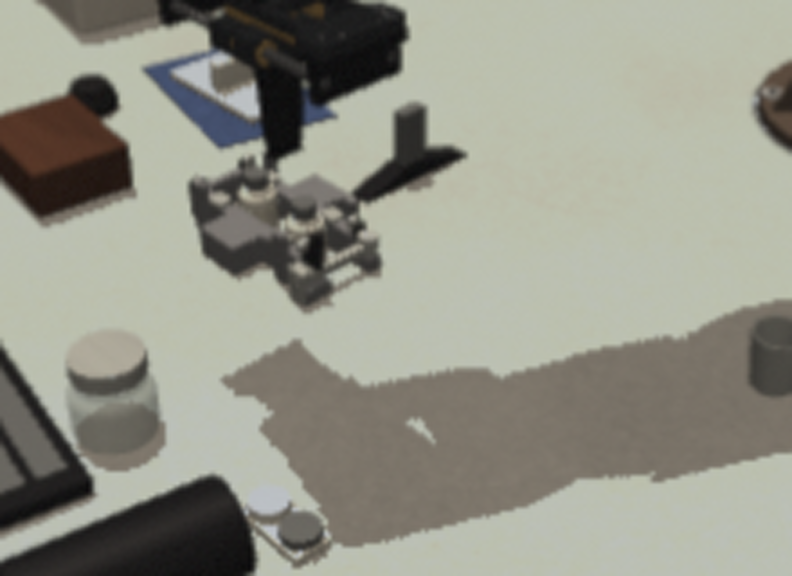

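View pics/t22.png

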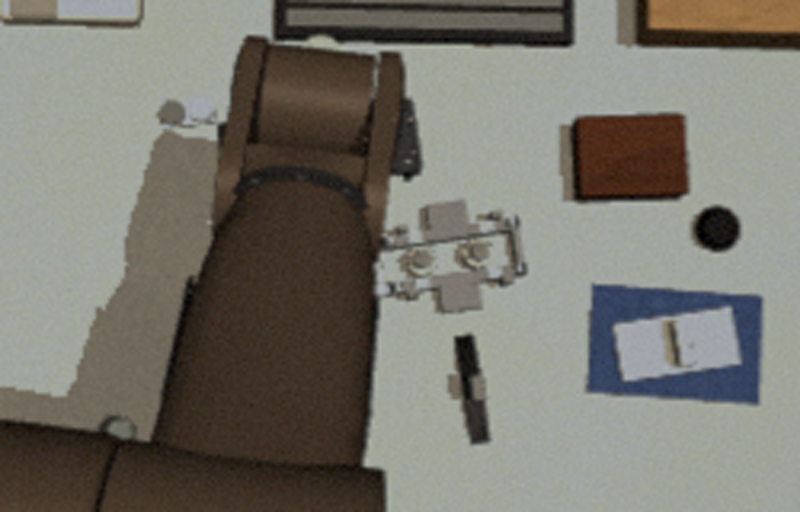

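```bash
python3 - <<'E'
from h import *
c=np.load('w40.npy',allow_pickle=True).item()
f=lambda L:np.array(L)/2.6+[60,20]
ang=lambda A:np.arctan2(*(A[1]-A[0])[[1,0]])
for n,L,z in [('barL',[(352,120),(357,222)],24),('barR',[(373,120),(376,222)],24),('rail near inner',[(0,122),(350,117)],26),('rail far tab outer',[(82,344),(218,340)],26),('tab edge',[(78,266),(82,344)],26),('tab edgeR',[(215,262),(218,340)],26)]:
    P=onz(c,f(L),z)[:,:2]; print(n,P.round(1).tolist(),'ang',round(float(ang(P)),3))
for n,uv,z in [('A',(25,166),50),('B',(207,161),50),('knob',(354,244),54),('hinge',(357,90),24)]:
    print(n,w2u(onz(c,f([uv]),z)[0]).round(1))
E
```

```text
barL [[550.3, -58.8], [584.1, -52.7]] ang 0.178
barR [[549.1, -51.6], [583.0, -46.1]] ang 0.162
rail near inner [[569.2, -179.8], [549.6, -59.2]] ang 1.732
rail far tab outer [[642.2, -146.2], [633.0, -96.9]] ang 1.755
tab edge [[614.5, -149.2], [642.2, -146.2]] ang 0.109
tab edgeR [[605.6, -100.5], [633.0, -96.9]] ang 0.13
A [ -0.4 -21.9]
B [-0.9 37.7]
knob [25.6 84.5]
hinge [-26.   82.6]
```

```bash
python3 -c "
from h import *
print(job_done()); print(state()['t'])"
```

```text
the job is handed in; nothing more can be done
None
the job is handed in; nothing more can be done
```

The job is done and handed in at about 60 s of the 210 s. No verdict was given.

- **Cover:** I pried it with the wedge near, far, near, far. By my estimate from wedge depth and pictures, it never leaned more than about 4–5°. After the last pry the pictures matched both edges raised about 9 mm. I then gripped the ridge and laid the cover flat, ridge up, near the middle of the blue pad.
- **Wedge:** It stands upright on the desk, with its grip about 149 mm from the dispenser's middle.
- **Bottles:** Two were present, and neither was knocked aside. Both now stand upright in the lane, within about 1 mm of its middle line, at y of about −22 and +38 mm.
- **Gate:** The bar's measured angle matches the dispenser's to about 0.01 rad, so it is shut.
- **Bystanders:** None looked moved in the last pictures; the arm hid some of them from the top camera.

**What went wrong or disagreed:**
- **First touch-down:** The wedge turned slightly in the grip when I first lowered it onto the near tab. I stood it back on the desk and gripped it again.
- **Gate push:** The wrist force reached about 45 N (limit 120 N) when the gate hit its stop. The contact was at the closed fingers, which I take to be outside the 40 N limit for the arm and gripper body, but I could not confirm that.
- **Measurement:** Wrist-camera views differed by up to about 3 mm on bottle positions, mostly across the lane. This is well inside the tolerances.

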